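# Pack the trinket boxes and close the gift tray

### The arm

A 6-joint arm with a two-finger parallel gripper is mounted at the origin on the work surface. World frame = base frame: x ahead of the robot, y to its left, z up, the work surface at z = 0. Lengths are in m, angles in degrees, forces in N, time in s.
With the tool pointing down it reaches from about 0.4 to 0.825 m from the base axis. Payload 7 kg.
Tool frame: the origin (TCP) lies on the centre line of the jaws, within the pads' length; the fingertips stand 17 mm ahead of it and the grasp point (between the pads) lies 2 mm behind it; y points along the fingers, z is the direction in which the jaws open and shut, and the axes are right-handed (so a half turn about y gives the same grasp; the last joint's range is limited). The gripper opens to 88 mm and grips with 3 to 60 N. Pads are 19 mm wide; open, the fingers measure 130 mm over their backs; the gripper's body (78 mm by 193 mm) begins 47 mm behind the grasp point.
Start: joints at [-51.217, 20.546, 0.682, 0, -70.136, -16.507], TCP at [0.256, -0.625, 0.244] pointing down, gripper open.
Joint ranges: [-176.03, 176.03], [-82.01, 121.73], [-58.28, 71.71], [-173.87, 95.51], [-174.79, -0.11], [-173.66, 173.66]. Speed limits (degrees/s): [136.94, 136.94, 172.46, 180, 180, 180].

### API

Orientations are given as [roll, pitch, yaw] about the fixed x, y, z axes, in that order (R = Rz(yaw) Ry(pitch) Rx(roll)).
In Python, from plant import r, capture, camera_info gives the robot as it stands. The module is installed in compiled form; this text tells all that it offers.
- The arm moves only by the tool apply_moves, never from a script. Its argument "deltas" is a list of rows, each an object of numbers: "tx", "ty", "tz": the shift along the tool's x, y, z in m; "turn": the turn about the tool's y in rad; "gripper": the finger opening in m, from 0 to 0.0876. A call has 1 to 5 rows; each row is the pose to reach, as a shift and turn from the pose commanded when the call began, along the tool's axes at that moment; what a row does not reach only later rows make up. A row lasts 1/10 s, in which the tool goes at most 50 mm and 8.59 degrees, less where a joint would pass 70% of its speed; a pose out of reach is approached as far as the arm can. A call with a gripper value outside its range is refused whole. The fingers move at their own pace and stop on an object; "newtons" is the grip in N (left out, the last holds). Time passes only in rows, so rows that repeat a pose let the fingers close. It gives the time, the measured TCP pose, the force and the opening at its end, in the units of the state.
- r.get_state(): the state, without advancing time (a new reading comes with each control period).
- capture(name): name is "side" or "top"; returns (picture, depth): 420x560x3 uint8, red, green, blue; 420x560 float32, m along the optical axis (not along the pixel's ray), 0 where there is no reading.
- camera_info(name): a dict with "K" (3x3 intrinsics, pixels), "k1" (the pictures are not rectified: a ray, as slopes to the right and down, at radius r is drawn at 1 + k1 r^2 times it, then the intrinsics apply), "eye" and "orientation" of the camera in the world. Camera axes: x right, y up, looking along -z (the intrinsics and any distortion apply to the point x, -y, -z); pixel columns grow to the right and rows downward; lengths in m; the calibration is good to about 2 mm. A picture is of the moment at which its call begins. camera_info takes no time and is no camera call.
- r.close_job(): hands the job in, once; it reports no verdict.
The state is a dict: "time_s": time; "joints": joint angles; "qd": joint speeds; "joint_torque": joint torques, N m; "tcp_pos": TCP position; "eef_rot": TCP orientation; "contact_force": force on the tool from outside, world axes, zero at the start; "moment": the same for the moment, N m; "gripper_width": finger opening in m.
Only numpy, scipy, OpenCV 4.12 (cv2) and the standard library are available. Lean on these libraries where they do the work, as an engineer would, in place of code of your own. Each camera call takes 0.05 s, during which the arm holds its last target.

### The job

A customer has bought the little octagonal trinket boxes: put every one that is out (on the table or on the lid) into the free gift tray, the one without the sugar pot. Then close that tray with the inlaid lid, lowering its two holes over the brass pins until it rests flush on the rim, and drop a brass collar over each pin to hold it. Leave the sugar pot in its tray and the other stall goods alone.

Things in the scene. Friction and masses are not known exactly. Their poses are not given: they have to be found in the camera images.
- tray_a: dark wooden tray fixed to the table (both alike), 224 x 104 x 42 mm high. Origin: centre of underside, x along its length, z up. Inner floor at z = 6 mm, inner space 172 (x) by 84 (y) by 36 mm deep, long walls 10 mm, end blocks 26 mm thick. A brass locating pin on each end block at x = +-99 mm, y = 0: 10 mm thick, from the rim (z = 42) to z = 72 mm, its top 10 mm tapering to 4 mm
- tray_b: dark wooden tray fixed to the table (both alike), 224 x 104 x 42 mm high. Origin: centre of underside, x along its length, z up. Inner floor at z = 6 mm, inner space 172 (x) by 84 (y) by 36 mm deep, long walls 10 mm, end blocks 26 mm thick. A brass locating pin on each end block at x = +-99 mm, y = 0: 10 mm thick, from the rim (z = 42) to z = 72 mm, its top 10 mm tapering to 4 mm
- lid: inlaid wooden lid plate for either tray, 224 x 104 x 12 mm, 0.32 kg; two through holes of 12.5 mm at x = +-99 mm, y = 0; bar handle on top in the middle, 70 mm along x, 16 mm wide (y), from z = 12 to 42 mm. Origin: centre of underside, x along its length, z up. Either way round fits. Starts flat on the table; a trinket box may stand on it
- sugar_pot: round pewter sugar pot, 58 mm across, 62 mm tall, origin at the centre of its underside; it stands in the tray that is already taken and must stay there
- tray_a_pin1 (a point): on the axis of tray_a's pin at x = -99 mm, 60 mm above the tray's origin: where a collar's middle comes when it lies on the fitted lid
- tray_a_pin2 (a point): on the axis of tray_a's pin at x = +99 mm, 60 mm above the tray's origin: where a collar's middle comes when it lies on the fitted lid
- tray_b_pin1 (a point): on the axis of tray_b's pin at x = -99 mm, 60 mm above the tray's origin: where a collar's middle comes when it lies on the fitted lid
- tray_b_pin2 (a point): on the axis of tray_b's pin at x = +99 mm, 60 mm above the tray's origin: where a collar's middle comes when it lies on the fitted lid
- collar_1: plain brass collar (ring) lying flat on the table, 28 mm outside, 15 mm hole, 12 mm high, 35 g; origin at the centre of its underside, z along the hole; either collar fits either pin, either way up
- collar_1_mid (a point): middle of collar_1, on its axis, 6 mm above its origin
- collar_2: plain brass collar (ring) lying flat on the table, 28 mm outside, 15 mm hole, 12 mm high, 35 g; origin at the centre of its underside, z along the hole; either collar fits either pin, either way up
- collar_2_mid (a point): middle of collar_2, on its axis, 6 mm above its origin
- trinket_1: little inlaid wooden trinket box, a regular octagon 26 mm across flats (28 mm across corners), 24 mm tall, 30 g; origin at the centre of its underside, z up, flats square to its x and y axes (and every 45 degrees between). May be absent; starts standing on the table
- trinket_2: little inlaid wooden trinket box, a regular octagon 26 mm across flats (28 mm across corners), 24 mm tall, 30 g; origin at the centre of its underside, z up, flats square to its x and y axes (and every 45 degrees between). May be absent; starts standing on the table
- trinket_3: little inlaid wooden trinket box, a regular octagon 26 mm across flats (28 mm across corners), 24 mm tall, 30 g; origin at the centre of its underside, z up, flats square to its x and y axes (and every 45 degrees between). May be absent; starts standing on the table
- trinket_4: little inlaid wooden trinket box, a regular octagon 26 mm across flats (28 mm across corners), 24 mm tall, 30 g; origin at the centre of its underside, z up, flats square to its x and y axes (and every 45 degrees between). May be absent; starts standing on the table
- trinket_5: little inlaid wooden trinket box, a regular octagon 26 mm across flats (28 mm across corners), 24 mm tall, 30 g; origin at the centre of its underside, z up, flats square to its x and y axes (and every 45 degrees between). May be absent; if present it starts standing on the lid beside the handle
- teapot: pewter teapot, 118 mm tall, 92 mm body, handle and spout to 90 mm either side; origin at the centre of its underside; a bystander to leave alone
- flask_1: slim perfume flask, 34 mm across, 80 mm tall; origin at the centre of its underside; a bystander to leave alone
- flask_2: slim perfume flask, 34 mm across, 80 mm tall; origin at the centre of its underside; a bystander to leave alone
- inkpot_1: ink pot, 38 mm across, 34 mm tall; origin at the centre of its underside; a bystander to leave alone
- inkpot_2: ink pot, 38 mm across, 34 mm tall; origin at the centre of its underside; a bystander to leave alone
- bangle: brass bangle lying flat, 68 mm across, 10 mm high; origin at the centre of its underside; a bystander to leave alone

How it is judged (in metres and radians):
On the way, in this order (a step that is already met when the one before it is completed fails the run):
1. every trinket box that is present lies inside the tray that does not hold the sugar pot, wholly below its rim (((horizontal distance between sugar_pot and tray_a above 0.15 m and (x of trinket_1 in the frame of tray_a between -0.086 and 0.086 m and y of trinket_1 in the frame of tray_a between -0.042 and 0.042 m and z of trinket_1 in the frame of tray_a below 0.034 m) and (x of trinket_2 in the frame of tray_a between -0.086 and 0.086 m and y of trinket_2 in the frame of tray_a between -0.042 and 0.042 m and z of trinket_2 in the frame of tray_a below 0.034 m) and (x of trinket_3 in the frame of tray_a between -0.086 and 0.086 m and y of trinket_3 in the frame of tray_a between -0.042 and 0.042 m and z of trinket_3 in the frame of tray_a below 0.034 m) and (x of trinket_4 in the frame of tray_a between -0.086 and 0.086 m and y of trinket_4 in the frame of tray_a between -0.042 and 0.042 m and z of trinket_4 in the frame of tray_a below 0.034 m) and (x of trinket_5 in the frame of tray_a between -0.086 and 0.086 m and y of trinket_5 in the frame of tray_a between -0.042 and 0.042 m and z of trinket_5 in the frame of tray_a below 0.034 m)) or (horizontal distance between sugar_pot and tray_b above 0.15 m and (x of trinket_1 in the frame of tray_b between -0.086 and 0.086 m and y of trinket_1 in the frame of tray_b between -0.042 and 0.042 m and z of trinket_1 in the frame of tray_b below 0.034 m) and (x of trinket_2 in the frame of tray_b between -0.086 and 0.086 m and y of trinket_2 in the frame of tray_b between -0.042 and 0.042 m and z of trinket_2 in the frame of tray_b below 0.034 m) and (x of trinket_3 in the frame of tray_b between -0.086 and 0.086 m and y of trinket_3 in the frame of tray_b between -0.042 and 0.042 m and z of trinket_3 in the frame of tray_b below 0.034 m) and (x of trinket_4 in the frame of tray_b between -0.086 and 0.086 m and y of trinket_4 in the frame of tray_b between -0.042 and 0.042 m and z of trinket_4 in the frame of tray_b below 0.034 m) and (x of trinket_5 in the frame of tray_b between -0.086 and 0.086 m and y of trinket_5 in the frame of tray_b between -0.042 and 0.042 m and z of trinket_5 in the frame of tray_b below 0.034 m)))), for 0.2 s.
2. the lid sits over both pins of that tray, flush on its rim all round (((horizontal distance between sugar_pot and tray_a above 0.15 m and horizontal distance between lid and tray_a below 0.004 m and z of lid in the frame of tray_a between 0.039 and 0.0445 m and angle between the x axis of lid and the x axis of tray_a, either way round below 0.04 rad and angle between lid's own z axis and vertical below 0.03 rad) or (horizontal distance between sugar_pot and tray_b above 0.15 m and horizontal distance between lid and tray_b below 0.004 m and z of lid in the frame of tray_b between 0.039 and 0.0445 m and angle between the x axis of lid and the x axis of tray_b, either way round below 0.04 rad and angle between lid's own z axis and vertical below 0.03 rad))), for 0.2 s.
At the end, for the whole second after the job is handed in: All present trinket boxes lie in the free tray (any way up); the lid is on that tray over both pins, flush on the rim within 2.5 mm and level, centred within 4 mm, in line within 0.04 rad, at rest; a collar lies flat on the lid round each pin. Sugar pot moved under 30 mm, other goods under 50 mm (((horizontal distance between sugar_pot and tray_a above 0.15 m and (x of trinket_1 in the frame of tray_a between -0.086 and 0.086 m and y of trinket_1 in the frame of tray_a between -0.042 and 0.042 m and z of trinket_1 in the frame of tray_a below 0.034 m) and (x of trinket_2 in the frame of tray_a between -0.086 and 0.086 m and y of trinket_2 in the frame of tray_a between -0.042 and 0.042 m and z of trinket_2 in the frame of tray_a below 0.034 m) and (x of trinket_3 in the frame of tray_a between -0.086 and 0.086 m and y of trinket_3 in the frame of tray_a between -0.042 and 0.042 m and z of trinket_3 in the frame of tray_a below 0.034 m) and (x of trinket_4 in the frame of tray_a between -0.086 and 0.086 m and y of trinket_4 in the frame of tray_a between -0.042 and 0.042 m and z of trinket_4 in the frame of tray_a below 0.034 m) and (x of trinket_5 in the frame of tray_a between -0.086 and 0.086 m and y of trinket_5 in the frame of tray_a between -0.042 and 0.042 m and z of trinket_5 in the frame of tray_a below 0.034 m) and horizontal distance between lid and tray_a below 0.004 m and z of lid in the frame of tray_a between 0.039 and 0.0445 m and angle between the x axis of lid and the x axis of tray_a, either way round below 0.04 rad and angle between lid's own z axis and vertical below 0.03 rad and ((horizontal distance between collar_1_mid and tray_a_pin1 below 0.006 m and z of collar_1_mid in the frame of tray_a_pin1 between -0.004 and 0.003 m and horizontal distance between collar_2_mid and tray_a_pin2 below 0.006 m and z of collar_2_mid in the frame of tray_a_pin2 between -0.004 and 0.003 m) or (horizontal distance between collar_1_mid and tray_a_pin2 below 0.006 m and z of collar_1_mid in the frame of tray_a_pin2 between -0.004 and 0.003 m and horizontal distance between collar_2_mid and tray_a_pin1 below 0.006 m and z of collar_2_mid in the frame of tray_a_pin1 between -0.004 and 0.003 m))) or (horizontal distance between sugar_pot and tray_b above 0.15 m and (x of trinket_1 in the frame of tray_b between -0.086 and 0.086 m and y of trinket_1 in the frame of tray_b between -0.042 and 0.042 m and z of trinket_1 in the frame of tray_b below 0.034 m) and (x of trinket_2 in the frame of tray_b between -0.086 and 0.086 m and y of trinket_2 in the frame of tray_b between -0.042 and 0.042 m and z of trinket_2 in the frame of tray_b below 0.034 m) and (x of trinket_3 in the frame of tray_b between -0.086 and 0.086 m and y of trinket_3 in the frame of tray_b between -0.042 and 0.042 m and z of trinket_3 in the frame of tray_b below 0.034 m) and (x of trinket_4 in the frame of tray_b between -0.086 and 0.086 m and y of trinket_4 in the frame of tray_b between -0.042 and 0.042 m and z of trinket_4 in the frame of tray_b below 0.034 m) and (x of trinket_5 in the frame of tray_b between -0.086 and 0.086 m and y of trinket_5 in the frame of tray_b between -0.042 and 0.042 m and z of trinket_5 in the frame of tray_b below 0.034 m) and horizontal distance between lid and tray_b below 0.004 m and z of lid in the frame of tray_b between 0.039 and 0.0445 m and angle between the x axis of lid and the x axis of tray_b, either way round below 0.04 rad and angle between lid's own z axis and vertical below 0.03 rad and ((horizontal distance between collar_1_mid and tray_b_pin1 below 0.006 m and z of collar_1_mid in the frame of tray_b_pin1 between -0.004 and 0.003 m and horizontal distance between collar_2_mid and tray_b_pin2 below 0.006 m and z of collar_2_mid in the frame of tray_b_pin2 between -0.004 and 0.003 m) or (horizontal distance between collar_1_mid and tray_b_pin2 below 0.006 m and z of collar_1_mid in the frame of tray_b_pin2 between -0.004 and 0.003 m and horizontal distance between collar_2_mid and tray_b_pin1 below 0.006 m and z of collar_2_mid in the frame of tray_b_pin1 between -0.004 and 0.003 m)))) and linear speed of lid below 0.02 m/s and distance of sugar_pot from where it was at the start of the episode below 0.03 m and distance of each of teapot, flask_1, flask_2, inkpot_1, inkpot_2, bangle from where it was at the start of the episode below 0.05 m); the robot touches nothing.
It fails at once if the sugar pot is pushed more than 30 mm from where it stood (distance of sugar_pot from where it was at the start of the episode above 0.03 m).
It fails at once if another article of the stall (teapot, flask, ink pot or bangle) is pushed more than 50 mm from where it stood (distance of any of teapot, flask_1, flask_2, inkpot_1, inkpot_2, bangle from where it was at the start of the episode above 0.05 m).
Of trinket_1, trinket_2, trinket_3, trinket_4, trinket_5 only 3 to 5 are there at a start; the rules pass over those that are not, and their reading is None.
At some moment in a run one of trinket_1, trinket_2, trinket_3, trinket_4, trinket_5, lid, collar_1, collar_2 may be knocked a few centimetres aside while the robot is not near it.
Once in a run the grip may slacken for a moment while it holds something.
It also fails if it takes over 210 s, if anything falls off the work surface, if the arm or the gripper's body presses on something with over 40 N, if the wrist force passes 120 N, or if a joint passes its speed limit or range.

## Working session

There is one attempt and no reset: what is moved stays moved. The work goes in short steps, Python scripts to look and compute and a tool call to move; the robot and the scene stay as the last step left them, time stands still between calls to the robot, and variables do not carry over. Pictures are saved under pics/ and viewed, and the job is handed in when it is done.

Besides the shell and the picture viewer there is one more tool, called as name(argument=value, ...) on one line, values as JSON. apply_moves: Moves the arm, as the interface text tells. Its arguments: {"type":"object","properties":{"deltas":{"type":"array","items":{"type":"object","properties":{"tx":{"type":"number"},"ty":{"type":"number"},"tz":{"type":"number"},"turn":{"type":"number"},"gripper":{"type":"number"}}}},"newtons":{"type":"number"}},"required":["deltas"]}

```bash
mkdir -p pics; ls
python3 - <<'E'
from plant import r,capture,camera_info
import cv2,json
print(r.get_state())
for n in("top","side"):
    p,d=capture(n); cv2.imwrite(f"pics/{n}0.png",p[:,:,::-1]); print(n,camera_info(n))
E
```

```text
pics
{'time_s': 0.0, 'joints': array([-5.12167419e+01,  2.05909119e+01,  6.32186962e-01, -2.02090063e-02,
       -7.01348189e+01, -1.65069188e+01]), 'qd': array([-0.06416149,  0.03645586, -0.01969622,  0.10126788, -0.01348445,
       -0.06983982]), 'joint_torque': array([ 8.17793098e-04, -5.82723856e+01,  2.93053257e+01,  6.99770093e+00,
        6.81267818e-03, -7.71120222e-05]), 'tcp_pos': array([ 0.25567222, -0.62419705,  0.24261623]), 'eef_rot': array([-8.99049133e+01,  8.36667645e-03,  2.22694635e+01]), 'contact_force': array([-0.57791723,  0.21050314,  0.57895687]), 'moment': array([ 0.02486708, -0.00754827, -0.02185887]), 'gripper_width': 0.08780571014672883}
top {'K': array([[520.39690642,   0.        , 286.96182233],
       [  0.        , 520.39690642, 207.06888809],
       [  0.        ,   0.        ,   1.        ]]), 'k1': -0.12597768069820017, 'eye': array([0.42905279, 0.00391106, 1.58991234]), 'orientation': array([  5.90507289,  -0.70314856, -91.51581878])}
side {'K': array([[460.56179512,   0.        , 273.58089259],
       [  0.        , 460.56179512, 210.49649867],
       [  0.        ,   0.        ,   1.        ]]), 'k1': -0.012553177996047823, 'eye': array([0.45085317, 1.01244743, 0.63327844]), 'orientation': array([  61.30312874,    1.08771266, -172.72614752])}
```

View pics/top0.png

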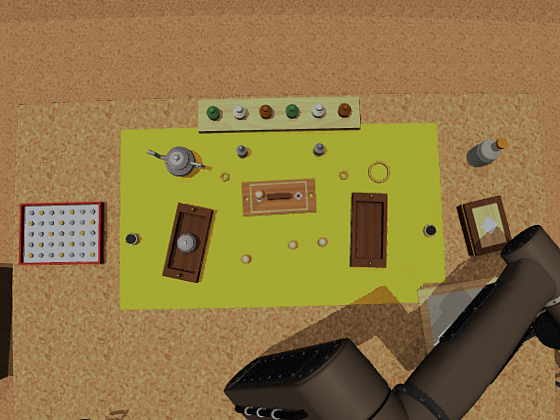

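View pics/side0.png

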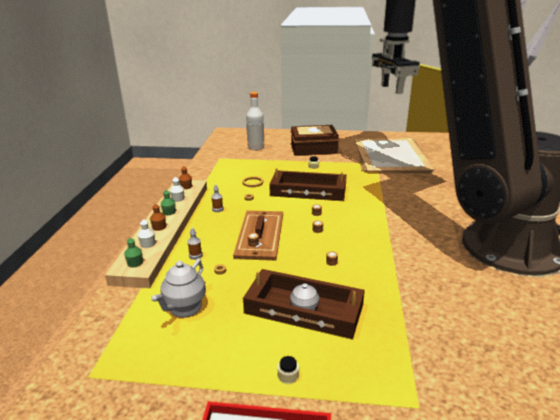

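```bash
cat > h.py <<'E'
import numpy as np,cv2
from scipy.spatial.transform import Rotation as R
from plant import r,capture,camera_info
def cam(n):
    i=camera_info(n); return i["K"],i["k1"],np.array(i["eye"]),R.from_euler("xyz",i["orientation"],degrees=True).as_matrix()
def ray(n,uv):
    K,k1,e,M=cam(n); uv=np.atleast_2d(uv).astype(float)
    xd=np.c_[(uv[:,0]-K[0,2])/K[0,0],(uv[:,1]-K[1,2])/K[1,1]]; x=xd.copy()
    for _ in range(20): x=xd/(1+k1*(x**2).sum(1,keepdims=True))
    return e,(M@np.c_[x[:,0],-x[:,1],-np.ones(len(x))].T).T
def onplane(n,uv,z):
    e,d=ray(n,uv); return e+d*((z-e[2])/d[:,2])[:,None]
def px(n,P):
    K,k1,e,M=cam(n); p=(np.atleast_2d(P)-e)@M
    x=np.c_[p[:,0]/-p[:,2],-p[:,1]/-p[:,2]]; x=x*(1+k1*(x**2).sum(1,keepdims=True))
    return np.c_[x[:,0]*K[0,0]+K[0,2],x[:,1]*K[1,1]+K[1,2]]
def two(uvt,uvs):
    e1,d1=ray("top",uvt);e2,d2=ray("side",uvs);d1=d1[0]/np.linalg.norm(d1[0]);d2=d2[0]/np.linalg.norm(d2[0])
    A=np.c_[d1,-d2];s=np.linalg.lstsq(A,e2-e1,rcond=None)[0];a=e1+s[0]*d1;b=e2+s[1]*d2
    return (a+b)/2,np.linalg.norm(a-b)
def crop(n,p,box,k,f):
    u0,v0,u1,v1=box; c=cv2.resize(p[v0:v1,u0:u1,::-1],None,fx=k,fy=k,interpolation=cv2.INTER_CUBIC); cv2.imwrite(f"pics/{f}.png",c)
def pc(n,d):
    vv,uu=np.mgrid[0:420,0:560]; e,dr=ray(n,np.c_[uu.ravel(),vv.ravel()]); 
    K,k1,e,M=cam(n); return (e+dr*d.reshape(-1,1)).reshape(420,560,3)
def blobs(n,p,d,box):
    u0,v0,u1,v1=box; hsv=cv2.cvtColor(p,cv2.COLOR_RGB2HSV)
    m=~((hsv[...,0]>24)&(hsv[...,0]<36)&(hsv[...,1]>180)); m=m.astype(np.uint8); q=np.zeros_like(m); q[v0:v1,u0:u1]=m[v0:v1,u0:u1]
    return cv2.connectedComponentsWithStats(q,connectivity=8)
E
python3 - <<'E'
from h import *
for n,box in (("top",(125,132,436,300)),("side",(150,170,400,375))):
    p,d=capture(n); np.savez(f"{n}1.npz",p=p,d=d)
    k,l,s,c=blobs(n,p,d,box); P=pc(n,d)
    print(n, "table z med", np.median(P[...,2][140:290,220:340]))
    for i in range(1,k):
        if s[i,4]>15:
            z=P[...,2][l==i]; print(s[i],c[i].round(1),onplane(n,c[i],0.01)[0].round(4),"z",np.percentile(z,[5,50,95]).round(3))
t=np.load("top1.npz")["p"];s=np.load("side1.npz")["p"]
crop("top",t,(230,135,400,275),4,"tc1"); crop("top",t,(120,190,290,290),4,"tc2"); crop("side",s,(225,160,395,290),4,"sc1")
E
```

```text
top table z med 0.0016550395534735696
[  125   132   311   168 39432] [272.7 217.3] [0.5618 0.0243 0.01  ] z [-0.005  0.002  0.044]
side table z med 0.0038287050525396826
[ 150  170   89  119 4511] [176.3 208.4] [ 0.8863 -0.1021  0.01  ] z [-0.748  0.031  0.075]
[ 269  170   78   31 2007] [308.7 184.9] [ 0.5183 -0.2915  0.01  ] z [0.007 0.03  0.046]
[ 361  170   39  128 1746] [389.2 209.1] [ 0.2843 -0.1537  0.01  ] z [0.    0.002 0.005]
[242 175  22  12 153] [252.6 181. ] [ 0.6987 -0.3047  0.01  ] z [0.002 0.009 0.014]
[245 192   9   9  61] [248.8 196.4] [ 0.6919 -0.1959  0.01  ] z [0.003 0.011 0.015]
[312 204  10  12 111] [316.6 209.5] [ 0.4866 -0.1327  0.01  ] z [0.003 0.019 0.028]
[ 233  210   51   51 2066] [259.1 235.6] [0.6269 0.0209 0.01  ] z [0.006 0.014 0.041]
[312 220  12  13 127] [317.5 226.1] [ 0.48  -0.041  0.01 ] z [0.002 0.02  0.028]
[ 150  226   59  102 2911] [183.5 285.2] [0.7602 0.2402 0.01  ] z [0.002 0.058 0.101]
[326 251  13  15 166] [331.8 258.1] [0.4402 0.1039 0.01  ] z [0.003 0.021 0.027]
[213 264  14  11 113] [219.5 268.7] [0.6953 0.1724 0.01  ] z [0.003 0.011 0.015]
[ 243  269  124   71 5713] [305.9 302.6] [0.4903 0.2703 0.01  ] z [0.006 0.033 0.053]
[246 338  12  14  27] [251.6 344.9] [0.5819 0.3994 0.01  ] z [0.    0.003 0.004]
[274 356  26  19 384] [287.6 366.1] [0.5108 0.4424 0.01  ] z [0.002 0.033 0.037]
```

View pics/tc1.png

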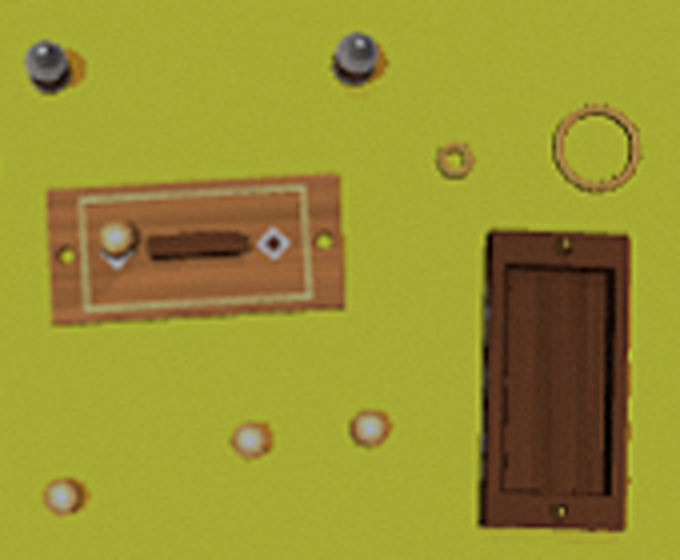

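View pics/sc1.png

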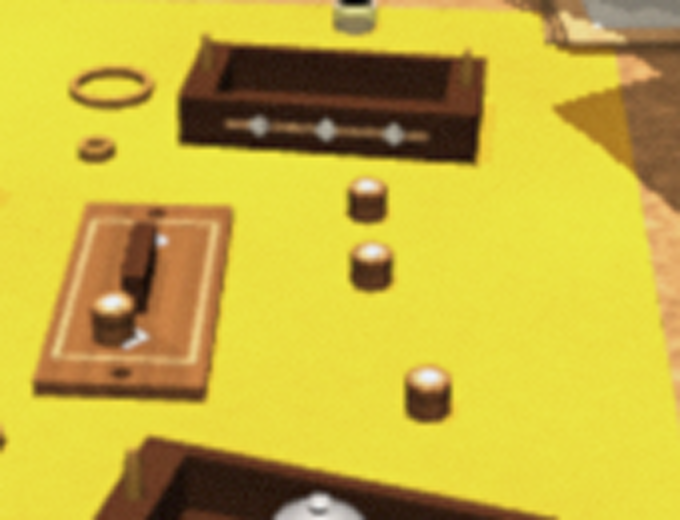

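```bash
sed -i 's/hsv\[...,0\]>24)&(hsv\[...,0\]<36)&(hsv\[...,1\]>180)/hsv[...,0]>25)\&(hsv[...,0]<36)\&(hsv[...,1]>150)\&(hsv[...,2]>130)/' h.py
python3 - <<'E'
from h import *
z=np.load("top1.npz");p,d=z["p"],z["d"];n="top"
print(cv2.cvtColor(p,cv2.COLOR_RGB2HSV)[220,270],cv2.cvtColor(p,cv2.COLOR_RGB2HSV)[280,200])
k,l,s,c=blobs(n,p,d,(125,132,436,290)); P=pc(n,d)
for i in range(1,k):
    if s[i,4]>15:
        zz=P[...,2][l==i]; u=np.argwhere(l==i)[:,::-1].astype(np.float32);rc=cv2.minAreaRect(u)
        print(s[i],c[i].round(1),onplane(n,c[i],0.012)[0].round(4),"z",np.percentile(zz,[5,50,95]).round(3),[np.round(x,1) for x in rc])
# bias of table plane: depth
for nm in("top","side"):
    q=np.load(nm+"1.npz");Pq=pc(nm,q["d"]);hs=cv2.cvtColor(q["p"],cv2.COLOR_RGB2HSV)
    m=(hs[...,0]>25)&(hs[...,0]<36)&(hs[...,1]>150)&(q["d"]>0)&(abs(Pq[...,2])<.03)
    A=np.c_[Pq[m][:,:2],np.ones(m.sum())];print(nm,np.linalg.lstsq(A,Pq[m][:,2],rcond=None)[0])
E
```

```text
[ 31 181 169] [ 20 199 149]
[199 132  57   2  70] [222.9 132.2] [0.8303 0.1728 0.012 ] z [-0.003  0.005  0.016] [array([227. , 132.5]), array([ 1., 56.]), np.float64(90.0)]
[313 143  14  14 147] [319.  149.6] [ 0.7677 -0.1235  0.012 ] z [-0.001  0.043  0.074] [array([318.5, 149.5]), array([13., 13.]), np.float64(63.4)]
[236 145  16  14 161] [242.8 151.3] [0.7683 0.112  0.012 ] z [-0.002  0.041  0.076] [array([243.5, 151.5]), array([13., 15.]), np.float64(90.0)]
[ 146  146   67   32 1060] [181.6 161.6] [0.741  0.3017 0.012 ] z [-0.002  0.071  0.103] [array([178.5, 161. ]), array([67.2, 30.1]), np.float64(20.6)]
[368 161  22  22 176] [378.7 171.6] [ 0.6949 -0.3063  0.012 ] z [0.    0.009 0.015] [array([378.5, 171.5]), array([21., 21.]), np.float64(90.0)]
[339 171  10   9  61] [343.4 174.9] [ 0.6868 -0.1961  0.012 ] z [0.001 0.009 0.016] [array([343.5, 175. ]), array([8., 9.]), np.float64(90.0)]
[220 172  10  10  60] [224.6 176.4] [0.6912 0.169  0.012 ] z [0.002 0.011 0.018] [array([224.8, 176.3]), array([8.5, 9.2]), np.float64(45.0)]
[ 241  178   75   38 2485] [278.4 196.7] [0.6241 0.0
[... 816 characters left out ...]
, np.float64(26.6)]
[288 240  10  10  79] [292.6 244.6] [ 0.4769 -0.0337  0.012 ] z [-0.002  0.023  0.029] [array([292.5, 244.5]), array([9., 9.]), np.float64(90.0)]
[241 255  12   9  84] [246.  258.8] [0.4377 0.1082 0.012 ] z [-0.001  0.024  0.03 ] [array([246.5, 259. ]), array([11.,  8.]), np.float64(0.0)]
[418 283  18   7 103] [428.  286.3] [ 0.3382 -0.4433  0.012 ] z [-0.002  0.008  0.021] [array([426.5, 286. ]), array([ 6., 17.]), np.float64(90.0)]
[374 285  15   5  44] [381.8 287.8] [ 0.3388 -0.3004  0.012 ] z [-0.004  0.002  0.008] [array([381., 287.]), array([14.,  4.]), np.float64(-0.0)]
top [-0.00185986 -0.0003926   0.0018621 ]
side [ 7.01850078e-05 -1.49872696e-03  2.58532232e-03]
```

```bash
cat >> h.py <<'E'
def go(x,y,z,yaw):
    s=r.get_state();p=s["tcp_pos"];M=R.from_euler("xyz",s["eef_rot"],degrees=True).as_matrix()
    d=M.T@(np.array([x,y,z])-p); t=-((yaw-s["eef_rot"][2]+180)%360-180)
    print("t",round(s["time_s"],2),"tcp",p.round(4),"rot",s["eef_rot"].round(2),"w",round(s["gripper_width"],4),"| tx ty tz",d.round(4),"turn",round(np.radians(t),4))
E
python3 -c "
from h import *
go(.486,-.1236,.12,90)"
```

```text
t 0.2 tcp [ 0.2558 -0.6244  0.243 ] rot [-8.994e+01  1.000e-02  2.227e+01] w 0.0877 | tx ty tz [0.4029 0.1233 0.376 ] turn -1.1821
```

apply_moves(deltas=[{"tx": 0.403, "tz": 0.376, "turn": -1.182, "gripper": 0.06}, {"tx": 0.403, "tz": 0.376, "turn": -1.182, "gripper": 0.06}, {"tx": 0.403, "tz": 0.376, "turn": -1.182, "gripper": 0.06}, {"tx": 0.403, "tz": 0.376, "turn": -1.182, "gripper": 0.06}, {"tx": 0.403, "tz": 0.376, "turn": -1.182, "gripper": 0.06}])

```text
invalid input at $.deltas[0]: expected keys tx, ty, tz, turn, gripper
```

```bash
python3 -c "
from h import *
go(.486,-.1236,.12,90)"
```

```text
t 0.2 tcp [ 0.2558 -0.6244  0.243 ] rot [-8.994e+01  1.000e-02  2.227e+01] w 0.0877 | tx ty tz [0.4029 0.1233 0.376 ] turn -1.1821
```

All five keys are needed.

apply_moves(deltas=[{"tx": 0.403, "ty": 0, "tz": 0.376, "turn": -1.182, "gripper": 0.06}, {"tx": 0.403, "ty": 0, "tz": 0.376, "turn": -1.182, "gripper": 0.06}, {"tx": 0.403, "ty": 0, "tz": 0.376, "turn": -1.182, "gripper": 0.06}, {"tx": 0.403, "ty": 0, "tz": 0.376, "turn": -1.182, "gripper": 0.06}, {"tx": 0.403, "ty": 0, "tz": 0.376, "turn": -1.182, "gripper": 0.06}])

```text
time_s: 0.7
tcp_pos: [0.3607, -0.3957, 0.2435]
eef_rot: [-90.0, -0.0, 65.6]
contact_force: [0.4, -0.4, -1.0]
gripper_width: 0.0605
```

```bash
python3 -c "
from h import *
go(.486,-.1236,.24,90)"
```

```text
t 0.7 tcp [ 0.3607 -0.3957  0.2435] rot [-90.    -0.    65.58] w 0.0605 | tx ty tz [ 0.2996  0.0035 -0.0017] turn -0.4261
```

apply_moves(deltas=[{"tx": 0.299, "ty": 0, "tz": -0.002, "turn": -0.426, "gripper": 0.06}, {"tx": 0.299, "ty": 0, "tz": -0.002, "turn": -0.426, "gripper": 0.06}, {"tx": 0.299, "ty": 0, "tz": -0.002, "turn": -0.426, "gripper": 0.06}, {"tx": 0.299, "ty": 0, "tz": -0.002, "turn": -0.426, "gripper": 0.06}, {"tx": 0.299, "ty": 0, "tz": -0.002, "turn": -0.426, "gripper": 0.06}])

```text
time_s: 1.2
tcp_pos: [0.4669, -0.1692, 0.2439]
eef_rot: [-90.0, -0.0, 89.7]
contact_force: [2.3, 0.2, -0.5]
gripper_width: 0.0601
```

```bash
python3 -c "
from h import *
go(.486,-.1236,.24,90)"
```

```text
t 1.2 tcp [ 0.4669 -0.1692  0.2439] rot [-90.04  -0.    89.68] w 0.0601 | tx ty tz [ 0.0457  0.0039 -0.0188] turn -0.0057
```

apply_moves(deltas=[{"tx": 0.044, "ty": 0.05, "tz": -0.018, "turn": 0, "gripper": 0.06}, {"tx": 0.044, "ty": 0.1, "tz": -0.018, "turn": 0, "gripper": 0.06}, {"tx": 0.044, "ty": 0.124, "tz": -0.018, "turn": 0, "gripper": 0.06}, {"tx": 0.044, "ty": 0.124, "tz": -0.018, "turn": 0, "gripper": 0.06}])

```text
time_s: 1.6
tcp_pos: [0.4813, -0.1267, 0.1151]
eef_rot: [-89.5, 0.0, 89.7]
contact_force: [-0.6, -1.5, 0.1]
gripper_width: 0.0598
```

```bash
python3 -c "
from h import *
t,td=capture('top');s,sd=capture('side');np.savez('2.npz',t=t,td=td,s=s,sd=sd)
g=go(.486,-.1236,.12,90)
print(px('top',r.get_state()['tcp_pos']),px('side',r.get_state()['tcp_pos']))
a=cv2.resize(t[130:290,200:400,::-1],None,fx=4,fy=4);cv2.imwrite('pics/t2.png',a[:600,:800])
a=cv2.resize(s[80:230,220:400,::-1],None,fx=4,fy=4);cv2.imwrite('pics/s2.png',a)
"
```

```text
t 1.7 tcp [ 0.4849 -0.1275  0.1201] rot [-8.993e+01  4.000e-02  8.969e+01] w 0.06 | tx ty tz [ 0.0039  0.0001 -0.001 ] turn -0.0054
[[326.52935566 239.72748446]] [[318.19637871 174.56827935]]
```

View pics/t2.png

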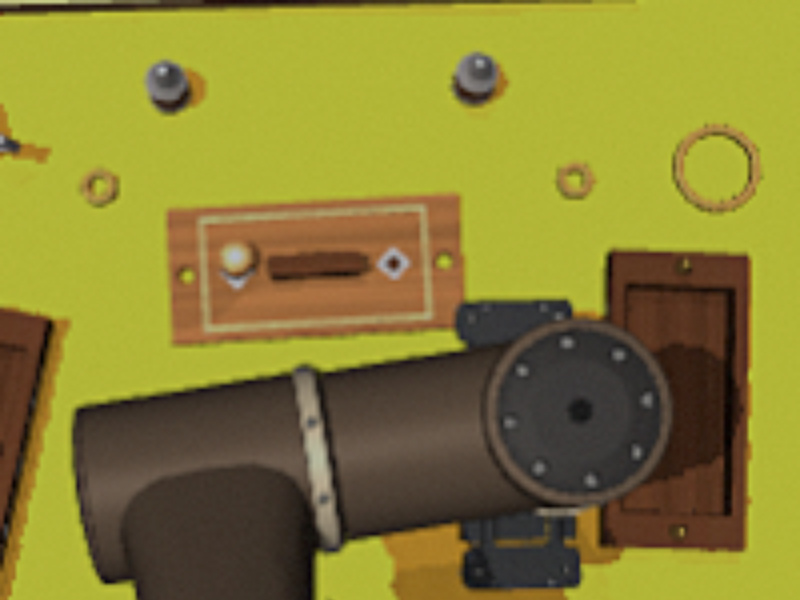

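View pics/s2.png

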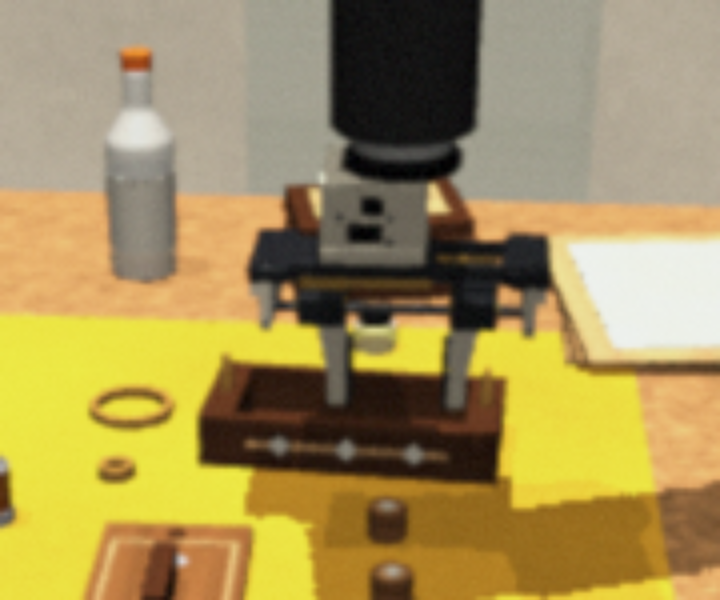

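```bash
cat > a.py <<'E'
from h import *
t=np.load("top1.npz")["p"].astype(float);s=np.load("side1.npz")["p"].astype(float)
def spot(p,u,v,w=8):
    q=p[v-w:v+w+1,u-w:u+w+1]; b=q[...,2]; b=b-np.percentile(b,75); b[b<0.5*b.max()]=0
    vv,uu=np.mgrid[v-w:v+w+1,u-w:u+w+1]; return np.array([(uu*b).sum(),(vv*b).sum()])/b.sum()
for nm,a,b,z in (("t1",(322,241),(316,207),.024),("t2",(293,244),(317,224),.024),("t3",(246,258),(332,255),.024),("t5",(259,194),(253,236),.036)):
    A=spot(t,*a,w=5);B=spot(s,*b,w=5)
    P,e=two(A,B); print(nm,A.round(1),B.round(1),"two",P.round(4),round(e,4),"top",onplane("top",A,z)[0].round(4),"side",onplane("side",B,z)[0].round(4))
E
python3 a.py; python3 -c "
from h import *
print(px('side',[[.4849,-.1275,.103],[.4849,-.118,.103]]))"
```

```text
t1 [322.  241.5] [316.2 205.9] two [ 0.4856 -0.122   0.027 ] 0.004 top [ 0.4837 -0.1223  0.024 ] side [ 0.4878 -0.1276  0.024 ]
t2 [291.8 244.6] [317.7 222.2] two [ 0.4781 -0.031   0.0277] 0.0031 top [ 0.4767 -0.0311  0.024 ] side [ 0.4798 -0.0374  0.024 ]
t3 [244.9 258.6] [331.9 253.8] two [0.4393 0.1104 0.0266] 0.0022 top [0.4383 0.1106 0.024 ] side [0.4404 0.1065 0.024 ]
t5 [258.4 193.6] [252.7 235.1] two [0.6332 0.0656 0.0386] 0.003 top [0.632  0.0655 0.036 ] side [0.6355 0.0613 0.036 ]
[[318.03706581 180.33712257]
 [317.88681657 181.82280652]]
```

apply_moves(deltas=[{"tx": 0.0035, "ty": 0.05, "tz": -0.002, "turn": 0, "gripper": 0.06}, {"tx": 0.0035, "ty": 0.085, "tz": -0.002, "turn": 0, "gripper": 0.06}, {"tx": 0.0035, "ty": 0.1, "tz": -0.002, "turn": 0, "gripper": 0.06}, {"tx": 0.0035, "ty": 0.1, "tz": -0.002, "turn": 0, "gripper": 0.06}])

```text
time_s: 2.1
tcp_pos: [0.4872, -0.1244, 0.0198]
eef_rot: [-90.0, 0.0, 89.6]
contact_force: [-0.1, -0.5, 0.0]
gripper_width: 0.0596
```

```bash
cat > look.py <<'E'
import sys
from h import *
n,u0,v0,u1,v1,k,f=sys.argv[1],*map(int,sys.argv[2:7]),sys.argv[7]
p,d=capture(n); np.savez(f+".npz",p=p,d=d); crop(n,p,(u0,v0,u1,v1),k,f)
s=r.get_state();print(s["time_s"],s["tcp_pos"].round(4),s["eef_rot"].round(2),round(s["gripper_width"],4),s["contact_force"].round(1))
E
python3 look.py side 270 150 370 240 7 s3
```

```text
2.15 [ 0.4881 -0.1242  0.021 ] [-9.009e+01  1.000e-02  8.964e+01] 0.0599 [ 0.3 -0.2  1.1]
```

View pics/s3.png

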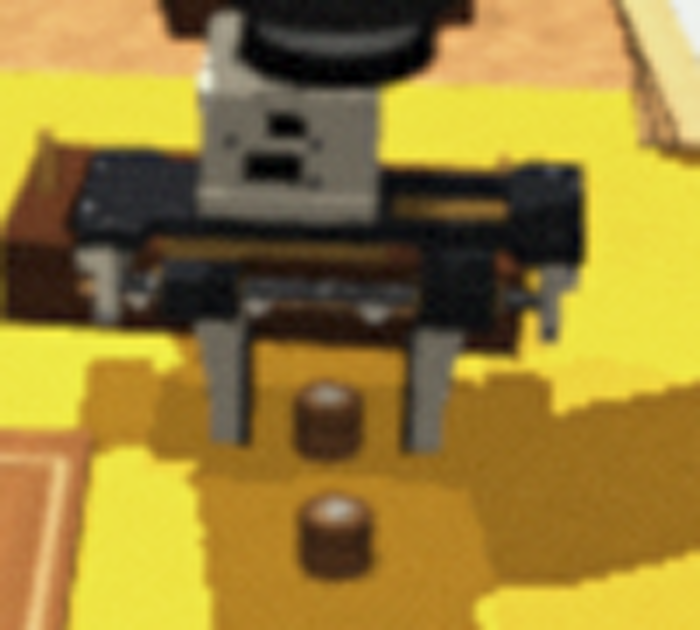

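apply_moves(deltas=[{"tx": -0.002, "ty": 0, "tz": 0, "turn": 0, "gripper": 0.06}, {"tx": -0.002, "ty": 0, "tz": 0, "turn": 0, "gripper": 0.015}, {"tx": -0.002, "ty": 0, "tz": 0, "turn": 0, "gripper": 0.015}, {"tx": -0.002, "ty": 0, "tz": 0, "turn": 0, "gripper": 0.015}, {"tx": -0.002, "ty": 0, "tz": 0, "turn": 0, "gripper": 0.015}], newtons=25)

```text
time_s: 2.65
tcp_pos: [0.487, -0.1257, 0.02]
eef_rot: [-90.0, -0.0, 89.7]
contact_force: [-0.4, -0.7, 0.5]
gripper_width: 0.0339
```

apply_moves(deltas=[{"tx": 0, "ty": 0, "tz": 0, "turn": 0, "gripper": 0.015}, {"tx": 0, "ty": -0.03, "tz": 0, "turn": 0, "gripper": 0.015}, {"tx": 0, "ty": -0.07, "tz": 0, "turn": 0, "gripper": 0.015}, {"tx": 0, "ty": -0.1, "tz": 0, "turn": 0, "gripper": 0.015}, {"tx": 0, "ty": -0.1, "tz": 0, "turn": 0, "gripper": 0.015}])

```text
time_s: 3.15
tcp_pos: [0.4895, -0.1257, 0.1237]
eef_rot: [-90.4, -0.0, 89.7]
contact_force: [0.2, 0.6, -0.2]
gripper_width: 0.0265
```

```bash
cat > tray.py <<'E'
from h import *
# tray rim corner via top & side initial pics: lines on rim quad
t=np.load("top1.npz");p=t["p"];P=pc("top",t["d"])
m=((P[...,2]>.034)&(P[...,2]<.056)).astype(np.uint8); q=np.zeros_like(m); q[185:275,340:395]=m[185:275,340:395]
u=np.argwhere(q)[:,::-1]; XY=onplane("top",u,.042)[:,:2]
rc=cv2.minAreaRect((XY*1000).astype(np.float32)); print("top rim",rc)
s=np.load("side1.npz");P=pc("side",s["d"]);m=(P[...,2]>.036)&(P[...,2]<.056);q=np.zeros_like(m);q[165:205,260:355]=m[165:205,260:355]
XY=onplane("side",np.argwhere(q)[:,::-1],.042)[:,:2];print("side rim",cv2.minAreaRect((XY*1000).astype(np.float32)))
crop("top",p,(340,185,400,275),8,"tray_t");a=cv2.resize(s["p"][160:205,260:355,::-1],None,fx=8,fy=8,interpolation=cv2.INTER_CUBIC);cv2.imwrite("pics/tray_s.png",a)
E
python3 tray.py; python3 look.py side 270 120 370 240 5 s4
```

```text
top rim ((514.68505859375, -261.63702392578125), (105.81600189208984, 222.11094665527344), 87.43218231201172)
side rim ((519.663330078125, -257.875732421875), (125.83183288574219, 225.38734436035156), 86.55630493164062)
3.2 [ 0.4881 -0.1256  0.1215] [-9.025e+01 -3.000e-02  8.967e+01] 0.0268 [ 0.3  0.9 -0.6]
```

View pics/s4.png

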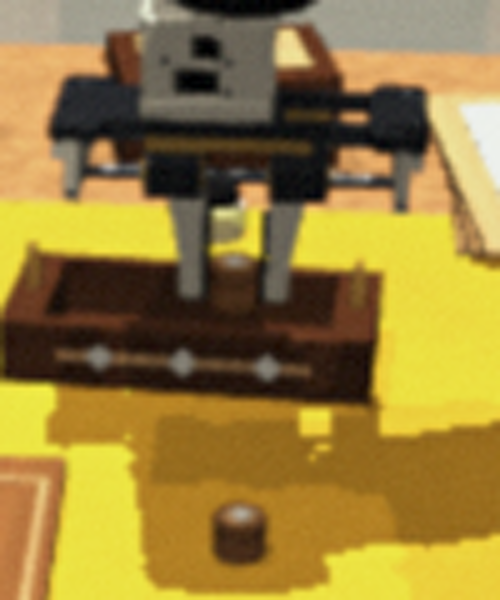

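View pics/tray_t.png

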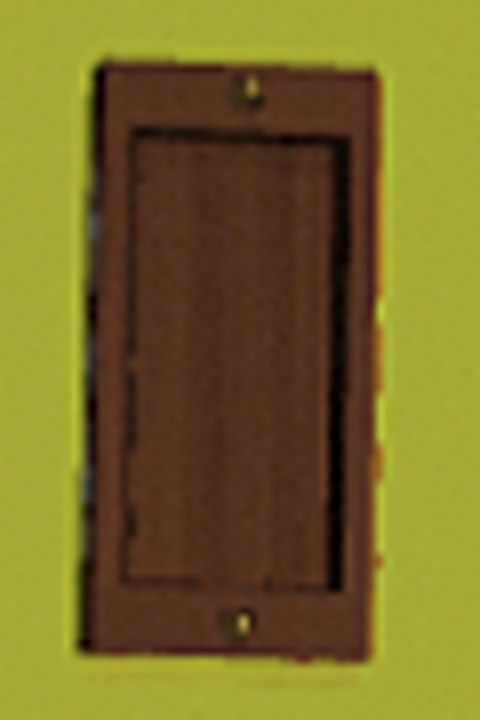

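View pics/tray_s.png

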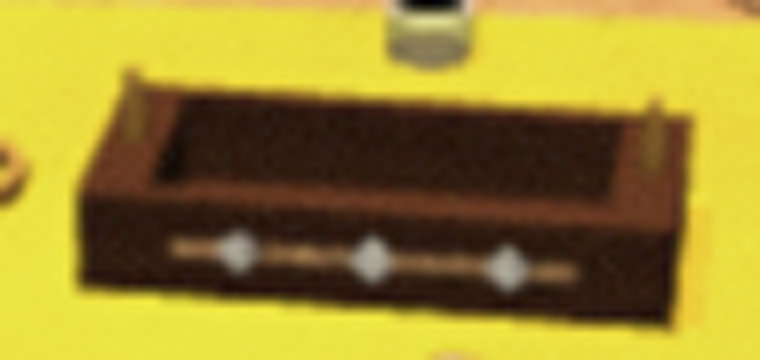

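apply_moves(deltas=[{"tx": -0.04, "ty": 0, "tz": -0.015, "turn": 0.04, "gripper": 0.015}, {"tx": -0.08, "ty": 0, "tz": -0.03, "turn": 0.04, "gripper": 0.015}, {"tx": -0.12, "ty": 0, "tz": -0.045, "turn": 0.04, "gripper": 0.015}, {"tx": -0.16, "ty": 0, "tz": -0.058, "turn": 0.04, "gripper": 0.015}, {"tx": -0.16, "ty": 0, "tz": -0.058, "turn": 0.04, "gripper": 0.015}])

```text
time_s: 3.7
tcp_pos: [0.5441, -0.2899, 0.1171]
eef_rot: [-89.9, 0.0, 87.2]
contact_force: [-0.8, 0.9, -0.2]
gripper_width: 0.0265
```

```bash
python3 -c "
from h import *
go(.546,-.286,.029,87.4)"; python3 look.py side 240 110 370 230 5 s5
```

```text
t 3.7 tcp [ 0.5441 -0.2899  0.1171] rot [-8.986e+01  2.000e-02  8.718e+01] w 0.0265 | tx ty tz [ 0.004   0.0881 -0.002 ] turn -0.0039
3.75 [ 0.5431 -0.288   0.117 ] [-8.981e+01 -3.000e-02  8.717e+01] 0.0267 [-0.3  0.1 -1.5]
```

View pics/s5.png

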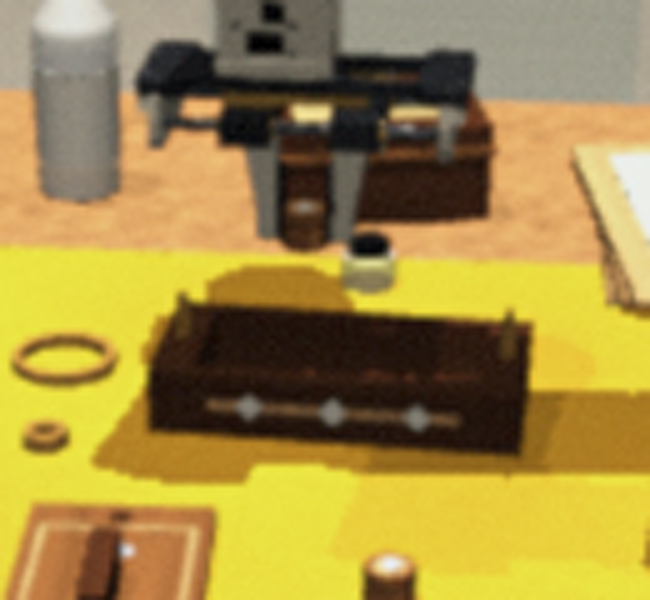

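apply_moves(deltas=[{"tx": 0.003, "ty": 0.04, "tz": -0.002, "turn": 0, "gripper": 0.015}, {"tx": 0.003, "ty": 0.07, "tz": -0.002, "turn": 0, "gripper": 0.015}, {"tx": 0.003, "ty": 0.087, "tz": -0.002, "turn": 0, "gripper": 0.015}, {"tx": 0.003, "ty": 0.088, "tz": -0.002, "turn": 0, "gripper": 0.015}, {"tx": 0.003, "ty": 0.088, "tz": -0.002, "turn": 0, "gripper": 0.045}])

```text
time_s: 4.25
tcp_pos: [0.5456, -0.2826, 0.0311]
eef_rot: [-89.9, -0.0, 87.4]
contact_force: [0.3, 0.7, 0.0]
gripper_width: 0.0306
```

apply_moves(deltas=[{"tx": 0, "ty": 0, "tz": 0, "turn": 0, "gripper": 0.045}, {"tx": 0, "ty": 0, "tz": 0, "turn": 0, "gripper": 0.045}, {"tx": 0, "ty": -0.05, "tz": 0, "turn": 0, "gripper": 0.045}, {"tx": 0, "ty": -0.09, "tz": 0, "turn": 0, "gripper": 0.05}, {"tx": 0, "ty": -0.09, "tz": 0, "turn": 0, "gripper": 0.06}])

```text
time_s: 4.75
tcp_pos: [0.5498, -0.2844, 0.1291]
eef_rot: [-90.7, 0.2, 87.4]
contact_force: [1.0, 0.1, -0.6]
gripper_width: 0.0532
```

```bash
python3 -c "
from h import *
go(.480,-.0355,.117,90)"; python3 look.py side 240 110 370 230 5 s6
```

```text
t 4.75 tcp [ 0.5498 -0.2844  0.1291] rot [-90.65   0.17  87.43] w 0.0532 | tx ty tz [0.2456 0.0104 0.081 ] turn -0.0448
4.8 [ 0.5483 -0.2838  0.1262] [-9.046e+01  8.000e-02  8.738e+01] 0.0563 [-0.4 -0.3 -1.2]
```

View pics/s6.png

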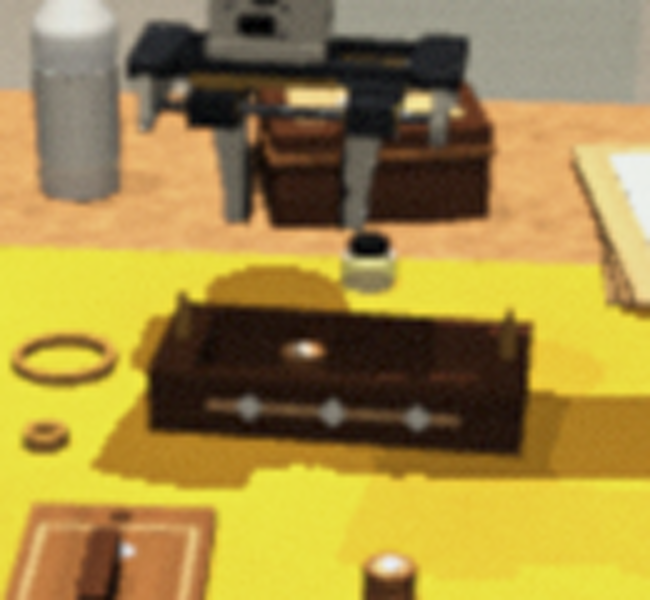

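```bash
python3 -c "
from h import *
go(.480,-.0355,.117,87.4)"
```

```text
t 4.8 tcp [ 0.5483 -0.2838  0.1262] rot [-9.046e+01  8.000e-02  8.738e+01] w 0.0563 | tx ty tz [0.2449 0.0082 0.0796] turn -0.0003
```

apply_moves(deltas=[{"tx": 0.05, "ty": 0, "tz": 0.014, "turn": 0, "gripper": 0.06}, {"tx": 0.1, "ty": 0, "tz": 0.028, "turn": 0, "gripper": 0.06}, {"tx": 0.15, "ty": 0, "tz": 0.042, "turn": 0, "gripper": 0.06}, {"tx": 0.2, "ty": 0, "tz": 0.056, "turn": 0, "gripper": 0.06}, {"tx": 0.245, "ty": 0, "tz": 0.079, "turn": 0, "gripper": 0.06}])

```text
time_s: 5.3
tcp_pos: [0.4813, -0.0405, 0.1217]
eef_rot: [-90.1, -0.0, 87.4]
contact_force: [0.8, 1.4, 0.6]
gripper_width: 0.0597
```

apply_moves(deltas=[{"tx": 0, "ty": 0, "tz": 0, "turn": 0, "gripper": 0.06}, {"tx": 0, "ty": 0, "tz": 0, "turn": 0, "gripper": 0.06}])

```text
time_s: 5.5
tcp_pos: [0.4813, -0.041, 0.122]
eef_rot: [-90.0, -0.0, 87.6]
contact_force: [0.3, -0.3, 0.4]
gripper_width: 0.0602
```

```bash
python3 -c "
from h import *
go(.480,-.0355,.0205,87.4)";  python3 look.py side 230 150 390 290 4 s7
```

```text
t 5.5 tcp [ 0.4813 -0.041   0.122 ] rot [-9.004e+01 -2.000e-02  8.756e+01] w 0.0602 | tx ty tz [0.0054 0.1015 0.0016] turn 0.0028
5.55 [ 0.4816 -0.042   0.1218] [-9.004e+01 -1.000e-02  8.745e+01] 0.06 [ 0.6  0.1 -0.5]
```

View pics/s7.png

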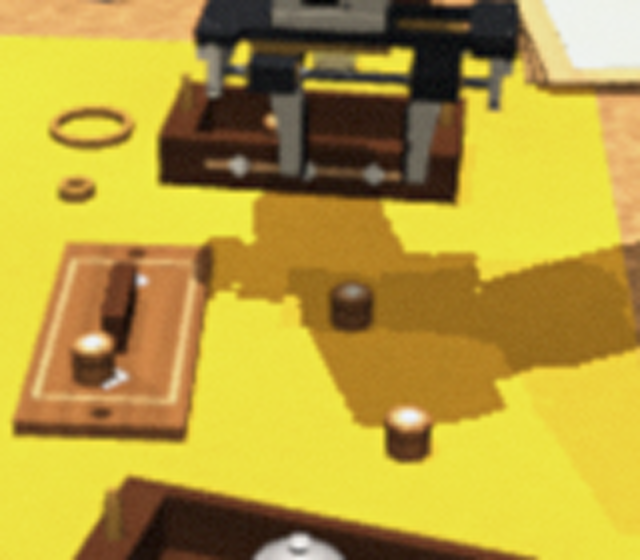

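apply_moves(deltas=[{"tx": 0.0055, "ty": 0.05, "tz": 0.001, "turn": 0, "gripper": 0.06}, {"tx": 0.0055, "ty": 0.085, "tz": 0.001, "turn": 0, "gripper": 0.06}, {"tx": 0.0055, "ty": 0.101, "tz": 0.001, "turn": 0, "gripper": 0.06}, {"tx": 0.0055, "ty": 0.101, "tz": 0.001, "turn": 0, "gripper": 0.06}, {"tx": 0.0055, "ty": 0.101, "tz": 0.001, "turn": 0, "gripper": 0.015}])

```text
time_s: 6.05
tcp_pos: [0.4808, -0.0383, 0.0199]
eef_rot: [-89.9, 0.0, 87.2]
contact_force: [0.9, -1.1, 0.1]
gripper_width: 0.0562
```

apply_moves(deltas=[{"tx": 0, "ty": 0, "tz": 0, "turn": 0, "gripper": 0.015}, {"tx": 0, "ty": 0, "tz": 0, "turn": 0, "gripper": 0.015}, {"tx": 0, "ty": 0, "tz": 0, "turn": 0, "gripper": 0.015}, {"tx": 0, "ty": 0, "tz": 0, "turn": 0, "gripper": 0.015}, {"tx": 0, "ty": 0, "tz": 0, "turn": 0, "gripper": 0.015}])

```text
time_s: 6.55
tcp_pos: [0.4809, -0.0368, 0.0208]
eef_rot: [-90.0, -0.0, 87.4]
contact_force: [0.0, -0.2, 1.8]
gripper_width: 0.0267
```

apply_moves(deltas=[{"tx": 0, "ty": -0.03, "tz": 0, "turn": 0, "gripper": 0.015}, {"tx": 0, "ty": -0.07, "tz": 0, "turn": 0, "gripper": 0.015}, {"tx": 0, "ty": -0.1, "tz": 0, "turn": 0, "gripper": 0.015}, {"tx": 0, "ty": -0.1, "tz": 0, "turn": 0, "gripper": 0.015}])

```text
time_s: 6.95
tcp_pos: [0.4834, -0.0361, 0.1248]
eef_rot: [-90.4, -0.1, 87.4]
contact_force: [1.0, -0.0, -1.4]
gripper_width: 0.027
```

```bash
python3 -c "
from h import *
go(.490,-.2837,.12,87.4)"
```

```text
t 6.95 tcp [ 0.4834 -0.0361  0.1248] rot [-90.43  -0.12  87.42] w 0.027 | tx ty tz [-0.2471  0.0044 -0.0177] turn 0.0004
```

apply_moves(deltas=[{"tx": -0.05, "ty": 0, "tz": -0.004, "turn": 0, "gripper": 0.015}, {"tx": -0.1, "ty": 0, "tz": -0.008, "turn": 0, "gripper": 0.015}, {"tx": -0.15, "ty": 0, "tz": -0.012, "turn": 0, "gripper": 0.015}, {"tx": -0.2, "ty": 0, "tz": -0.016, "turn": 0, "gripper": 0.015}, {"tx": -0.247, "ty": 0, "tz": -0.02, "turn": 0, "gripper": 0.015}])

```text
time_s: 7.45
tcp_pos: [0.4889, -0.2863, 0.1199]
eef_rot: [-90.0, -0.0, 87.4]
contact_force: [2.5, 0.9, -1.2]
gripper_width: 0.027
```

apply_moves(deltas=[{"tx": 0, "ty": 0, "tz": 0, "turn": 0, "gripper": 0.015}, {"tx": 0, "ty": 0, "tz": 0, "turn": 0, "gripper": 0.015}])

```text
time_s: 7.65
tcp_pos: [0.4884, -0.2853, 0.1193]
eef_rot: [-89.9, -0.0, 87.2]
contact_force: [0.7, 0.8, -1.6]
gripper_width: 0.0269
```

```bash
python3 -c "
from h import *
go(.490,-.2837,.029,87.4)";  python3 look.py side 240 110 370 230 5 s8
```

```text
t 7.65 tcp [ 0.4884 -0.2853  0.1193] rot [-8.990e+01 -3.000e-02  8.719e+01] w 0.0269 | tx ty tz [ 0.0017  0.0903 -0.0017] turn -0.0037
7.7 [ 0.4886 -0.2844  0.1196] [-8.992e+01 -3.000e-02  8.729e+01] 0.0268 [-0.  -0.2  0.2]
```

View pics/s8.png

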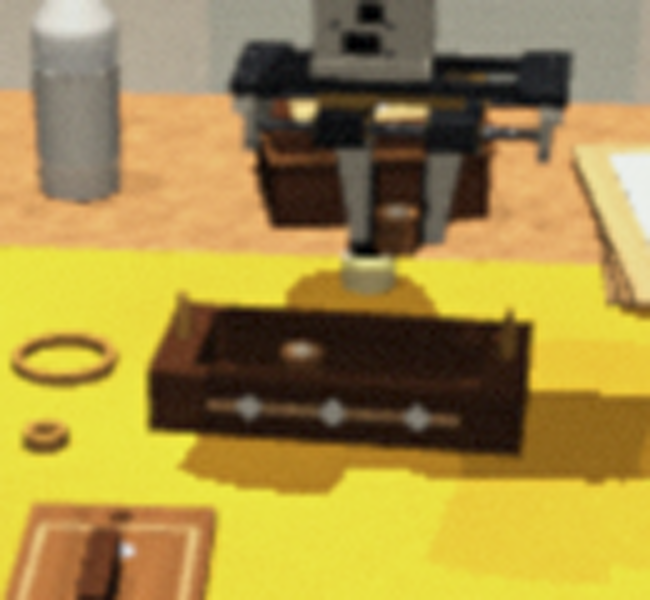

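apply_moves(deltas=[{"tx": 0.001, "ty": 0.04, "tz": 0, "turn": 0, "gripper": 0.015}, {"tx": 0.001, "ty": 0.07, "tz": 0, "turn": 0, "gripper": 0.015}, {"tx": 0.001, "ty": 0.089, "tz": 0, "turn": 0, "gripper": 0.015}, {"tx": 0.001, "ty": 0.09, "tz": 0, "turn": 0, "gripper": 0.015}, {"tx": 0.001, "ty": 0.09, "tz": 0, "turn": 0, "gripper": 0.037}])

```text
time_s: 8.2
tcp_pos: [0.4897, -0.2823, 0.0308]
eef_rot: [-90.0, 0.0, 87.5]
contact_force: [0.6, 0.8, -0.4]
gripper_width: 0.0304
```

apply_moves(deltas=[{"tx": 0, "ty": 0, "tz": 0, "turn": 0, "gripper": 0.037}, {"tx": 0, "ty": 0, "tz": 0, "turn": 0, "gripper": 0.037}, {"tx": 0, "ty": -0.04, "tz": 0, "turn": 0, "gripper": 0.037}, {"tx": 0, "ty": -0.09, "tz": 0, "turn": 0, "gripper": 0.05}, {"tx": 0, "ty": -0.09, "tz": 0, "turn": 0, "gripper": 0.06}])

```text
time_s: 8.7
tcp_pos: [0.4936, -0.2849, 0.1283]
eef_rot: [-90.7, 0.2, 87.4]
contact_force: [0.9, -0.1, -0.0]
gripper_width: 0.0478
```

```bash
python3 look.py side 200 110 390 290 4 s9; python3 -c "
from h import *
go(.440,.1085,.12,100)"
```

```text
8.75 [ 0.4921 -0.2841  0.1254] [-90.51   0.1   87.39] 0.0513 [ 0.5 -0.2 -1.1]
t 8.75 tcp [ 0.4921 -0.2841  0.1254] rot [-90.51   0.1   87.39] w 0.0513 | tx ty tz [0.3899 0.0041 0.0699] turn -0.2201
```

View pics/s9.png

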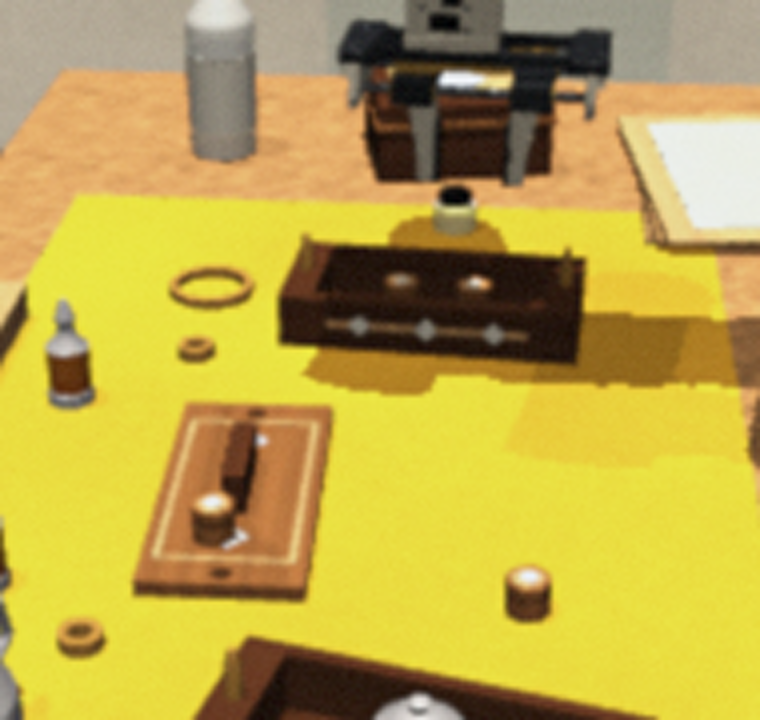

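apply_moves(deltas=[{"tx": 0.05, "ty": 0, "tz": 0.008, "turn": 0, "gripper": 0.06}, {"tx": 0.1, "ty": 0, "tz": 0.017, "turn": 0, "gripper": 0.06}, {"tx": 0.15, "ty": 0, "tz": 0.026, "turn": 0, "gripper": 0.06}, {"tx": 0.2, "ty": 0, "tz": 0.034, "turn": 0, "gripper": 0.06}, {"tx": 0.24, "ty": 0, "tz": 0.042, "turn": 0, "gripper": 0.06}])

```text
time_s: 9.25
tcp_pos: [0.4579, -0.0399, 0.1209]
eef_rot: [-90.0, -0.0, 87.4]
contact_force: [1.2, 0.6, 1.6]
gripper_width: 0.0599
```

apply_moves(deltas=[{"tx": 0.05, "ty": 0, "tz": 0.009, "turn": 0, "gripper": 0.06}, {"tx": 0.1, "ty": 0, "tz": 0.018, "turn": 0, "gripper": 0.06}, {"tx": 0.15, "ty": 0, "tz": 0.026, "turn": 0, "gripper": 0.06}, {"tx": 0.15, "ty": 0, "tz": 0.026, "turn": 0, "gripper": 0.06}, {"tx": 0.15, "ty": 0, "tz": 0.026, "turn": 0, "gripper": 0.06}])

```text
time_s: 9.75
tcp_pos: [0.439, 0.1106, 0.1207]
eef_rot: [-90.0, -0.0, 87.5]
contact_force: [-0.6, -0.9, -0.9]
gripper_width: 0.0601
```

```bash
python3 look.py side 230 180 390 320 4 s10; python3 -c "
from h import *
go(.440,.1085,.0205,87.4)"
```

```text
9.8 [0.439  0.1094 0.1205] [-89.98   0.    87.44] 0.0602 [-0.3  0.4 -0.6]
t 9.8 tcp [0.439  0.1094 0.1205] rot [-89.98   0.    87.44] w 0.0602 | tx ty tz [-0.0008  0.1    -0.0011] turn 0.0008
```

View pics/s10.png

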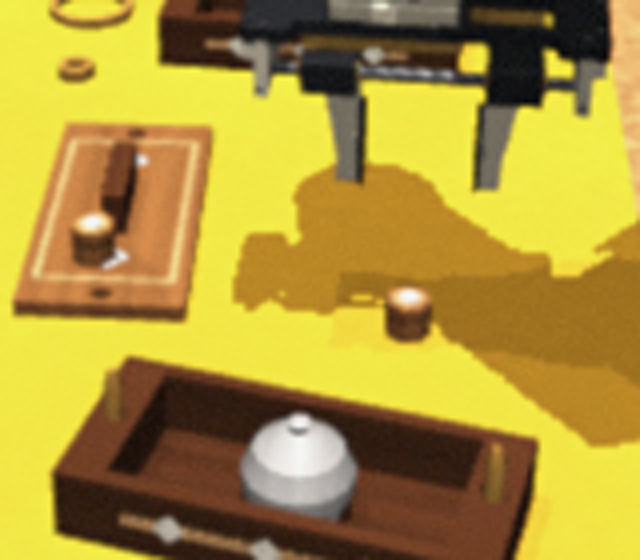

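apply_moves(deltas=[{"tx": -0.001, "ty": 0.05, "tz": -0.001, "turn": 0, "gripper": 0.06}, {"tx": -0.001, "ty": 0.085, "tz": -0.001, "turn": 0, "gripper": 0.06}, {"tx": -0.001, "ty": 0.1, "tz": -0.001, "turn": 0, "gripper": 0.06}, {"tx": -0.001, "ty": 0.1, "tz": -0.001, "turn": 0, "gripper": 0.06}, {"tx": -0.001, "ty": 0.1, "tz": -0.001, "turn": 0, "gripper": 0.015}])

```text
time_s: 10.3
tcp_pos: [0.4402, 0.1065, 0.0201]
eef_rot: [-89.9, 0.1, 87.2]
contact_force: [0.4, -1.1, -0.1]
gripper_width: 0.0564
```

apply_moves(deltas=[{"tx": 0, "ty": 0, "tz": 0, "turn": 0, "gripper": 0.015}, {"tx": 0, "ty": 0, "tz": 0, "turn": 0, "gripper": 0.015}, {"tx": 0, "ty": 0, "tz": 0, "turn": 0, "gripper": 0.015}, {"tx": 0, "ty": 0, "tz": 0, "turn": 0, "gripper": 0.015}, {"tx": 0, "ty": 0, "tz": 0, "turn": 0, "gripper": 0.015}])

```text
time_s: 10.8
tcp_pos: [0.4405, 0.1083, 0.0209]
eef_rot: [-90.0, -0.0, 87.4]
contact_force: [0.4, -1.2, 3.2]
gripper_width: 0.0266
```

apply_moves(deltas=[{"tx": 0, "ty": -0.03, "tz": 0, "turn": 0, "gripper": 0.015}, {"tx": 0, "ty": -0.07, "tz": 0, "turn": 0, "gripper": 0.015}, {"tx": 0, "ty": -0.1, "tz": 0, "turn": 0, "gripper": 0.015}, {"tx": 0, "ty": -0.1, "tz": 0, "turn": 0, "gripper": 0.015}])

```text
time_s: 11.2
tcp_pos: [0.4426, 0.1098, 0.1245]
eef_rot: [-90.4, -0.3, 87.4]
contact_force: [0.4, -0.1, -0.9]
gripper_width: 0.0264
```

```bash
python3 -c "
from h import *
go(.5479,-.2463,.12,87.4)"
```

```text
t 11.2 tcp [0.4426 0.1098 0.1245] rot [-90.36  -0.26  87.43] w 0.0264 | tx ty tz [-0.351   0.0037 -0.1212] turn 0.0005
```

apply_moves(deltas=[{"tx": -0.044, "ty": 0, "tz": -0.016, "turn": 0, "gripper": 0.015}, {"tx": -0.088, "ty": 0, "tz": -0.031, "turn": 0, "gripper": 0.015}, {"tx": -0.132, "ty": 0, "tz": -0.047, "turn": 0, "gripper": 0.015}, {"tx": -0.176, "ty": 0, "tz": -0.062, "turn": 0, "gripper": 0.015}, {"tx": -0.22, "ty": 0, "tz": -0.078, "turn": 0, "gripper": 0.015}])

```text
time_s: 11.7
tcp_pos: [0.508, -0.1168, 0.1199]
eef_rot: [-90.0, -0.0, 87.4]
contact_force: [1.5, 1.1, -0.4]
gripper_width: 0.0259
```

apply_moves(deltas=[{"tx": -0.044, "ty": 0, "tz": -0.016, "turn": 0, "gripper": 0.015}, {"tx": -0.088, "ty": 0, "tz": -0.031, "turn": 0, "gripper": 0.015}, {"tx": -0.13, "ty": 0, "tz": -0.046, "turn": 0, "gripper": 0.015}, {"tx": -0.13, "ty": 0, "tz": -0.046, "turn": 0, "gripper": 0.015}, {"tx": -0.13, "ty": 0, "tz": -0.046, "turn": 0, "gripper": 0.015}])

```text
time_s: 12.2
tcp_pos: [0.5473, -0.2479, 0.119]
eef_rot: [-89.9, -0.0, 87.2]
contact_force: [-0.7, -0.4, -0.3]
gripper_width: 0.0264
```

```bash
python3 -c "
from h import *
go(.5479,-.2463,.029,87.4)";  python3 look.py side 240 110 370 230 5 s11
```

```text
t 12.2 tcp [ 0.5473 -0.2479  0.119 ] rot [-8.988e+01 -3.000e-02  8.722e+01] w 0.0264 | tx ty tz [ 0.0016  0.09   -0.0007] turn -0.0032
12.25 [ 0.5473 -0.247   0.1194] [-8.989e+01 -3.000e-02  8.730e+01] 0.0268 [ 0.3  0.8 -0.6]
```

View pics/s11.png

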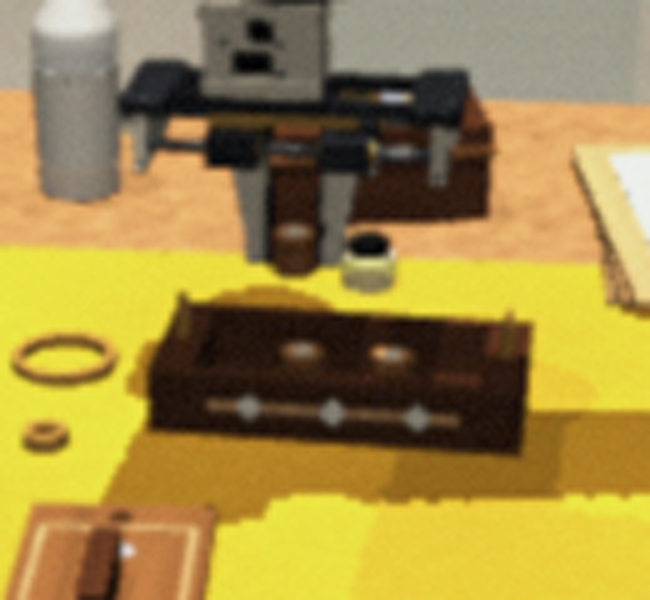

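apply_moves(deltas=[{"tx": 0.001, "ty": 0.04, "tz": 0, "turn": 0, "gripper": 0.015}, {"tx": 0.001, "ty": 0.07, "tz": 0, "turn": 0, "gripper": 0.015}, {"tx": 0.001, "ty": 0.089, "tz": 0, "turn": 0, "gripper": 0.015}, {"tx": 0.001, "ty": 0.09, "tz": 0, "turn": 0, "gripper": 0.015}, {"tx": 0.001, "ty": 0.09, "tz": 0, "turn": 0, "gripper": 0.04}])

```text
time_s: 12.75
tcp_pos: [0.5482, -0.2451, 0.0309]
eef_rot: [-90.0, 0.0, 87.5]
contact_force: [0.5, 0.8, 0.2]
gripper_width: 0.0306
```

apply_moves(deltas=[{"tx": 0, "ty": 0, "tz": 0, "turn": 0, "gripper": 0.04}, {"tx": 0, "ty": 0, "tz": 0, "turn": 0, "gripper": 0.04}, {"tx": 0, "ty": -0.04, "tz": 0, "turn": 0, "gripper": 0.04}, {"tx": 0, "ty": -0.09, "tz": 0, "turn": 0, "gripper": 0.05}, {"tx": 0, "ty": -0.12, "tz": 0, "turn": 0, "gripper": 0.06}])

```text
time_s: 13.25
tcp_pos: [0.5495, -0.2465, 0.1552]
eef_rot: [-90.3, 0.1, 87.4]
contact_force: [0.7, -0.3, 0.5]
gripper_width: 0.0507
```

```bash
python3 look.py side 200 110 390 290 4 s12; python3 look.py top 120 130 320 280 4 t12; python3 -c "
from h import *
go(.635,.063,.15,87.4)"
```

```text
13.3 [ 0.5516 -0.2472  0.1598] [-90.63   0.15  87.44] 0.0543 [ 1.7 -1.3  4.6]
13.35 [ 0.5512 -0.2468  0.1572] [-90.6    0.1   87.41] 0.0573 [ 0.5  0.7 -0.1]
t 13.35 tcp [ 0.5512 -0.2468  0.1572] rot [-90.6    0.1   87.41] w 0.0573 | tx ty tz [ 0.3133  0.0073 -0.0696] turn 0.0002
```

View pics/s12.png

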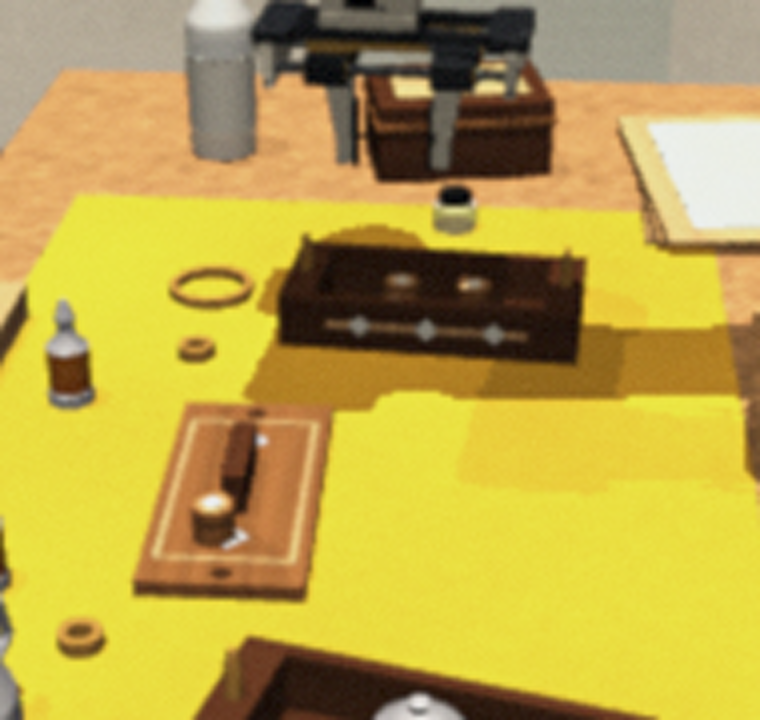

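View pics/t12.png

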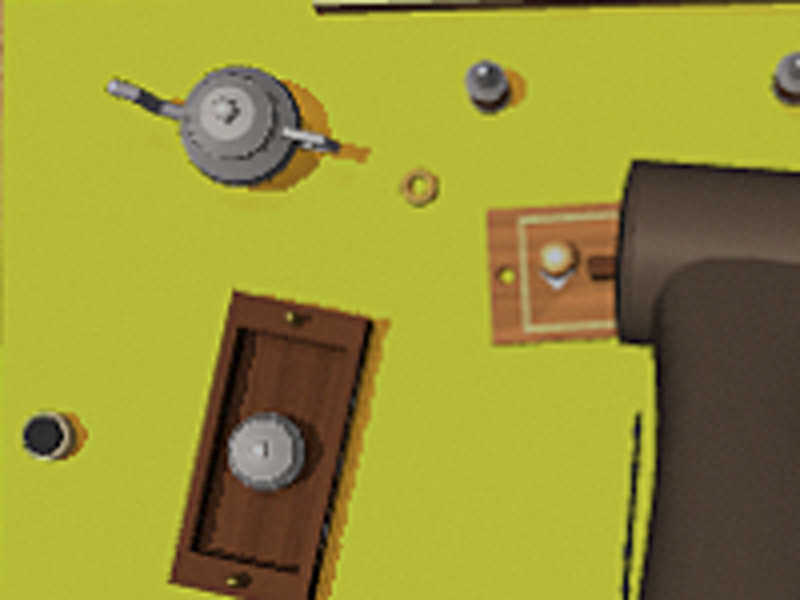

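apply_moves(deltas=[{"tx": 0.05, "ty": 0, "tz": -0.012, "turn": 0, "gripper": 0.06}, {"tx": 0.1, "ty": 0, "tz": -0.023, "turn": 0, "gripper": 0.06}, {"tx": 0.15, "ty": 0, "tz": -0.035, "turn": 0, "gripper": 0.06}, {"tx": 0.19, "ty": 0, "tz": -0.045, "turn": 0, "gripper": 0.06}, {"tx": 0.23, "ty": 0, "tz": -0.054, "turn": 0, "gripper": 0.06}])

```text
time_s: 13.85
tcp_pos: [0.613, -0.0167, 0.1512]
eef_rot: [-90.1, -0.0, 87.4]
contact_force: [0.3, 0.5, 0.4]
gripper_width: 0.0599
```

apply_moves(deltas=[{"tx": 0.045, "ty": 0, "tz": -0.009, "turn": 0, "gripper": 0.06}, {"tx": 0.083, "ty": 0, "tz": -0.018, "turn": 0, "gripper": 0.06}, {"tx": 0.083, "ty": 0, "tz": -0.018, "turn": 0, "gripper": 0.06}, {"tx": 0.083, "ty": 0.03, "tz": -0.018, "turn": 0, "gripper": 0.06}, {"tx": 0.083, "ty": 0.03, "tz": -0.018, "turn": 0, "gripper": 0.06}])

```text
time_s: 14.35
tcp_pos: [0.632, 0.0629, 0.1175]
eef_rot: [-89.7, 0.1, 87.3]
contact_force: [-1.4, 0.1, -0.9]
gripper_width: 0.0602
```

```bash
python3 look.py side 190 170 330 290 5 s13; python3 -c "
from h import *
go(.635,.063,.034,87.4)"
```

```text
14.4 [0.6329 0.0626 0.1192] [-8.979e+01  7.000e-02  8.734e+01] 0.0598 [ 0.9 -0.9  0.4]
t 14.4 tcp [0.6329 0.0626 0.1192] rot [-8.979e+01  7.000e-02  8.734e+01] w 0.0598 | tx ty tz [ 0.0006  0.0852 -0.0024] turn -0.001
```

View pics/s13.png

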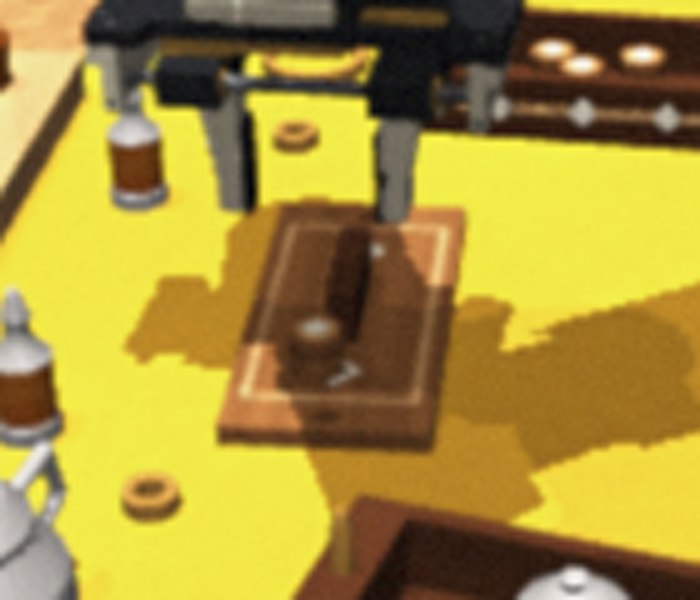

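apply_moves(deltas=[{"tx": 0, "ty": 0.04, "tz": -0.001, "turn": 0, "gripper": 0.06}, {"tx": 0, "ty": 0.07, "tz": -0.001, "turn": 0, "gripper": 0.06}, {"tx": 0, "ty": 0.085, "tz": -0.001, "turn": 0, "gripper": 0.06}, {"tx": 0, "ty": 0.085, "tz": -0.001, "turn": 0, "gripper": 0.06}, {"tx": 0, "ty": 0.085, "tz": -0.001, "turn": 0, "gripper": 0.015}])

```text
time_s: 14.9
tcp_pos: [0.6365, 0.0631, 0.037]
eef_rot: [-90.1, -0.0, 87.4]
contact_force: [1.1, -0.8, 0.3]
gripper_width: 0.0561
```

apply_moves(deltas=[{"tx": 0, "ty": 0, "tz": 0, "turn": 0, "gripper": 0.015}, {"tx": 0, "ty": 0, "tz": 0, "turn": 0, "gripper": 0.015}, {"tx": 0, "ty": 0, "tz": 0, "turn": 0, "gripper": 0.015}, {"tx": 0, "ty": 0, "tz": 0, "turn": 0, "gripper": 0.015}, {"tx": 0, "ty": 0, "tz": 0, "turn": 0, "gripper": 0.015}])

```text
time_s: 15.4
tcp_pos: [0.6357, 0.0633, 0.0363]
eef_rot: [-90.0, -0.0, 87.4]
contact_force: [-0.9, 0.4, 5.2]
gripper_width: 0.0261
```

apply_moves(deltas=[{"tx": 0, "ty": -0.03, "tz": 0, "turn": 0, "gripper": 0.015}, {"tx": 0, "ty": -0.07, "tz": 0, "turn": 0, "gripper": 0.015}, {"tx": 0, "ty": -0.1, "tz": 0, "turn": 0, "gripper": 0.015}, {"tx": 0, "ty": -0.1, "tz": 0, "turn": 0, "gripper": 0.015}])

```text
time_s: 15.8
tcp_pos: [0.6382, 0.0639, 0.1407]
eef_rot: [-90.4, -0.1, 87.4]
contact_force: [-0.7, 0.5, -1.5]
gripper_width: 0.0261
```

```bash
python3 -c "
from h import *
go(.4919,-.2438,.134,87.4)"
```

```text
t 15.8 tcp [0.6382 0.0639 0.1407] rot [-90.44  -0.14  87.41] w 0.0261 | tx ty tz [-0.314   0.0049  0.1323] turn 0.0002
```

apply_moves(deltas=[{"tx": -0.044, "ty": 0, "tz": 0.018, "turn": 0, "gripper": 0.015}, {"tx": -0.088, "ty": 0, "tz": 0.037, "turn": 0, "gripper": 0.015}, {"tx": -0.132, "ty": 0, "tz": 0.055, "turn": 0, "gripper": 0.015}, {"tx": -0.176, "ty": 0, "tz": 0.073, "turn": 0, "gripper": 0.015}, {"tx": -0.213, "ty": 0, "tz": 0.088, "turn": 0, "gripper": 0.015}])

```text
time_s: 16.3
tcp_pos: [0.5361, -0.1472, 0.1351]
eef_rot: [-89.9, -0.0, 87.3]
contact_force: [1.8, 0.1, -0.9]
gripper_width: 0.0259
```

apply_moves(deltas=[{"tx": -0.035, "ty": 0, "tz": 0.015, "turn": 0, "gripper": 0.015}, {"tx": -0.07, "ty": 0, "tz": 0.029, "turn": 0, "gripper": 0.015}, {"tx": -0.1, "ty": 0, "tz": 0.042, "turn": 0, "gripper": 0.015}, {"tx": -0.1, "ty": 0, "tz": 0.042, "turn": 0, "gripper": 0.015}, {"tx": -0.1, "ty": 0, "tz": 0.042, "turn": 0, "gripper": 0.015}])

```text
time_s: 16.8
tcp_pos: [0.4906, -0.2441, 0.1351]
eef_rot: [-90.0, -0.0, 87.3]
contact_force: [0.7, -0.1, -0.7]
gripper_width: 0.026
```

```bash
python3 -c "
from h import *
go(.4919,-.2438,.029,87.4)";  python3 look.py side 240 110 370 230 5 s14
```

```text
t 16.8 tcp [ 0.4906 -0.2441  0.1351] rot [-8.997e+01 -1.000e-02  8.725e+01] w 0.026 | tx ty tz [ 0.0003  0.1061 -0.0013] turn -0.0026
16.85 [ 0.4911 -0.2435  0.1352] [-8.998e+01 -1.000e-02  8.732e+01] 0.0262 [ 0.3  0.5 -0.5]
```

View pics/s14.png

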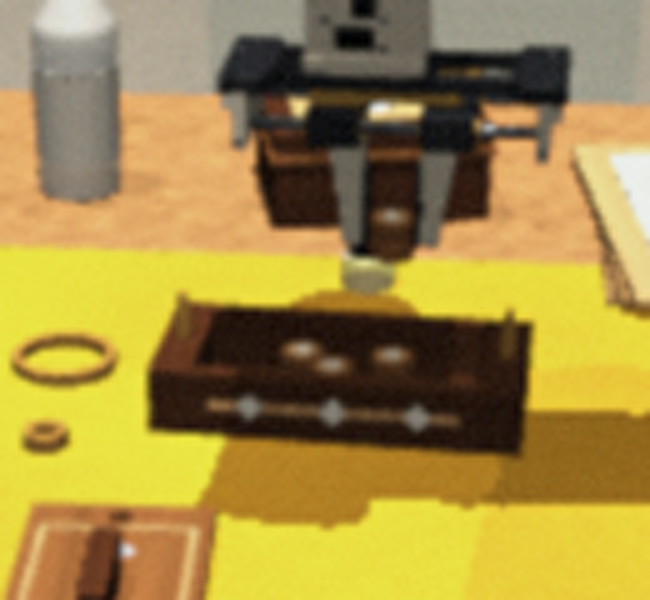

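```bash
python3 -c "
from h import *
print(onplane('side',[[306,182.6],[299.6,179.6],[318,180.6]],.030).round(4))
print(px('side',[[.548,-.2463,.030]]))"
python3 - <<'E'
import cv2,numpy as np
p=np.load("s14.npz")["p"]
cv2.imwrite("pics/s14z.png",cv2.resize(p[164:202,265:350,::-1],None,fx=9,fy=9,interpolation=cv2.INTER_CUBIC))
E
```

```text
[[ 0.5255 -0.2649  0.03  ]
 [ 0.5466 -0.2849  0.03  ]
 [ 0.4896 -0.2825  0.03  ]]
[[298.156572   184.93744487]]
```

View pics/s14z.png

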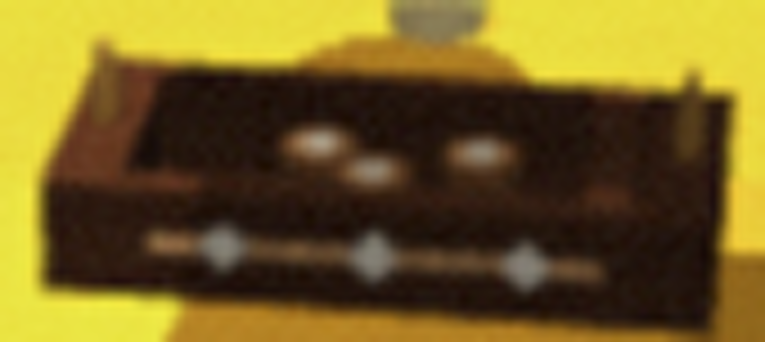

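apply_moves(deltas=[{"tx": 0.002, "ty": 0.03, "tz": 0.013, "turn": 0, "gripper": 0.015}, {"tx": 0.002, "ty": 0.06, "tz": 0.013, "turn": 0, "gripper": 0.015}, {"tx": 0.002, "ty": 0.085, "tz": 0.013, "turn": 0, "gripper": 0.015}, {"tx": 0.002, "ty": 0.103, "tz": 0.013, "turn": 0, "gripper": 0.015}, {"tx": 0.002, "ty": 0.103, "tz": 0.013, "turn": 0, "gripper": 0.015}])

```text
time_s: 17.35
tcp_pos: [0.478, -0.2398, 0.0306]
eef_rot: [-89.8, -0.0, 87.5]
contact_force: [-0.4, -0.1, -0.3]
gripper_width: 0.0258
```

apply_moves(deltas=[{"tx": 0, "ty": 0, "tz": 0, "turn": 0, "gripper": 0.035}, {"tx": 0, "ty": 0, "tz": 0, "turn": 0, "gripper": 0.035}, {"tx": 0, "ty": 0, "tz": 0, "turn": 0, "gripper": 0.035}, {"tx": 0, "ty": -0.03, "tz": 0, "turn": 0, "gripper": 0.035}, {"tx": 0, "ty": -0.07, "tz": 0, "turn": 0, "gripper": 0.035}])

```text
time_s: 17.85
tcp_pos: [0.477, -0.2406, 0.1023]
eef_rot: [-89.8, -0.0, 87.4]
contact_force: [0.7, -0.2, 0.6]
gripper_width: 0.035
```

apply_moves(deltas=[{"tx": 0, "ty": -0.05, "tz": 0, "turn": 0, "gripper": 0.035}, {"tx": 0, "ty": -0.08, "tz": 0, "turn": 0, "gripper": 0.06}, {"tx": 0, "ty": -0.08, "tz": 0, "turn": 0, "gripper": 0.06}])

```text
time_s: 18.15
tcp_pos: [0.4811, -0.2416, 0.1886]
eef_rot: [-90.6, 0.1, 87.4]
contact_force: [0.2, -0.6, -0.8]
gripper_width: 0.0457
```

```bash
python3 look.py side 245 130 365 220 6 s15
```

```text
18.2 [ 0.4797 -0.2411  0.1859] [-9.037e+01  3.000e-02  8.737e+01] 0.0498 [-1.2  0.5 -1.3]
```

View pics/s15.png

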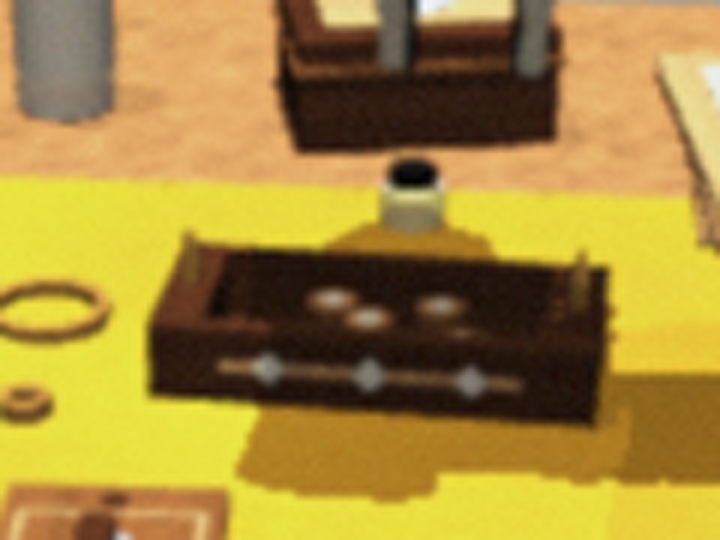

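```bash
cat > lid.py <<'E'
from h import *
import sys
def hole(p,u,v,w=4):
    # yellow pixel blob in hole
    q=p[v-w:v+w+1,u-w:u+w+1].astype(float); g=q[...,1]-q[...,0]; g=g-np.median(g); g[g<.35*g.max()]=0
    vv,uu=np.mgrid[v-w:v+w+1,u-w:u+w+1]; return np.array([(uu*g).sum(),(vv*g).sum()])/g.sum()
E
python3 - <<'E'
from lid import *
from h import *
t=np.load("top1.npz");p=t["p"]
for uv in ((247,199),(311,195)):
    h=hole(p,*uv); print(h.round(2),onplane("top",h,.006)[0].round(4))
# outline via depth/color: lid blob rectangle corners on z=.012
k,l,s,c=blobs("top",p,t["d"],(230,170,330,225)); i=1+np.argmax(s[1:,4])
XY=onplane("top",np.argwhere(l==i)[:,::-1],.010)[:,:2];print(cv2.minAreaRect((XY*1000).astype(np.float32)))
q=np.load("side1.npz")["p"];k,l,s,c=blobs("side",q,None,(228,205,290,265)); i=1+np.argmax(s[1:,4])
XY=onplane("side",np.argwhere(l==i)[:,::-1],.012)[:,:2];print(cv2.minAreaRect((XY*1000).astype(np.float32)))
cv2.imwrite("pics/lids.png",cv2.resize(q[205:265,225:290,::-1],None,fx=10,fy=10,interpolation=cv2.INTER_CUBIC)[:600])
E
```

```text
[248.6  198.83] [0.6206 0.097  0.006 ]
[310.81 194.67] [ 0.6287 -0.0941  0.006 ]
((623.6007690429688, 5.506690979003906), (106.71733093261719, 225.20240783691406), 1.9084211587905884)
((626.721923828125, 9.6719970703125), (109.80810546875, 244.6148223876953), 2.185482978820801)
```

View pics/lids.png

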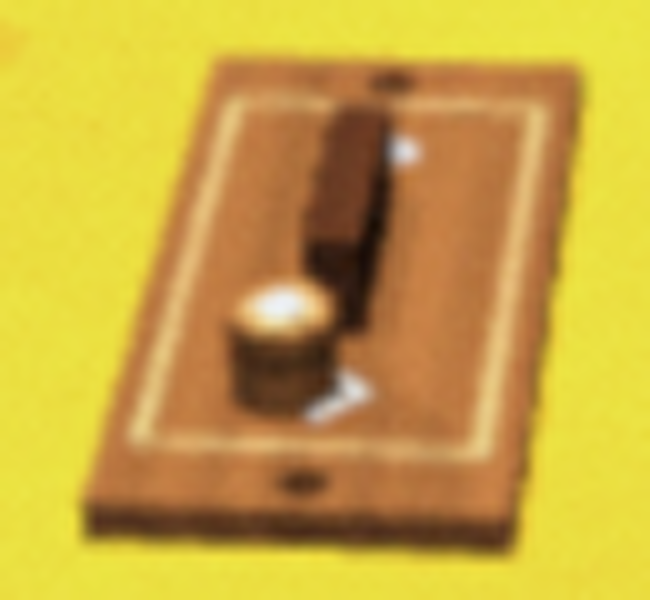

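Run:
```python
from h import *
print("holes side",onplane("side",[[263.65,212.75],[254.85,252.75]],.012).round(4))
# pins in side: from tray_s (8x, origin 260,160)
f=lambda x,y:((x+.5)/8-.5+260,(y+.5)/8-.5+160)
print("pins side tip .070",onplane("side",[f(132,76),f(655,105)],.070).round(4))
g=lambda x,y:((x+.5)/8-.5+340,(y+.5)/8-.5+185)
print("pins top .065", onplane("top",[g(248,92),g(240,622)],.062).round(4))
# rim corners side
print("rim corners side: nearL,nearR,farR", onplane("side",[f(82,192),f(672,232),f(690,120)],.042).round(4))
```

```text
holes side [[ 0.6322 -0.0965  0.012 ]
 [ 0.6244  0.1025  0.012 ]]
pins side tip .070 [[ 0.6175 -0.2687  0.07  ]
 [ 0.4201 -0.2583  0.07  ]]
pins top .065 [[ 0.6132 -0.2685  0.062 ]
 [ 0.4173 -0.2574  0.062 ]]
rim corners side: nearL,nearR,farR [[ 0.6313 -0.2234  0.042 ]
 [ 0.4126 -0.2084  0.042 ]
 [ 0.4052 -0.3083  0.042 ]]
```

apply_moves(deltas=[{"tx": 0.042, "ty": 0.005, "tz": -0.023, "turn": -0.084, "gripper": 0.05}, {"tx": 0.084, "ty": 0.01, "tz": -0.046, "turn": -0.084, "gripper": 0.05}, {"tx": 0.126, "ty": 0.02, "tz": -0.069, "turn": -0.084, "gripper": 0.05}, {"tx": 0.168, "ty": 0.03, "tz": -0.092, "turn": -0.084, "gripper": 0.05}, {"tx": 0.21, "ty": 0.03, "tz": -0.115, "turn": -0.084, "gripper": 0.05}])

```text
time_s: 18.7
tcp_pos: [0.6021, -0.0348, 0.1504]
eef_rot: [-89.8, 0.0, 92.1]
contact_force: [0.4, -0.6, 0.3]
gripper_width: 0.05
```

```bash
python3 -c "
from h import *
go(.6283,.003,.12,92.2)"
```

```text
t 18.7 tcp [ 0.6021 -0.0348  0.1504] rot [-89.8    0.    92.14] w 0.05 | tx ty tz [ 0.0367  0.0303 -0.0277] turn -0.001
```

apply_moves(deltas=[{"tx": 0.037, "ty": 0.03, "tz": -0.025, "turn": 0, "gripper": 0.05}, {"tx": 0.037, "ty": 0.03, "tz": -0.025, "turn": 0, "gripper": 0.05}, {"tx": 0.037, "ty": 0.03, "tz": -0.025, "turn": 0, "gripper": 0.05}, {"tx": 0.037, "ty": 0.03, "tz": -0.025, "turn": 0, "gripper": 0.05}])

```text
time_s: 19.1
tcp_pos: [0.6258, 0.0009, 0.1224]
eef_rot: [-89.9, 0.0, 92.2]
contact_force: [-0.4, -1.0, -0.3]
gripper_width: 0.0497
```

```bash
python3 look.py top 280 140 440 290 4 t16;python3 look.py side 190 150 330 270 5 s16; python3 -c "
from h import *
go(.6283,.003,.033,92.2)"
```

```text
19.15 [6.26e-01 6.00e-04 1.23e-01] [-90.     0.    92.13] 0.0502 [ 0.7 -0.5  0.5]
19.2 [6.262e-01 5.000e-04 1.233e-01] [-9.004e+01 -1.000e-02  9.211e+01] 0.05 [-0.2  0.4  0.3]
t 19.2 tcp [6.262e-01 5.000e-04 1.233e-01] rot [-9.004e+01 -1.000e-02  9.211e+01] w 0.05 | tx ty tz [ 0.0025  0.0903 -0.0021] turn -0.0015
```

View pics/t16.png

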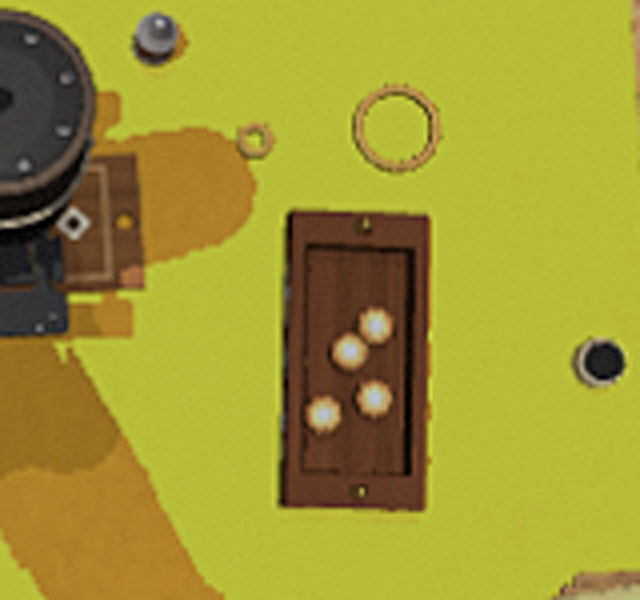

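View pics/s16.png

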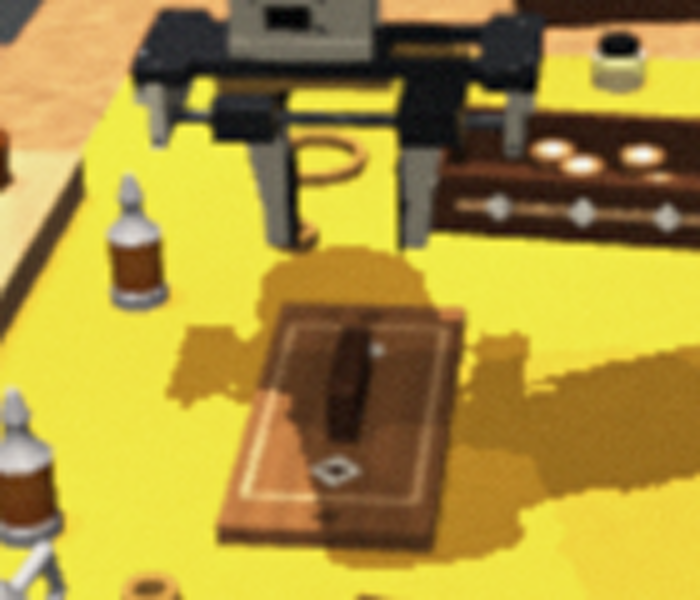

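apply_moves(deltas=[{"tx": 0.0025, "ty": 0.04, "tz": -0.002, "turn": -0.001, "gripper": 0.05}, {"tx": 0.0025, "ty": 0.07, "tz": -0.002, "turn": -0.001, "gripper": 0.05}, {"tx": 0.0025, "ty": 0.089, "tz": -0.002, "turn": -0.001, "gripper": 0.05}, {"tx": 0.0025, "ty": 0.089, "tz": -0.002, "turn": -0.001, "gripper": 0.05}, {"tx": 0.0025, "ty": 0.089, "tz": -0.002, "turn": -0.001, "gripper": 0.005}], newtons=50)

```text
time_s: 19.7
tcp_pos: [0.6287, 0.0033, 0.0346]
eef_rot: [-90.0, 0.0, 92.2]
contact_force: [0.6, 0.2, 0.1]
gripper_width: 0.0461
```

apply_moves(deltas=[{"tx": 0, "ty": 0, "tz": 0, "turn": 0, "gripper": 0.005}, {"tx": 0, "ty": 0, "tz": 0, "turn": 0, "gripper": 0.005}, {"tx": 0, "ty": 0, "tz": 0, "turn": 0, "gripper": 0.005}, {"tx": 0, "ty": 0, "tz": 0, "turn": 0, "gripper": 0.005}, {"tx": 0, "ty": 0, "tz": 0, "turn": 0, "gripper": 0.005}])

```text
time_s: 20.2
tcp_pos: [0.6283, 0.0042, 0.0342]
eef_rot: [-90.0, -0.0, 92.2]
contact_force: [-2.9, 0.7, 6.8]
gripper_width: 0.0159
```

```bash
python3 look.py side 190 150 330 270 5 s17
```

```text
20.25 [0.6283 0.0042 0.0343] [-90.01   0.    92.24] 0.0156 [-2.5  0.3  5.7]
```

View pics/s17.png

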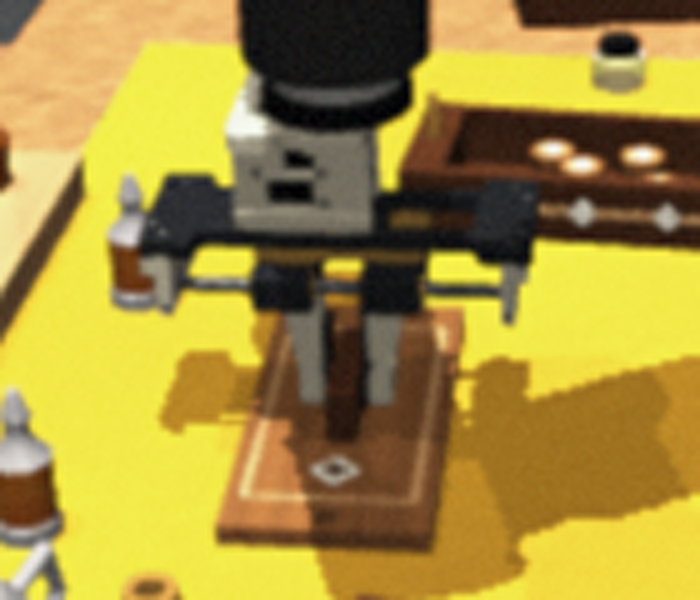

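apply_moves(deltas=[{"tx": 0, "ty": -0.01, "tz": 0, "turn": 0, "gripper": 0.005}, {"tx": 0, "ty": -0.035, "tz": 0, "turn": 0, "gripper": 0.005}, {"tx": 0, "ty": -0.065, "tz": 0, "turn": 0, "gripper": 0.005}, {"tx": 0, "ty": -0.095, "tz": 0, "turn": 0, "gripper": 0.005}, {"tx": 0, "ty": -0.12, "tz": 0, "turn": 0, "gripper": 0.005}])

```text
time_s: 20.75
tcp_pos: [0.6283, 0.0042, 0.1553]
eef_rot: [-90.0, -0.0, 92.2]
contact_force: [1.4, -0.5, -4.7]
gripper_width: 0.0155
```

apply_moves(deltas=[{"tx": 0, "ty": 0, "tz": 0, "turn": 0, "gripper": 0.005}, {"tx": 0, "ty": 0, "tz": 0, "turn": 0, "gripper": 0.005}])

```text
time_s: 20.95
tcp_pos: [0.628, 0.0042, 0.1535]
eef_rot: [-90.0, -0.0, 92.2]
contact_force: [0.3, 0.6, -3.9]
gripper_width: 0.0161
```

```bash
python3 look.py side 190 120 330 270 4 s18; python3 -c "
from h import *
go(.5188,-.2635,.155,-3.1)"
```

```text
21.0 [0.6274 0.0041 0.1524] [-8.990e+01 -2.000e-02  9.221e+01] 0.0158 [-0.1 -0.2 -4.1]
t 21.0 tcp [0.6274 0.0041 0.1524] rot [-8.990e+01 -2.000e-02  9.221e+01] w 0.0158 | tx ty tz [-0.2632 -0.0024  0.1188] turn 1.6635
```

View pics/s18.png

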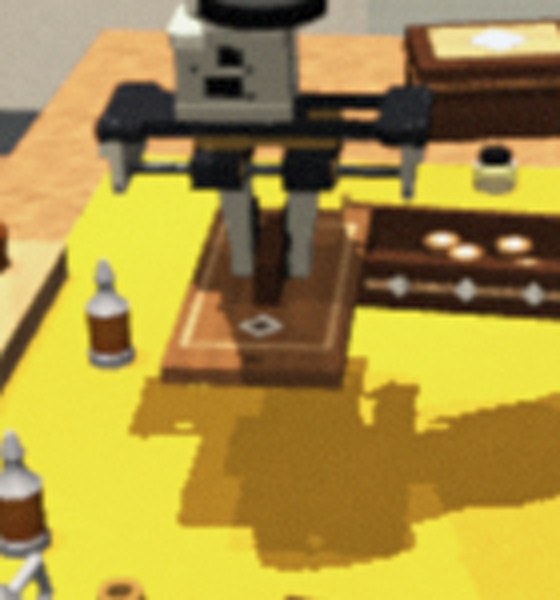

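apply_moves(deltas=[{"tx": -0.017, "ty": 0, "tz": 0.008, "turn": 0.1, "gripper": 0.005}, {"tx": -0.035, "ty": 0, "tz": 0.016, "turn": 0.2, "gripper": 0.005}, {"tx": -0.053, "ty": 0, "tz": 0.024, "turn": 0.3, "gripper": 0.005}, {"tx": -0.071, "ty": 0, "tz": 0.032, "turn": 0.4, "gripper": 0.005}, {"tx": -0.088, "ty": 0, "tz": 0.04, "turn": 0.5, "gripper": 0.005}])

```text
time_s: 21.5
tcp_pos: [0.5903, -0.0861, 0.1514]
eef_rot: [-89.8, 0.1, 63.3]
contact_force: [-0.4, 0.6, -3.9]
gripper_width: 0.0157
```

```bash
python3 -c "
from h import *
go(.5188,-.2635,.155,-3.1)"
```

```text
t 21.5 tcp [ 0.5903 -0.0861  0.1514] rot [-89.82   0.11  63.34] w 0.0157 | tx ty tz [-0.1906 -0.0033 -0.0157] turn 1.1596
```

apply_moves(deltas=[{"tx": -0.019, "ty": 0, "tz": -0.002, "turn": 0.1, "gripper": 0.005}, {"tx": -0.038, "ty": 0, "tz": -0.003, "turn": 0.2, "gripper": 0.005}, {"tx": -0.057, "ty": 0, "tz": -0.005, "turn": 0.3, "gripper": 0.005}, {"tx": -0.076, "ty": 0, "tz": -0.006, "turn": 0.4, "gripper": 0.005}, {"tx": -0.095, "ty": 0, "tz": -0.008, "turn": 0.5, "gripper": 0.005}])

```text
time_s: 22.0
tcp_pos: [0.5551, -0.1746, 0.1515]
eef_rot: [-89.9, 0.2, 34.7]
contact_force: [1.0, -0.7, -4.2]
gripper_width: 0.0157
```

```bash
python3 -c "
from h import *
go(.5188,-.2635,.155,-3.1)"
```

```text
t 22.0 tcp [ 0.5551 -0.1746  0.1515] rot [-89.86   0.16  34.69] w 0.0157 | tx ty tz [-0.0805 -0.0034 -0.0524] turn 0.6596
```

apply_moves(deltas=[{"tx": -0.016, "ty": 0, "tz": -0.011, "turn": 0.12, "gripper": 0.005}, {"tx": -0.032, "ty": 0, "tz": -0.021, "turn": 0.24, "gripper": 0.005}, {"tx": -0.048, "ty": 0, "tz": -0.032, "turn": 0.36, "gripper": 0.005}, {"tx": -0.064, "ty": 0, "tz": -0.042, "turn": 0.48, "gripper": 0.005}, {"tx": -0.08, "ty": 0, "tz": -0.052, "turn": 0.58, "gripper": 0.005}])

```text
time_s: 22.5
tcp_pos: [0.5194, -0.2628, 0.1515]
eef_rot: [-89.9, 0.2, 1.4]
contact_force: [0.9, -0.3, -3.5]
gripper_width: 0.0156
```

apply_moves(deltas=[{"tx": 0, "ty": 0, "tz": 0, "turn": 0.06, "gripper": 0.005}, {"tx": 0, "ty": 0, "tz": 0, "turn": 0.078, "gripper": 0.005}, {"tx": 0, "ty": 0, "tz": 0, "turn": 0.078, "gripper": 0.005}, {"tx": 0, "ty": 0, "tz": 0, "turn": 0.078, "gripper": 0.005}])

```text
time_s: 22.9
tcp_pos: [0.5208, -0.2621, 0.1529]
eef_rot: [-90.0, 0.1, -2.7]
contact_force: [0.1, -0.0, -3.0]
gripper_width: 0.0156
```

```bash
python3 -c "
from h import *
go(.5188,-.2635,.155,-3.1)";python3 look.py side 220 90 380 230 5 s19;python3 look.py top 320 150 440 290 5 t19
```

```text
t 22.9 tcp [ 0.5208 -0.2621  0.1529] rot [-8.999e+01  7.000e-02 -2.660e+00] w 0.0156 | tx ty tz [-0.0019 -0.0021 -0.0015] turn 0.0077
22.95 [ 0.5209 -0.2621  0.1531] [-8.999e+01  5.000e-02 -2.660e+00] 0.0154 [ 0.2  0.  -3.8]
23.0 [ 0.521  -0.2621  0.1533] [-8.999e+01  2.000e-02 -2.670e+00] 0.016 [-0.2 -0.5 -3.6]
```

View pics/s19.png

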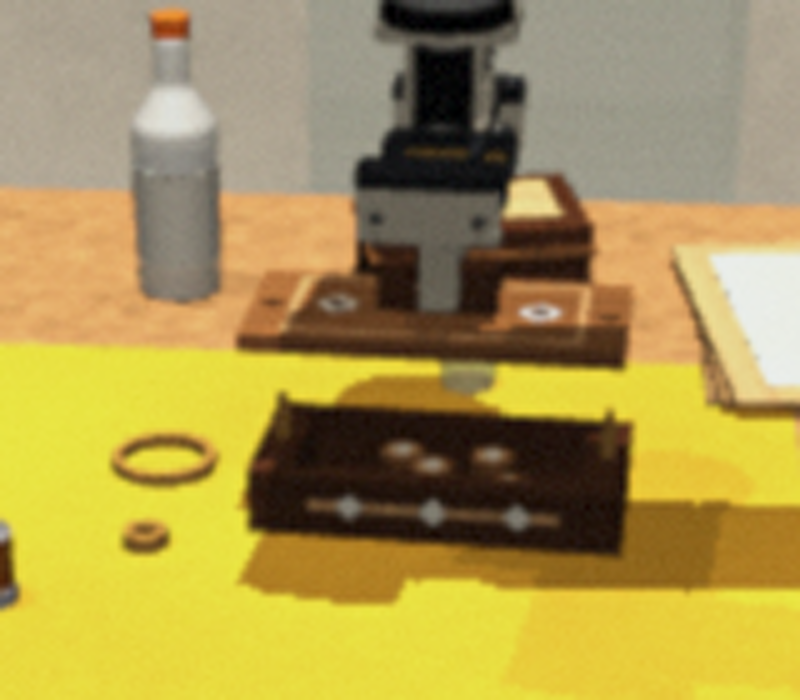

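View pics/t19.png

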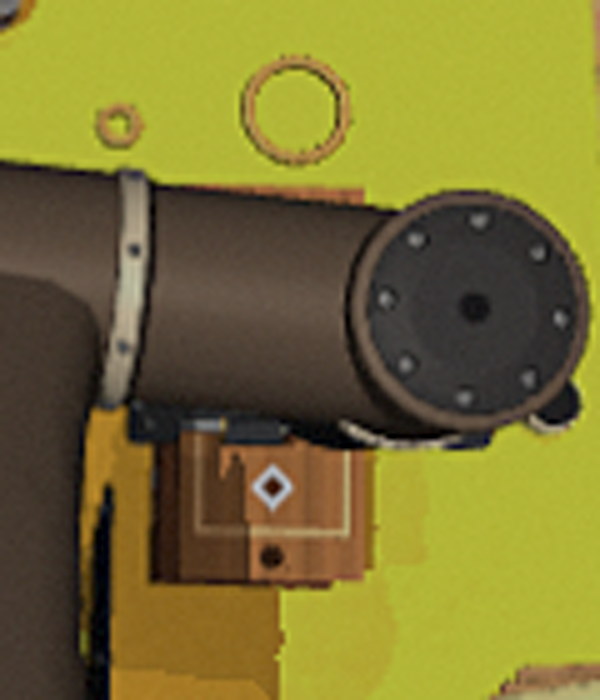

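Run:
```python
import cv2,numpy as np
p=np.load("s19.npz")["p"]
a=p[144:160,262:290,::-1]; b=p[147:160,330:350,::-1]; c=p[165:186,265:285,::-1]; d=p[168:190,330:352,::-1]
def z(x,w,h): 
    o=np.zeros((h,w,3),np.uint8); y=cv2.resize(x,None,fx=16,fy=16,interpolation=cv2.INTER_CUBIC)[:h,:w]; y=np.clip(y.astype(float)*1.4,0,255); o[:y.shape[0],:y.shape[1]]=y; return o
cv2.imwrite("pics/z19.png",np.vstack([np.hstack([z(p[144:160,264:288,::-1],384,256),z(p[146:162,328:352,::-1],384,256)]),np.hstack([z(p[166:186,264:288,::-1],384,320),z(p[168:188,328:352,::-1],384,320)])]))
```

```text
(no output)
```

View pics/z19.png

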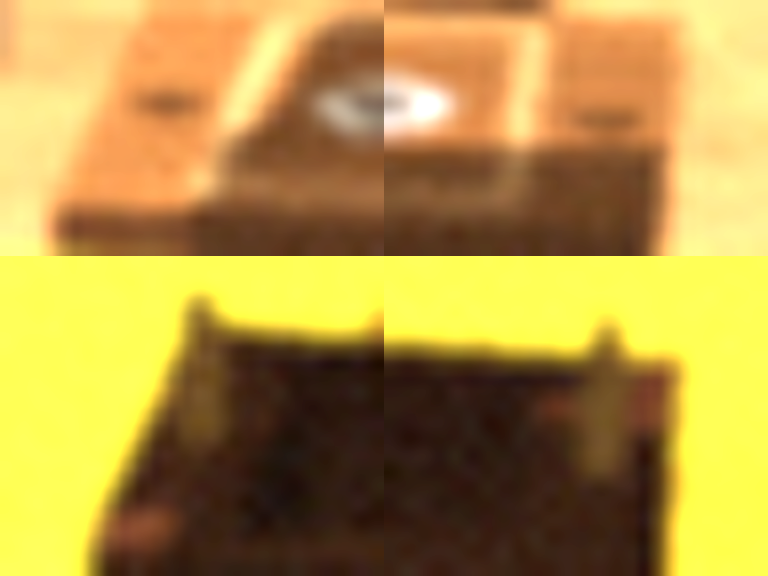

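Run:
```python
from h import *
H=onplane("side",[[274.03,149.9],[341.5,152.9]],.131);print("holes",H.round(4),H.mean(0).round(4),np.degrees(np.arctan2(*(H[0]-H[1])[[1,0]])),np.linalg.norm(H[0]-H[1]))
T=onplane("side",[[276.0,168.3],[341.5,171.8]],.072);print("tips",T.round(4),T.mean(0).round(4),np.degrees(np.arctan2(*(T[0]-T[1])[[1,0]])),np.linalg.norm(T[0]-T[1]))
B=onplane("side",[[276.0,177.5],[341.4,181.5]],.042);print("base front",B.round(4),B.mean(0).round(4),np.degrees(np.arctan2(*(B[0]-B[1])[[1,0]])))
print(r.get_state()["tcp_pos"])
```

```text
holes [[ 0.623  -0.2712  0.131 ]
 [ 0.423  -0.2629  0.131 ]] [ 0.523  -0.2671  0.131 ] -2.3866218347989676 0.20011936449632042
tips [[ 0.6178 -0.2699  0.072 ]
 [ 0.42   -0.2603  0.072 ]] [ 0.5189 -0.2651  0.072 ] -2.7674109792643535 0.19805691627200517
base front [[ 0.6181 -0.2681  0.042 ]
 [ 0.4188 -0.2564  0.042 ]] [ 0.5185 -0.2623  0.042 ] -3.363305348573683
[ 0.52100268 -0.2620851   0.15326663]
```

Run:
```python
from h import *
print(onplane("top",[[373.8,260.8]],.131))
import cv2
p=np.load("t19.npz")["p"]; q=np.load("t16.npz")["p"]
z=lambda x:np.clip(cv2.resize(x[:,:,::-1],None,fx=16,fy=16,interpolation=cv2.INTER_CUBIC).astype(float)*1.5,0,255)
cv2.imwrite("pics/z20.png",np.vstack([np.hstack([z(p[248:268,362:386]),z(q[250:270,358:382])]),np.hstack([z(q[185:202,358:382]),z(q[185:202,358:382])])]))
```

```text
[[ 0.42165204 -0.2577652   0.131     ]][ WARN:0@0.839] global loadsave.cpp:1063 imwrite_ Unsupported depth image for selected encoder is fallbacked to CV_8U.
```

View pics/z20.png

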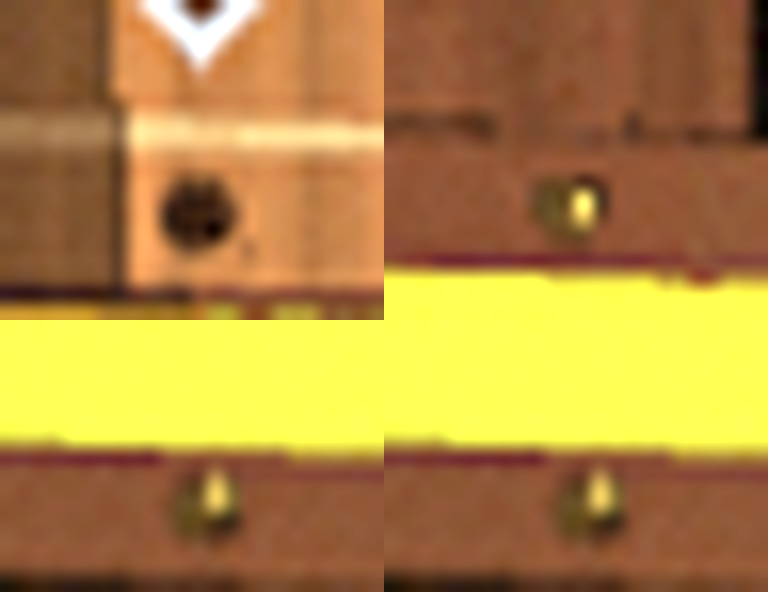

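Run:
```python
from h import *
T=onplane("top",[[371.6,195.5],[370.4,262.35]],.072);B=onplane("top",[[358+197/16-.5,185+194.5/16-.5],[368.6,262.4]],.042)
for n,X in(("tip",T),("base",B)): print(n,X.round(4),X.mean(0).round(4),np.degrees(np.arctan2(*(X[0]-X[1])[[1,0]])),np.linalg.norm(X[0]-X[1]))
```

```text
tip [[ 0.6136 -0.2699  0.072 ]
 [ 0.4171 -0.2582  0.072 ]] [ 0.5154 -0.264   0.072 ] -3.4089594946349386 0.19677384789598323
base [[ 0.6138 -0.2697  0.042 ]
 [ 0.4169 -0.2579  0.042 ]] [ 0.5154 -0.2638  0.042 ] -3.41599337741353 0.19726305541268868
```

apply_moves(deltas=[{"tx": -0.0045, "ty": 0.01, "tz": -0.001, "turn": 0.009, "gripper": 0.005}, {"tx": -0.0045, "ty": 0.025, "tz": -0.001, "turn": 0.009, "gripper": 0.005}, {"tx": -0.0045, "ty": 0.04, "tz": -0.001, "turn": 0.009, "gripper": 0.005}, {"tx": -0.0045, "ty": 0.042, "tz": -0.001, "turn": 0.009, "gripper": 0.005}, {"tx": -0.0045, "ty": 0.042, "tz": -0.001, "turn": 0.009, "gripper": 0.005}])

```text
time_s: 23.5
tcp_pos: [0.5159, -0.2631, 0.111]
eef_rot: [-90.0, 0.1, -3.3]
contact_force: [-0.2, -0.0, -2.4]
gripper_width: 0.0154
```

```bash
python3 look.py side 245 110 375 220 6 s21;python3 look.py top 340 170 410 280 8 t21
python3 - <<'E'
import cv2,numpy as np
p=np.load("s21.npz")["p"]
z=lambda x:np.clip(cv2.resize(x[:,:,::-1],None,fx=16,fy=16,interpolation=cv2.INTER_CUBIC).astype(float)*1.4,0,255).astype(np.uint8)
cv2.imwrite("pics/z21.png",np.hstack([z(p[150:185,262:286]),z(p[150:185,328:352])]))
E
```

```text
23.55 [ 0.5164 -0.2633  0.1117] [-9.001e+01  1.000e-02 -3.260e+00] 0.0159 [-0.   0.  -3.6]
23.6 [ 0.5168 -0.2634  0.1121] [-9.002e+01 -4.000e-02 -3.260e+00] 0.0157 [-0.4  0.3 -3.8]
```

View pics/s21.png

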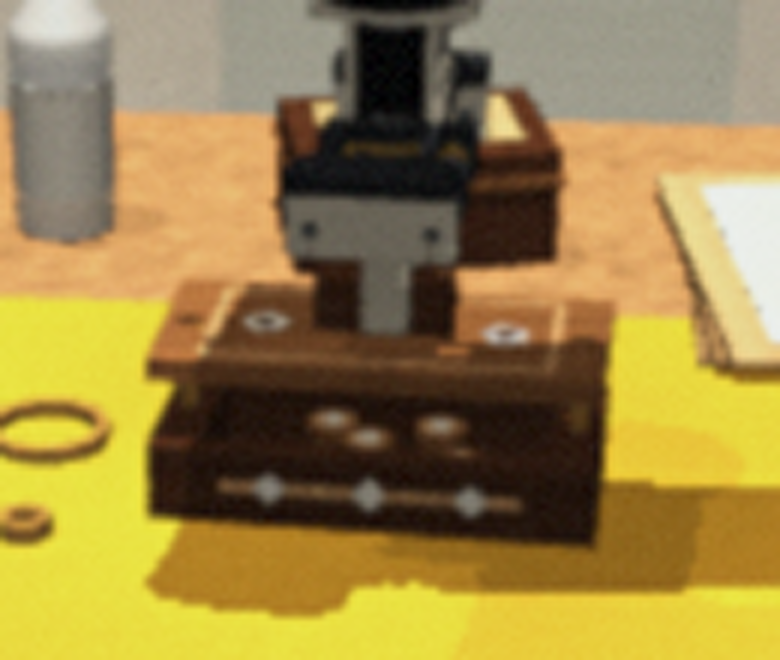

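View pics/z21.png

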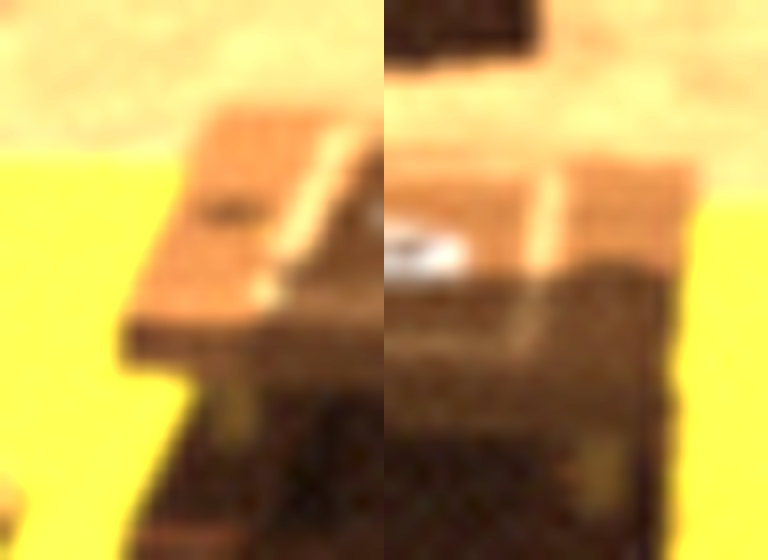

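View pics/t21.png

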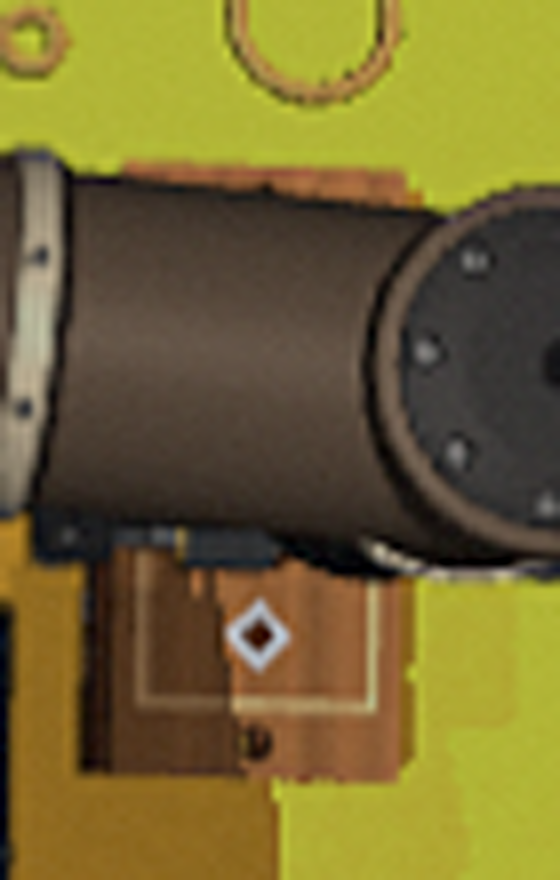

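Run:
```python
from h import *
print("hole",onplane("top",[[371.7,262.2]],.090).round(4),"pin",[.4171,-.2582])
p=np.load("t21.npz")["p"]
z=lambda x:np.clip(cv2.resize(x[:,:,::-1],None,fx=24,fy=24,interpolation=cv2.INTER_CUBIC).astype(float)*1.6,0,255).astype(np.uint8)
cv2.imwrite("pics/z22.png",z(p[252:270,360:384]))
```

```text
hole [[ 0.4176 -0.2588  0.09  ]] pin [0.4171, -0.2582]
```

View pics/z22.png

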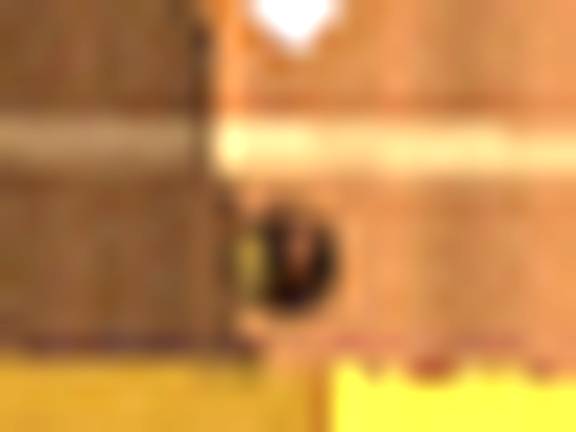

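apply_moves(deltas=[{"tx": 0, "ty": 0.005, "tz": 0, "turn": 0, "gripper": 0.005}, {"tx": 0, "ty": 0.01, "tz": 0, "turn": 0, "gripper": 0.005}, {"tx": 0, "ty": 0.014, "tz": 0, "turn": 0, "gripper": 0.005}, {"tx": 0, "ty": 0.014, "tz": 0, "turn": 0, "gripper": 0.005}])

```text
time_s: 24.0
tcp_pos: [0.5159, -0.2631, 0.0968]
eef_rot: [-90.0, 0.1, -3.3]
contact_force: [-0.4, -0.2, -4.3]
gripper_width: 0.0154
```

apply_moves(deltas=[{"tx": 0, "ty": 0.004, "tz": 0, "turn": 0, "gripper": 0.005}, {"tx": 0, "ty": 0.007, "tz": 0, "turn": 0, "gripper": 0.005}, {"tx": 0, "ty": 0.007, "tz": 0, "turn": 0, "gripper": 0.005}])

```text
time_s: 24.3
tcp_pos: [0.5161, -0.2632, 0.09]
eef_rot: [-90.0, 0.0, -3.3]
contact_force: [-0.1, 1.0, -3.4]
gripper_width: 0.0156
```

```bash
python3 -c "
from h import *
s=r.get_state();print(s['contact_force'],s['moment'],s['tcp_pos'],s['eef_rot'])"
```

```text
[-0.05456003  1.04328212 -3.37246396] [ 0.00352464  0.00106673 -0.0230182 ] [ 0.51607192 -0.26316536  0.09001154] [-8.99893491e+01  4.78899238e-02 -3.28294388e+00]
```

Still free. On down to the rim.

apply_moves(deltas=[{"tx": 0, "ty": 0.004, "tz": 0, "turn": 0, "gripper": 0.005}, {"tx": 0, "ty": 0.008, "tz": 0, "turn": 0, "gripper": 0.005}, {"tx": 0, "ty": 0.011, "tz": 0, "turn": 0, "gripper": 0.005}, {"tx": 0, "ty": 0.012, "tz": 0, "turn": 0, "gripper": 0.005}, {"tx": 0, "ty": 0.012, "tz": 0, "turn": 0, "gripper": 0.005}])

```text
time_s: 24.8
tcp_pos: [0.5163, -0.2632, 0.0783]
eef_rot: [-90.0, 0.0, -3.3]
contact_force: [0.6, 0.5, -3.8]
gripper_width: 0.0157
```

```bash
python3 look.py side 245 110 375 220 6 s23
```

```text
24.85 [ 0.5164 -0.2633  0.0785] [-9.00e+01  1.00e-02 -3.28e+00] 0.0154 [-0.2  0.7 -3.8]
```

View pics/s23.png

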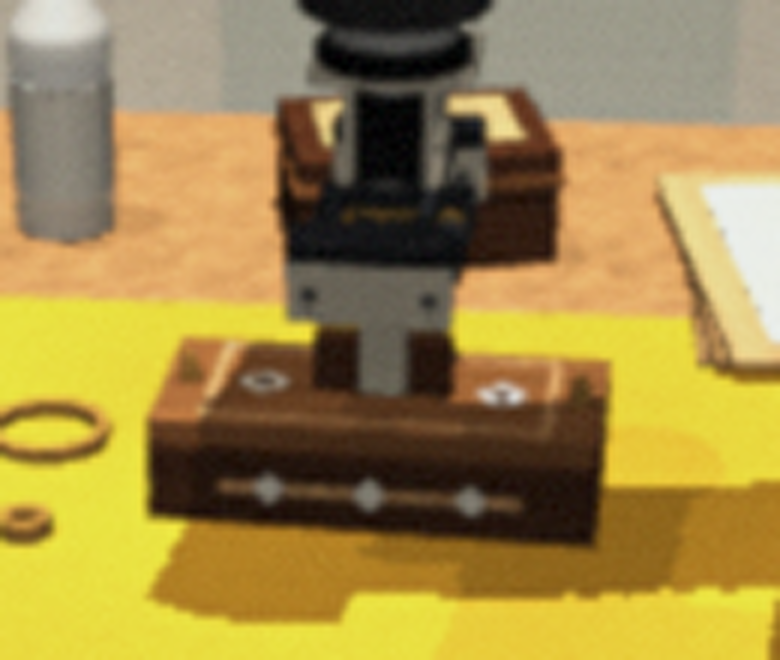

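Both pins stick up through the holes. Two millimetres more, then release.

apply_moves(deltas=[{"tx": 0, "ty": 0.002, "tz": 0, "turn": 0, "gripper": 0.005}, {"tx": 0, "ty": 0.003, "tz": 0, "turn": 0, "gripper": 0.005}, {"tx": 0, "ty": 0.003, "tz": 0, "turn": 0, "gripper": 0.005}])

```text
time_s: 25.15
tcp_pos: [0.5166, -0.2633, 0.0762]
eef_rot: [-90.0, -0.0, -3.3]
contact_force: [-2.4, 2.4, 2.7]
gripper_width: 0.0156
```

apply_moves(deltas=[{"tx": 0, "ty": 0, "tz": 0, "turn": 0, "gripper": 0.04}, {"tx": 0, "ty": 0, "tz": 0, "turn": 0, "gripper": 0.04}, {"tx": 0, "ty": 0, "tz": 0, "turn": 0, "gripper": 0.04}, {"tx": 0, "ty": -0.03, "tz": 0, "turn": 0, "gripper": 0.04}, {"tx": 0, "ty": -0.07, "tz": 0, "turn": 0, "gripper": 0.04}])

```text
time_s: 25.65
tcp_pos: [0.515, -0.263, 0.1443]
eef_rot: [-90.0, 0.3, -3.3]
contact_force: [0.8, -0.0, 0.2]
gripper_width: 0.0395
```

```bash
python3 look.py side 225 110 375 220 5 s24; python3 look.py top 200 130 400 280 4 t24; python3 -c "
from h import *
go(.69,-.196,.13,90)"
```

```text
25.7 [ 0.5191 -0.2645  0.1529] [-90.16  -0.37  -3.19] 0.0399 [ 3.2 -1.2  7.1]
25.75 [ 0.5196 -0.2643  0.151 ] [-90.14  -0.49  -3.21] 0.0401 [ 0.5 -0.1 -1. ]
t 25.75 tcp [ 0.5196 -0.2643  0.151 ] rot [-90.14  -0.49  -3.21] w 0.0401 | tx ty tz [0.1661 0.0222 0.0778] turn -1.6268
```

View pics/s24.png

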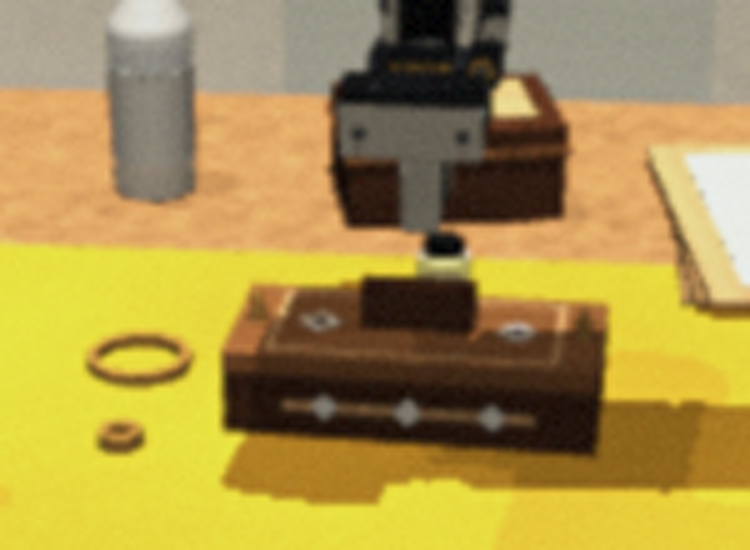

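View pics/t24.png

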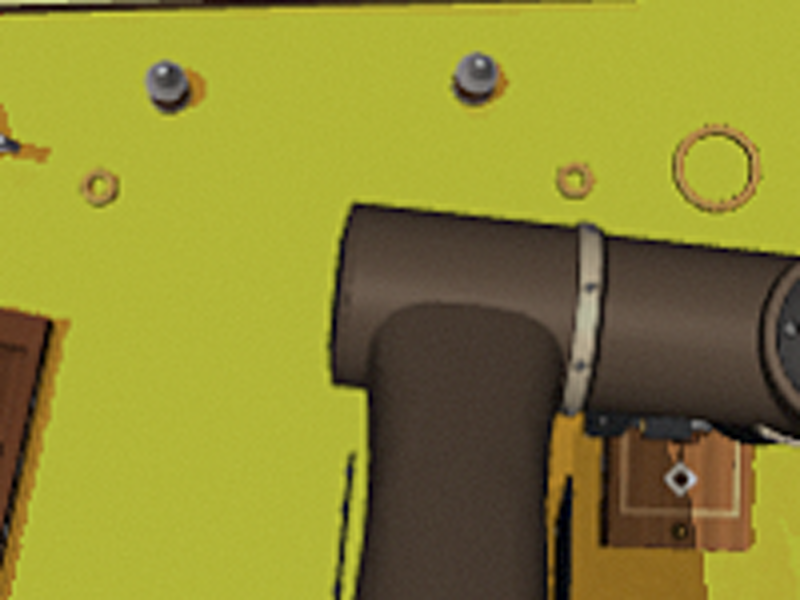

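apply_moves(deltas=[{"tx": 0.043, "ty": 0, "tz": 0.019, "turn": 0, "gripper": 0.06}, {"tx": 0.086, "ty": 0, "tz": 0.038, "turn": 0, "gripper": 0.06}, {"tx": 0.129, "ty": 0, "tz": 0.057, "turn": 0, "gripper": 0.06}, {"tx": 0.169, "ty": 0, "tz": 0.077, "turn": 0, "gripper": 0.06}, {"tx": 0.169, "ty": 0, "tz": 0.077, "turn": 0, "gripper": 0.06}])

```text
time_s: 26.25
tcp_pos: [0.6938, -0.1938, 0.144]
eef_rot: [-90.0, -0.0, -3.1]
contact_force: [-0.4, 0.2, -0.6]
gripper_width: 0.0595
```

apply_moves(deltas=[{"tx": 0, "ty": 0.02, "tz": 0, "turn": 0, "gripper": 0.06}, {"tx": 0, "ty": 0.02, "tz": 0, "turn": 0, "gripper": 0.06}])

```text
time_s: 26.45
tcp_pos: [0.688, -0.1955, 0.1224]
eef_rot: [-90.0, 0.3, -3.3]
contact_force: [-0.6, 0.0, -0.8]
gripper_width: 0.0599
```

```bash
python3 look.py side 205 110 345 230 5 s25; python3 look.py top 330 130 440 280 5 t25; python3 -c "
from h import *
go(.692,-.196,.021,-3.2)"
```

```text
26.5 [ 0.6884 -0.196   0.1239] [-90.     0.18  -3.28] 0.06 [ 1.4 -0.2  0.2]
26.55 [ 0.6891 -0.1962  0.1252] [-9.001e+01  7.000e-02 -3.280e+00] 0.0599 [0.1 0.7 0.7]
t 26.55 tcp [ 0.6891 -0.1962  0.1252] rot [-9.001e+01  7.000e-02 -3.280e+00] w 0.0599 | tx ty tz [0.0031 0.1042 0.0004] turn -0.0014
```

View pics/s25.png

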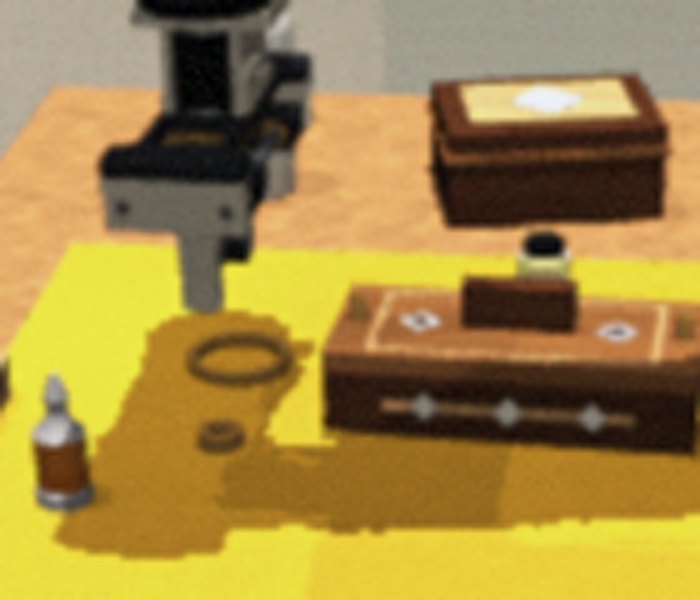

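View pics/t25.png

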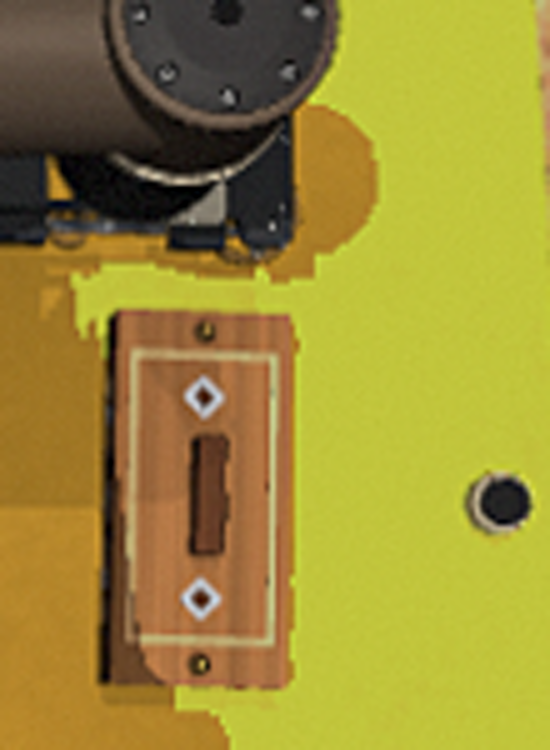

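apply_moves(deltas=[{"tx": 0.003, "ty": 0.04, "tz": 0, "turn": 0, "gripper": 0.06}, {"tx": 0.003, "ty": 0.075, "tz": 0, "turn": 0, "gripper": 0.06}, {"tx": 0.003, "ty": 0.1, "tz": 0, "turn": 0, "gripper": 0.06}, {"tx": 0.003, "ty": 0.104, "tz": 0, "turn": 0, "gripper": 0.06}, {"tx": 0.003, "ty": 0.104, "tz": 0, "turn": 0, "gripper": 0.06}], newtons=10)

```text
time_s: 27.05
tcp_pos: [0.6927, -0.1966, 0.0221]
eef_rot: [-90.0, 0.0, -3.3]
contact_force: [0.0, -0.7, 1.0]
gripper_width: 0.0599
```

apply_moves(deltas=[{"tx": 0, "ty": 0, "tz": 0, "turn": 0, "gripper": 0.015}, {"tx": 0, "ty": 0, "tz": 0, "turn": 0, "gripper": 0.015}, {"tx": 0, "ty": 0, "tz": 0, "turn": 0, "gripper": 0.015}, {"tx": 0, "ty": 0, "tz": 0, "turn": 0, "gripper": 0.015}, {"tx": 0, "ty": 0, "tz": 0, "turn": 0, "gripper": 0.015}])

```text
time_s: 27.55
tcp_pos: [0.6927, -0.1962, 0.0221]
eef_rot: [-90.0, -0.0, -3.3]
contact_force: [0.4, 0.9, 4.2]
gripper_width: 0.0269
```

```bash
python3 look.py side 195 130 315 230 6 s26
```

```text
27.6 [ 0.6928 -0.1962  0.0222] [-9.00e+01 -4.00e-02 -3.27e+00] 0.0267 [-0.9 -0.5  3.4]
```

View pics/s26.png

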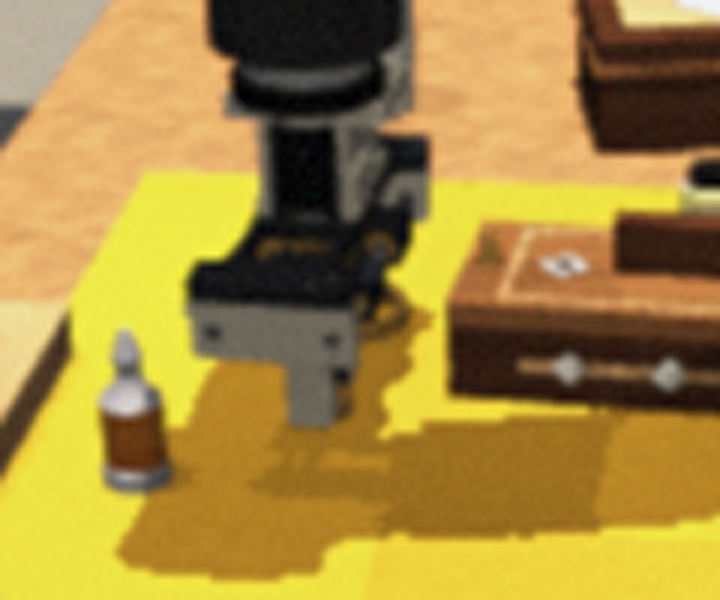

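apply_moves(deltas=[{"tx": 0, "ty": 0, "tz": 0, "turn": 0, "gripper": 0.06}, {"tx": 0, "ty": 0, "tz": 0, "turn": 0, "gripper": 0.06}, {"tx": 0, "ty": 0, "tz": 0, "turn": 0, "gripper": 0.06}, {"tx": 0, "ty": -0.03, "tz": 0, "turn": 0, "gripper": 0.06}, {"tx": 0, "ty": -0.06, "tz": 0, "turn": 0, "gripper": 0.06}])

```text
time_s: 28.1
tcp_pos: [0.6916, -0.1962, 0.0808]
eef_rot: [-90.0, 0.2, -3.3]
contact_force: [0.3, 0.1, -0.1]
gripper_width: 0.0582
```

apply_moves(deltas=[{"tx": 0, "ty": 0, "tz": 0, "turn": -0.14, "gripper": 0.06}, {"tx": 0, "ty": 0, "tz": 0, "turn": -0.28, "gripper": 0.06}, {"tx": 0, "ty": 0, "tz": 0, "turn": -0.42, "gripper": 0.06}, {"tx": 0, "ty": 0, "tz": 0, "turn": -0.56, "gripper": 0.06}, {"tx": 0, "ty": 0, "tz": 0, "turn": -0.7, "gripper": 0.06}])

```text
time_s: 28.6
tcp_pos: [0.6924, -0.1962, 0.0814]
eef_rot: [-90.0, 0.0, 37.2]
contact_force: [0.0, 0.9, 0.1]
gripper_width: 0.06
```

apply_moves(deltas=[{"tx": 0, "ty": 0, "tz": 0, "turn": -0.14, "gripper": 0.06}, {"tx": 0, "ty": 0, "tz": 0, "turn": -0.28, "gripper": 0.06}, {"tx": 0, "ty": 0, "tz": 0, "turn": -0.42, "gripper": 0.06}, {"tx": 0, "ty": 0, "tz": 0, "turn": -0.56, "gripper": 0.06}, {"tx": 0, "ty": 0, "tz": 0, "turn": -0.7, "gripper": 0.06}])

```text
time_s: 29.1
tcp_pos: [0.6924, -0.1962, 0.0813]
eef_rot: [-90.0, 0.0, 77.3]
contact_force: [0.9, 0.2, 0.4]
gripper_width: 0.0603
```

apply_moves(deltas=[{"tx": 0, "ty": 0, "tz": 0, "turn": -0.1, "gripper": 0.06}, {"tx": 0, "ty": 0, "tz": 0, "turn": -0.17, "gripper": 0.06}, {"tx": 0, "ty": 0, "tz": 0, "turn": -0.17, "gripper": 0.06}, {"tx": 0, "ty": 0, "tz": 0, "turn": -0.17, "gripper": 0.06}, {"tx": 0, "ty": 0, "tz": 0, "turn": -0.17, "gripper": 0.06}])

```text
time_s: 29.6
tcp_pos: [0.6925, -0.1962, 0.0815]
eef_rot: [-90.0, -0.0, 86.6]
contact_force: [-0.2, 1.0, 0.6]
gripper_width: 0.0601
```

```bash
python3 look.py side 195 130 315 230 6 s27;python3 -c "
from h import *
go(.6927,-.1962,.021,86.7)"
```

```text
29.65 [ 0.6925 -0.1962  0.0815] [-90.   -0.   86.6] 0.0601 [ 0.8 -0.4  0.1]
t 29.65 tcp [ 0.6925 -0.1962  0.0815] rot [-90.   -0.   86.6] w 0.0601 | tx ty tz [ 0.      0.0605 -0.0002] turn -0.0017
```

View pics/s27.png

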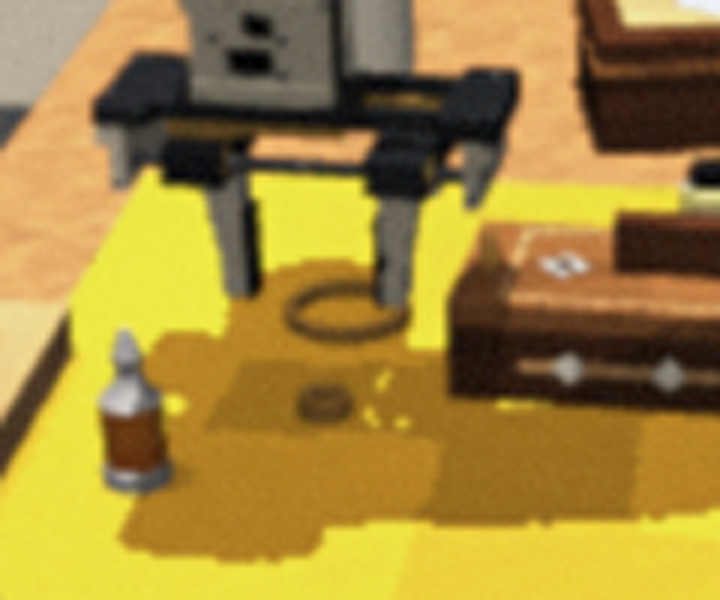

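apply_moves(deltas=[{"tx": 0, "ty": 0.03, "tz": 0, "turn": 0, "gripper": 0.06}, {"tx": 0, "ty": 0.055, "tz": 0, "turn": 0, "gripper": 0.06}, {"tx": 0, "ty": 0.06, "tz": 0, "turn": 0, "gripper": 0.06}, {"tx": 0, "ty": 0.06, "tz": 0, "turn": 0, "gripper": 0.06}, {"tx": 0, "ty": 0.06, "tz": 0, "turn": 0, "gripper": 0.015}], newtons=25)

```text
time_s: 30.15
tcp_pos: [0.6934, -0.1964, 0.0228]
eef_rot: [-90.1, 0.0, 86.7]
contact_force: [-0.2, 0.1, 0.4]
gripper_width: 0.0559
```

apply_moves(deltas=[{"tx": 0, "ty": 0, "tz": 0, "turn": 0, "gripper": 0.015}, {"tx": 0, "ty": 0, "tz": 0, "turn": 0, "gripper": 0.015}, {"tx": 0, "ty": 0, "tz": 0, "turn": 0, "gripper": 0.015}, {"tx": 0, "ty": 0, "tz": 0, "turn": 0, "gripper": 0.015}, {"tx": 0, "ty": 0, "tz": 0, "turn": 0, "gripper": 0.015}])

```text
time_s: 30.65
tcp_pos: [0.6927, -0.1962, 0.0221]
eef_rot: [-90.0, 0.0, 86.7]
contact_force: [-0.9, 0.4, 4.1]
gripper_width: 0.0263
```

apply_moves(deltas=[{"tx": 0, "ty": -0.02, "tz": 0, "turn": 0, "gripper": 0.015}, {"tx": 0, "ty": -0.05, "tz": 0, "turn": 0, "gripper": 0.015}, {"tx": 0, "ty": -0.09, "tz": 0, "turn": 0, "gripper": 0.015}, {"tx": 0, "ty": -0.11, "tz": 0, "turn": 0, "gripper": 0.015}, {"tx": 0, "ty": -0.11, "tz": 0, "turn": 0, "gripper": 0.015}])

```text
time_s: 31.15
tcp_pos: [0.6946, -0.1966, 0.136]
eef_rot: [-90.4, 0.0, 86.7]
contact_force: [0.5, -1.0, -0.0]
gripper_width: 0.026
```

```bash
python3 look.py side 195 120 315 220 6 s28;python3 -c "
from h import *
go(.6148,-.2689,.13,86.7)"
```

```text
31.2 [ 0.6934 -0.1962  0.1336] [-9.020e+01 -1.000e-02  8.668e+01] 0.026 [-0.8  0.1 -1.2]
t 31.2 tcp [ 0.6934 -0.1962  0.1336] rot [-9.020e+01 -1.000e-02  8.668e+01] w 0.026 | tx ty tz [-0.0771  0.0033  0.0743] turn -0.0004
```

View pics/s28.png

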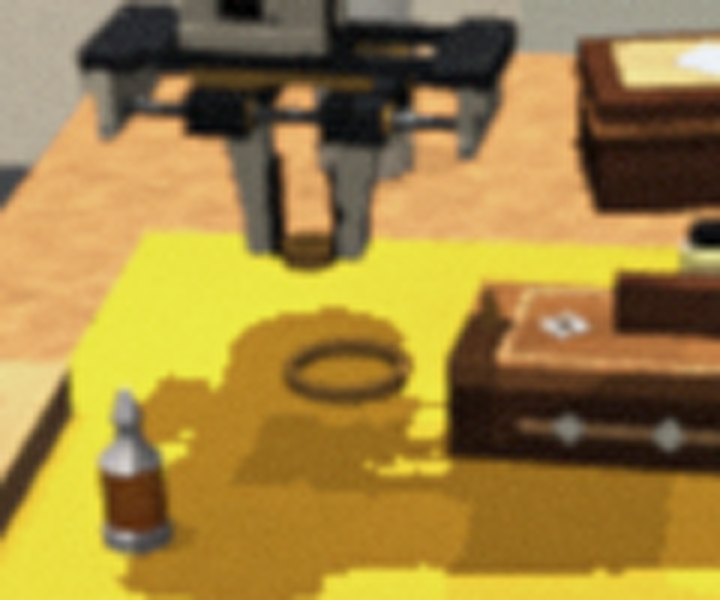

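apply_moves(deltas=[{"tx": -0.026, "ty": 0, "tz": 0.025, "turn": 0, "gripper": 0.015}, {"tx": -0.052, "ty": 0, "tz": 0.05, "turn": 0, "gripper": 0.015}, {"tx": -0.0775, "ty": 0, "tz": 0.0742, "turn": 0, "gripper": 0.015}, {"tx": -0.0775, "ty": 0.02, "tz": 0.0742, "turn": 0, "gripper": 0.015}, {"tx": -0.0775, "ty": 0.03, "tz": 0.0742, "turn": 0, "gripper": 0.015}])

```text
time_s: 31.7
tcp_pos: [0.6119, -0.2697, 0.0992]
eef_rot: [-89.8, -0.0, 86.6]
contact_force: [-0.1, 0.3, -0.2]
gripper_width: 0.0262
```

apply_moves(deltas=[{"tx": 0, "ty": 0, "tz": 0, "turn": 0, "gripper": 0.015}, {"tx": 0, "ty": 0, "tz": 0, "turn": 0, "gripper": 0.015}])

```text
time_s: 31.9
tcp_pos: [0.6142, -0.2688, 0.1008]
eef_rot: [-89.9, 0.0, 86.7]
contact_force: [-0.5, 0.6, 0.8]
gripper_width: 0.0262
```

```bash
python3 -c "
from h import *
go(.6142,-.2692,.096,86.7)";python3 look.py side 240 120 340 200 8 s29
```

```text
t 31.9 tcp [ 0.6142 -0.2688  0.1008] rot [-89.92   0.    86.73] w 0.0262 | tx ty tz [-0.0004  0.0048 -0.0001] turn 0.0005
31.95 [ 0.6146 -0.2688  0.1015] [-8.998e+01  1.000e-02  8.673e+01] 0.0262 [-0.6 -0.7  0.3]
```

View pics/s29.png

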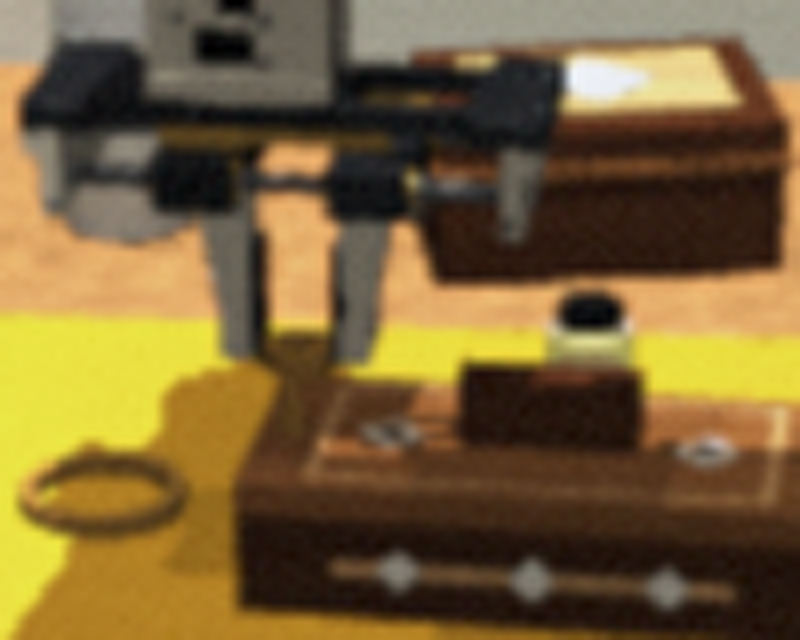

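apply_moves(deltas=[{"tx": 0, "ty": 0.004, "tz": 0, "turn": 0, "gripper": 0.015}, {"tx": 0, "ty": 0.008, "tz": 0, "turn": 0, "gripper": 0.015}, {"tx": 0, "ty": 0.012, "tz": 0, "turn": 0, "gripper": 0.015}, {"tx": 0, "ty": 0.014, "tz": 0, "turn": 0, "gripper": 0.015}])

```text
time_s: 32.35
tcp_pos: [0.6138, -0.2691, 0.087]
eef_rot: [-90.0, -0.0, 86.7]
contact_force: [0.3, 0.0, -0.1]
gripper_width: 0.0261
```

apply_moves(deltas=[{"tx": 0, "ty": 0.003, "tz": 0, "turn": 0, "gripper": 0.015}, {"tx": 0, "ty": 0.006, "tz": 0, "turn": 0, "gripper": 0.015}, {"tx": 0, "ty": 0.006, "tz": 0, "turn": 0, "gripper": 0.015}])

```text
time_s: 32.65
tcp_pos: [0.6145, -0.2693, 0.0814]
eef_rot: [-90.1, 0.0, 86.7]
contact_force: [2.4, 0.5, -2.1]
gripper_width: 0.0262
```

```bash
python3 look.py side 240 120 340 200 8 s30
```

```text
32.7 [ 0.6145 -0.2692  0.0815] [-90.05  -0.    86.68] 0.026 [ 2.9 -0.3 -2.3]
```

View pics/s30.png

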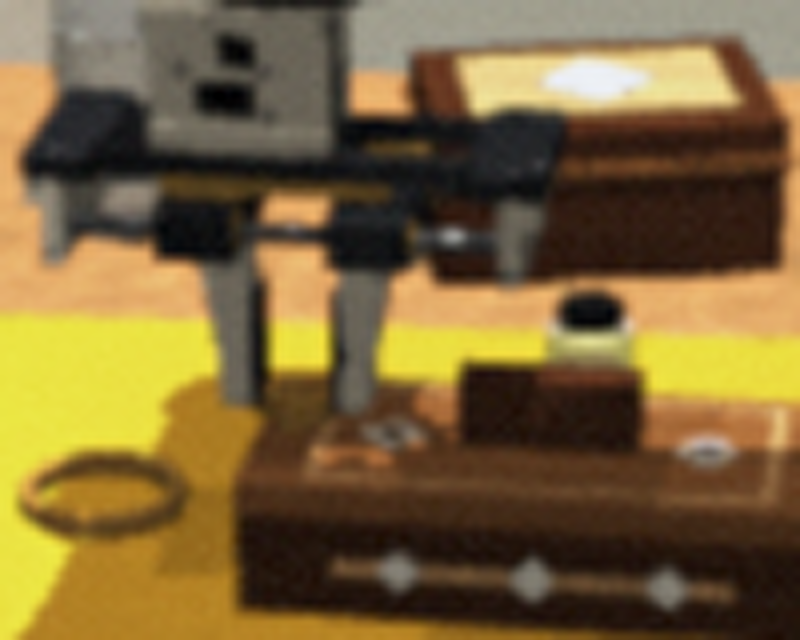

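apply_moves(deltas=[{"tx": 0, "ty": 0.002, "tz": -0.0007, "turn": 0, "gripper": 0.015}, {"tx": 0, "ty": 0.004, "tz": -0.0007, "turn": 0, "gripper": 0.015}, {"tx": 0, "ty": 0.004, "tz": -0.0007, "turn": 0, "gripper": 0.015}, {"tx": 0, "ty": 0.004, "tz": -0.0007, "turn": 0, "gripper": 0.015}])

```text
time_s: 33.1
tcp_pos: [0.6146, -0.2693, 0.0774]
eef_rot: [-90.0, -0.0, 86.7]
contact_force: [2.0, -0.3, -1.6]
gripper_width: 0.0264
```

apply_moves(deltas=[{"tx": 0, "ty": 0, "tz": 0, "turn": 0, "gripper": 0.045}, {"tx": 0, "ty": 0, "tz": 0, "turn": 0, "gripper": 0.045}, {"tx": 0, "ty": 0, "tz": 0, "turn": 0, "gripper": 0.045}, {"tx": 0, "ty": -0.03, "tz": 0, "turn": 0, "gripper": 0.045}, {"tx": 0, "ty": -0.06, "tz": 0, "turn": 0, "gripper": 0.045}])

```text
time_s: 33.6
tcp_pos: [0.6137, -0.2692, 0.1372]
eef_rot: [-89.8, -0.0, 86.7]
contact_force: [1.4, 0.0, 0.2]
gripper_width: 0.0447
```

```bash
python3 look.py side 240 120 340 200 8 s31; python3 look.py top 130 130 330 230 4 t31; python3 -c "
from h import *
go(.62,.0,.15,90)"
```

```text
33.65 [ 0.6167 -0.2703  0.144 ] [-90.32   0.13  86.74] 0.0447 [ 2.2 -0.9  6.3]
33.7 [ 0.617  -0.2702  0.1424] [-90.39   0.11  86.73] 0.0447 [ 1.1  0.1 -0.6]
t 33.7 tcp [ 0.617  -0.2702  0.1424] rot [-90.39   0.11  86.73] w 0.0447 | tx ty tz [ 0.2699 -0.0081  0.0124] turn -0.0571
```

View pics/s31.png

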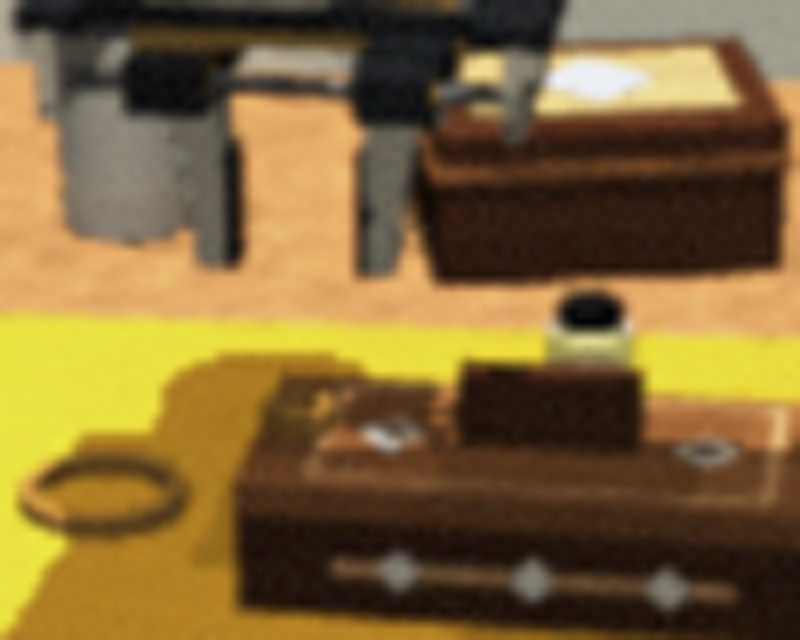

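View pics/t31.png

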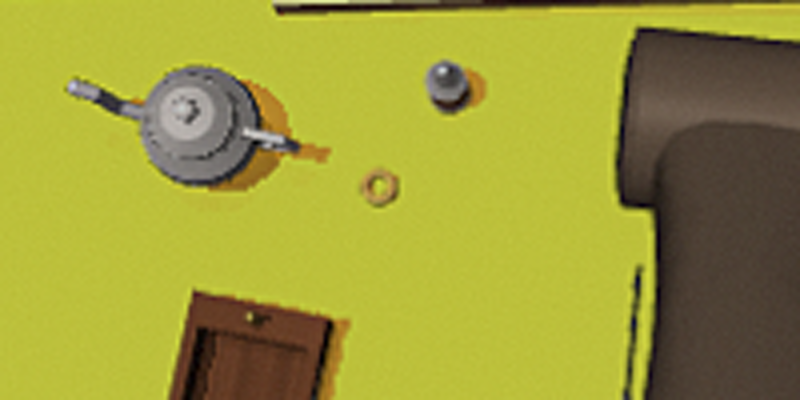

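Run:
```python
from h import *
t=np.load("t31.npz");P=pc("top",t["d"])
m=(P[...,2]>.05)&(P[...,2]<.2); 
for nm,b in(("teapot right part",(188,150,215,180)),("flask",(230,140,255,160))):
    u0,v0,u1,v1=b; Q=P[v0:v1,u0:u1][m[v0:v1,u0:u1]]
    print(nm,Q.min(0).round(3),Q.max(0).round(3))
    q2=P[v0:v1,u0:u1]; 
    print(" all>0.02",q2[q2[...,2]>.02].min(0).round(3),q2[q2[...,2]>.02].max(0).round(3))
print(P[164:169,198:208,2].round(3)); print(P[166,198:208,:2].round(3))
s=np.load("s31.npz");k,l,st,c=blobs("side",s["p"],None,(205,255,235,280));
for i in range(1,k):
    if st[i,4]>40: print(st[i],c[i],onplane("side",c[i],.008))
k,l,st,c=blobs("top",t["p"],None,(214,168,236,186));
for i in range(1,k):
    if st[i,4]>30: print(st[i],c[i],onplane("top",c[i],.008))
```

```text
teapot right part [0.7   0.225 0.051] [0.766 0.274 0.082]
 all>0.02 [0.429 0.004 0.027] [0.766 0.276 1.59 ]
flask [0.752 0.105 0.05 ] [0.776 0.124 0.081]
 all>0.02 [0.429 0.004 0.021] [0.782 0.128 1.59 ]
[[ 0.079  0.082  0.076  0.073  0.001 -0.002  0.003 -0.    -0.001  0.003]
 [ 0.079  0.079  0.073  0.076  0.074  0.066  0.003 -0.    -0.003 -0.006]
 [ 0.042  0.049  0.07   0.075  0.064  0.063  0.059 -0.006  0.007 -0.005]
 [ 0.045  0.043  0.048  0.045  0.064  0.056  0.061  0.003  0.002 -0.004]
 [-0.003 -0.006  0.003 -0.003 -0.001  0.051  0.053  0.005 -0.001  0.006]]
[[0.72  0.246]
 [0.719 0.242]
 [0.715 0.236]
 [0.714 0.232]
 [0.716 0.231]
 [0.716 0.228]
 [0.716 0.226]
 [0.728 0.232]
 [0.726 0.227]
 [0.728 0.225]]
[214 264  13  11 116] [219.9137931 268.9137931] [[0.69505385 0.17030075 0.008     ]]
[220 172  10  10  54] [224.38888889 176.25925926] [[0.69225101 0.17017752 0.008     ]]
```

apply_moves(deltas=[{"tx": 0.05, "ty": 0, "tz": -0.006, "turn": -0.02, "gripper": 0.06}, {"tx": 0.1, "ty": 0, "tz": -0.012, "turn": -0.04, "gripper": 0.06}, {"tx": 0.15, "ty": 0, "tz": -0.018, "turn": -0.06, "gripper": 0.06}, {"tx": 0.195, "ty": 0, "tz": -0.024, "turn": -0.08, "gripper": 0.06}, {"tx": 0.24, "ty": 0, "tz": -0.03, "turn": -0.0925, "gripper": 0.06}])

```text
time_s: 34.2
tcp_pos: [0.6584, -0.0295, 0.1376]
eef_rot: [-90.0, 0.0, 92.0]
contact_force: [0.8, -0.5, 1.0]
gripper_width: 0.0602
```

```bash
python3 -c "
from h import *
go(.695,.170,.13,92)"
```

```text
t 34.2 tcp [ 0.6584 -0.0295  0.1376] rot [-89.99   0.    92.03] w 0.0602 | tx ty tz [ 0.1981  0.0076 -0.0437] turn 0.0005
```

apply_moves(deltas=[{"tx": 0.048, "ty": 0, "tz": -0.01, "turn": 0, "gripper": 0.06}, {"tx": 0.096, "ty": 0, "tz": -0.02, "turn": 0, "gripper": 0.06}, {"tx": 0.144, "ty": 0, "tz": -0.03, "turn": 0, "gripper": 0.06}, {"tx": 0.197, "ty": 0, "tz": -0.042, "turn": 0, "gripper": 0.06}, {"tx": 0.197, "ty": 0, "tz": -0.042, "turn": 0, "gripper": 0.06}])

```text
time_s: 34.7
tcp_pos: [0.6942, 0.1723, 0.1369]
eef_rot: [-90.0, -0.0, 92.2]
contact_force: [-0.8, -0.4, -0.8]
gripper_width: 0.0598
```

apply_moves(deltas=[{"tx": 0, "ty": 0, "tz": 0, "turn": 0, "gripper": 0.06}, {"tx": 0, "ty": 0, "tz": 0, "turn": 0, "gripper": 0.06}])

```text
time_s: 34.9
tcp_pos: [0.6932, 0.1662, 0.1372]
eef_rot: [-89.9, 0.0, 92.0]
contact_force: [0.8, -0.2, -0.6]
gripper_width: 0.0599
```

```bash
python3 look.py side 150 170 290 290 5 s32; python3 look.py top 330 170 410 280 7 t32;  python3 -c "
from h import *
go(.695,.170,.022,92)"
```

```text
34.95 [0.6934 0.1657 0.1374] [-8.997e+01  2.000e-02  9.192e+01] 0.06 [ 0.7 -0.6 -0.3]
35.0 [0.6935 0.1654 0.1376] [-8.998e+01  1.000e-02  9.190e+01] 0.06 [-0.2 -0.1 -0. ]
t 35.0 tcp [0.6935 0.1654 0.1376] rot [-8.998e+01  1.000e-02  9.190e+01] w 0.06 | tx ty tz [ 0.0045  0.1156 -0.0017] turn -0.0017
```

View pics/s32.png

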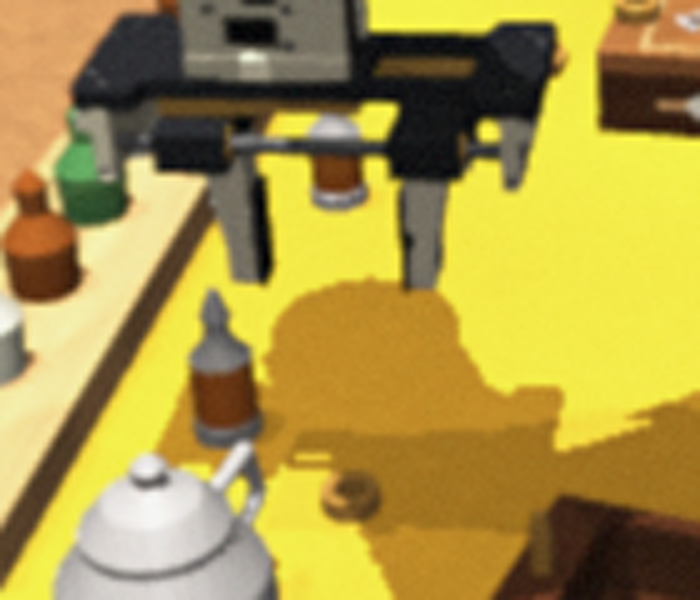

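View pics/t32.png

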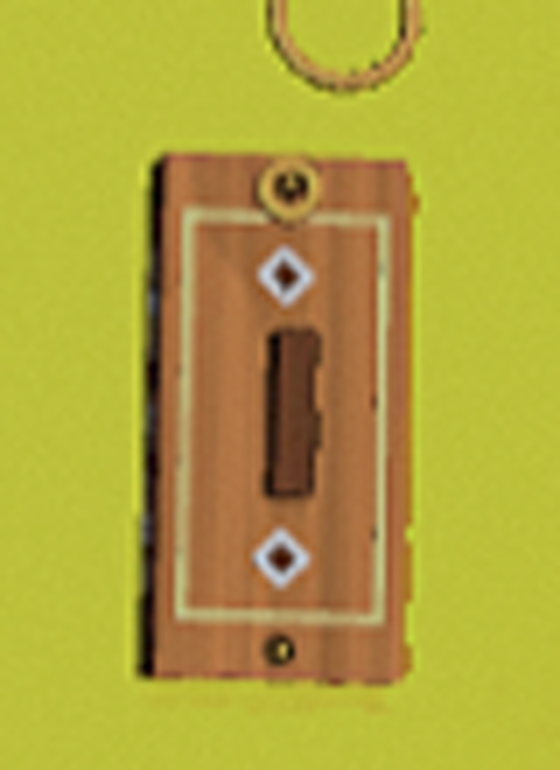

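apply_moves(deltas=[{"tx": 0.0045, "ty": 0.04, "tz": -0.0015, "turn": 0, "gripper": 0.06}, {"tx": 0.0045, "ty": 0.075, "tz": -0.0015, "turn": 0, "gripper": 0.06}, {"tx": 0.0045, "ty": 0.105, "tz": -0.0015, "turn": 0, "gripper": 0.06}, {"tx": 0.0045, "ty": 0.1155, "tz": -0.0015, "turn": 0, "gripper": 0.06}, {"tx": 0.0045, "ty": 0.1155, "tz": -0.0015, "turn": 0, "gripper": 0.06}])

```text
time_s: 35.5
tcp_pos: [0.6943, 0.1699, 0.0207]
eef_rot: [-89.8, 0.1, 91.9]
contact_force: [0.1, -0.1, 0.0]
gripper_width: 0.0601
```

apply_moves(deltas=[{"tx": 0, "ty": 0, "tz": 0, "turn": 0, "gripper": 0.015}, {"tx": 0, "ty": 0, "tz": 0, "turn": 0, "gripper": 0.015}, {"tx": 0, "ty": 0, "tz": 0, "turn": 0, "gripper": 0.015}, {"tx": 0, "ty": 0, "tz": 0, "turn": 0, "gripper": 0.015}, {"tx": 0, "ty": 0, "tz": 0, "turn": 0, "gripper": 0.015}])

```text
time_s: 36.0
tcp_pos: [0.6953, 0.1716, 0.0228]
eef_rot: [-90.1, -0.0, 92.0]
contact_force: [-0.5, 0.0, 5.2]
gripper_width: 0.0264
```

apply_moves(deltas=[{"tx": 0, "ty": -0.02, "tz": 0, "turn": 0, "gripper": 0.015}, {"tx": 0, "ty": -0.05, "tz": 0, "turn": 0, "gripper": 0.015}, {"tx": 0, "ty": -0.09, "tz": 0, "turn": 0, "gripper": 0.015}, {"tx": 0, "ty": -0.11, "tz": 0, "turn": 0, "gripper": 0.015}, {"tx": 0, "ty": -0.11, "tz": 0, "turn": 0, "gripper": 0.015}])

```text
time_s: 36.5
tcp_pos: [0.697, 0.1723, 0.1367]
eef_rot: [-90.4, -0.1, 92.0]
contact_force: [-0.5, 0.4, -1.1]
gripper_width: 0.026
```

```bash
python3 look.py side 150 170 290 290 5 s33; python3 -c "
from h import *
go(.60,.0,.12,92)"
```

```text
36.55 [0.6958 0.1719 0.1343] [-90.19  -0.1   91.98] 0.0261 [-0.1  0.9 -0.3]
t 36.55 tcp [0.6958 0.1719 0.1343] rot [-90.19  -0.1   91.98] w 0.0261 | tx ty tz [-0.1685  0.0136  0.1018] turn -0.0003
```

View pics/s33.png

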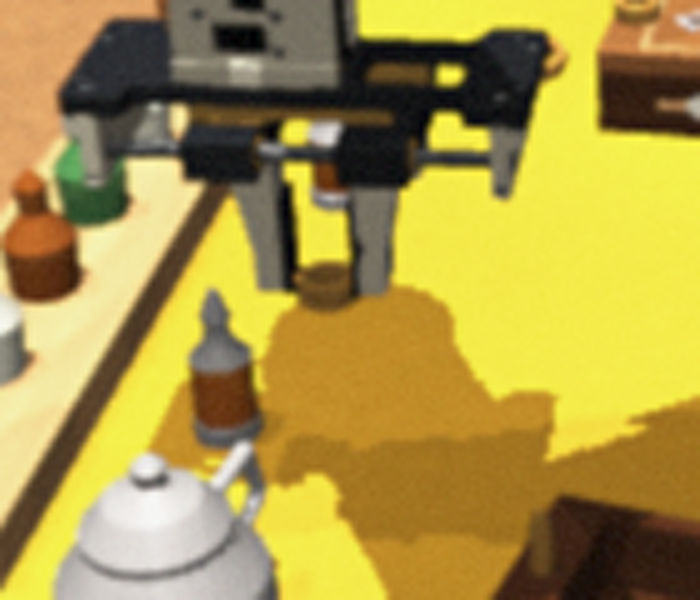

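apply_moves(deltas=[{"tx": -0.04, "ty": 0, "tz": 0.025, "turn": 0, "gripper": 0.015}, {"tx": -0.08, "ty": 0, "tz": 0.05, "turn": 0, "gripper": 0.015}, {"tx": -0.12, "ty": 0, "tz": 0.075, "turn": 0, "gripper": 0.015}, {"tx": -0.168, "ty": 0, "tz": 0.1, "turn": 0, "gripper": 0.015}, {"tx": -0.168, "ty": 0, "tz": 0.1, "turn": 0, "gripper": 0.015}])

```text
time_s: 37.05
tcp_pos: [0.5969, -0.0039, 0.1309]
eef_rot: [-89.8, 0.0, 91.8]
contact_force: [0.3, 0.3, -0.2]
gripper_width: 0.0263
```

apply_moves(deltas=[{"tx": 0, "ty": 0.03, "tz": 0, "turn": 0, "gripper": 0.015}, {"tx": 0, "ty": 0.06, "tz": 0, "turn": 0, "gripper": 0.015}, {"tx": 0, "ty": 0.09, "tz": 0, "turn": 0, "gripper": 0.015}, {"tx": 0, "ty": 0.1, "tz": 0, "turn": 0, "gripper": 0.015}, {"tx": 0, "ty": 0.105, "tz": 0, "turn": 0, "gripper": 0.015}])

```text
time_s: 37.55
tcp_pos: [0.6, -0.0001, 0.0254]
eef_rot: [-89.8, 0.1, 92.0]
contact_force: [-0.5, -1.5, 0.3]
gripper_width: 0.0262
```

```bash
python3 -c "
from h import *
go(.60,.0,.024,92)"
```

```text
t 37.55 tcp [ 6.00e-01 -1.00e-04  2.54e-02] rot [-8.982e+01  5.000e-02  9.198e+01] w 0.0262 | tx ty tz [ 0.0001  0.0014 -0.0001] turn -0.0003
```

apply_moves(deltas=[{"tx": 0, "ty": 0.003, "tz": 0, "turn": 0, "gripper": 0.015}, {"tx": 0, "ty": 0.003, "tz": 0, "turn": 0, "gripper": 0.015}, {"tx": 0, "ty": 0.003, "tz": 0, "turn": 0, "gripper": 0.06}, {"tx": 0, "ty": 0.003, "tz": 0, "turn": 0, "gripper": 0.06}, {"tx": 0, "ty": 0.003, "tz": 0, "turn": 0, "gripper": 0.06}])

```text
time_s: 38.05
tcp_pos: [0.6013, 0.0002, 0.0248]
eef_rot: [-90.1, -0.0, 92.0]
contact_force: [0.0, 0.2, -0.0]
gripper_width: 0.0447
```

apply_moves(deltas=[{"tx": 0, "ty": 0, "tz": 0, "turn": 0, "gripper": 0.06}, {"tx": 0, "ty": 0, "tz": 0, "turn": 0.14, "gripper": 0.06}, {"tx": 0, "ty": 0, "tz": 0, "turn": 0.28, "gripper": 0.06}, {"tx": 0, "ty": 0, "tz": 0, "turn": 0.42, "gripper": 0.06}, {"tx": 0, "ty": 0, "tz": 0, "turn": 0.56, "gripper": 0.06}])

```text
time_s: 38.55
tcp_pos: [0.601, 0.0001, 0.0242]
eef_rot: [-90.0, -0.0, 59.6]
contact_force: [-0.7, -0.1, -0.8]
gripper_width: 0.0599
```

apply_moves(deltas=[{"tx": 0, "ty": 0, "tz": 0, "turn": 0.14, "gripper": 0.06}, {"tx": 0, "ty": 0, "tz": 0, "turn": 0.28, "gripper": 0.06}, {"tx": 0, "ty": 0, "tz": 0, "turn": 0.42, "gripper": 0.06}, {"tx": 0, "ty": 0, "tz": 0, "turn": 0.56, "gripper": 0.06}, {"tx": 0, "ty": 0, "tz": 0, "turn": 0.7, "gripper": 0.06}])

```text
time_s: 39.05
tcp_pos: [0.6009, 0.0001, 0.0242]
eef_rot: [-90.0, -0.0, 19.5]
contact_force: [-0.9, -0.4, -0.2]
gripper_width: 0.0602
```

apply_moves(deltas=[{"tx": 0, "ty": 0, "tz": 0, "turn": 0.14, "gripper": 0.06}, {"tx": 0, "ty": 0, "tz": 0, "turn": 0.28, "gripper": 0.06}, {"tx": 0, "ty": 0, "tz": 0, "turn": 0.4, "gripper": 0.06}, {"tx": 0, "ty": 0, "tz": 0, "turn": 0.4, "gripper": 0.06}, {"tx": 0, "ty": 0, "tz": 0, "turn": 0.4, "gripper": 0.06}])

```text
time_s: 39.55
tcp_pos: [0.6009, 0.0001, 0.0241]
eef_rot: [-90.0, -0.0, -2.9]
contact_force: [0.4, -0.4, -0.6]
gripper_width: 0.0603
```

```bash
python3 look.py side 210 150 350 270 5 s34; python3 -c "
from h import *
go(.60,.0,.022,-3)"
```

```text
39.6 [6.009e-01 1.000e-04 2.420e-02] [-9.00e+01 -1.00e-02 -2.94e+00] 0.0599 [ 0.6 -0.   0.4]
t 39.6 tcp [6.009e-01 1.000e-04 2.420e-02] rot [-9.00e+01 -1.00e-02 -2.94e+00] w 0.0599 | tx ty tz [-0.0009  0.0022 -0.0001] turn 0.001
```

View pics/s34.png

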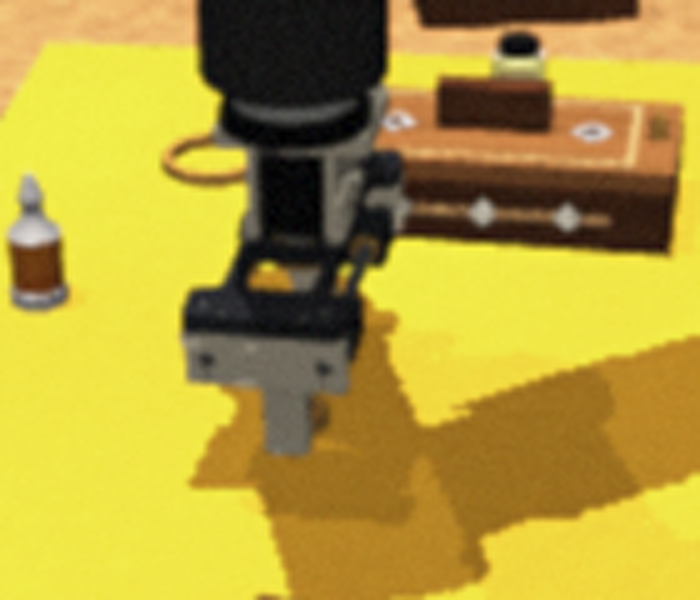

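Lower 2 mm and squeeze across the other axis.

apply_moves(deltas=[{"tx": 0, "ty": 0.002, "tz": 0, "turn": 0, "gripper": 0.06}, {"tx": 0, "ty": 0.002, "tz": 0, "turn": 0, "gripper": 0.015}, {"tx": 0, "ty": 0.002, "tz": 0, "turn": 0, "gripper": 0.015}, {"tx": 0, "ty": 0.002, "tz": 0, "turn": 0, "gripper": 0.015}, {"tx": 0, "ty": 0.002, "tz": 0, "turn": 0, "gripper": 0.015}])

```text
time_s: 40.1
tcp_pos: [0.6009, 0.0001, 0.0221]
eef_rot: [-90.0, 0.0, -3.1]
contact_force: [0.3, -0.7, -0.2]
gripper_width: 0.0338
```

apply_moves(deltas=[{"tx": 0, "ty": 0, "tz": 0, "turn": 0, "gripper": 0.015}, {"tx": 0, "ty": 0, "tz": 0, "turn": 0, "gripper": 0.015}, {"tx": 0, "ty": -0.03, "tz": 0, "turn": 0, "gripper": 0.015}, {"tx": 0, "ty": -0.07, "tz": 0, "turn": 0, "gripper": 0.015}, {"tx": 0, "ty": -0.11, "tz": 0, "turn": 0, "gripper": 0.015}])

```text
time_s: 40.6
tcp_pos: [0.6003, -0.0001, 0.1328]
eef_rot: [-90.0, 0.1, -3.1]
contact_force: [1.0, 0.3, 0.0]
gripper_width: 0.0263
```

apply_moves(deltas=[{"tx": 0, "ty": 0, "tz": 0, "turn": 0, "gripper": 0.015}])

```text
time_s: 40.7
tcp_pos: [0.6043, 0.0006, 0.1382]
eef_rot: [-89.9, -0.5, -3.1]
contact_force: [-0.1, 0.8, -0.6]
gripper_width: 0.026
```

```bash
python3 look.py side 210 110 350 230 5 s35; python3 -c "
from h import *
go(.4164,-.2578,.132,-3)"
```

```text
40.75 [6.027e-01 5.000e-04 1.353e-01] [-89.89  -0.34  -3.11] 0.0261 [-0.6 -0.6 -0.6]
t 40.75 tcp [6.027e-01 5.000e-04 1.353e-01] rot [-89.89  -0.34  -3.11] w 0.0261 | tx ty tz [-0.172   0.0018 -0.2681] turn -0.002
```

View pics/s35.png

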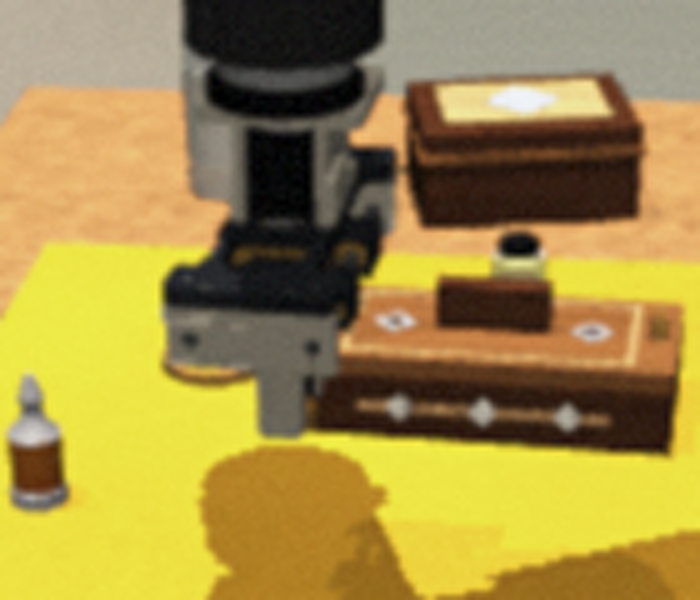

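apply_moves(deltas=[{"tx": -0.022, "ty": 0, "tz": -0.035, "turn": 0, "gripper": 0.015}, {"tx": -0.044, "ty": 0, "tz": -0.07, "turn": 0, "gripper": 0.015}, {"tx": -0.066, "ty": 0, "tz": -0.105, "turn": 0, "gripper": 0.015}, {"tx": -0.088, "ty": 0, "tz": -0.14, "turn": 0, "gripper": 0.015}, {"tx": -0.11, "ty": 0, "tz": -0.175, "turn": 0, "gripper": 0.015}])

```text
time_s: 41.25
tcp_pos: [0.4796, -0.1696, 0.131]
eef_rot: [-90.0, 0.1, -3.1]
contact_force: [0.4, -0.6, -0.2]
gripper_width: 0.0258
```

apply_moves(deltas=[{"tx": -0.022, "ty": 0, "tz": -0.035, "turn": 0, "gripper": 0.015}, {"tx": -0.044, "ty": 0, "tz": -0.07, "turn": 0, "gripper": 0.015}, {"tx": -0.06, "ty": 0, "tz": -0.0923, "turn": 0, "gripper": 0.015}, {"tx": -0.06, "ty": 0, "tz": -0.0923, "turn": 0, "gripper": 0.015}, {"tx": -0.06, "ty": 0.02, "tz": -0.0923, "turn": 0, "gripper": 0.015}])

```text
time_s: 41.75
tcp_pos: [0.4173, -0.2585, 0.1131]
eef_rot: [-90.0, -0.2, -3.2]
contact_force: [0.2, 0.8, 0.1]
gripper_width: 0.0264
```

apply_moves(deltas=[{"tx": 0, "ty": 0.01, "tz": 0, "turn": 0, "gripper": 0.015}, {"tx": 0, "ty": 0.01, "tz": 0, "turn": 0, "gripper": 0.015}, {"tx": 0, "ty": 0.01, "tz": 0, "turn": 0, "gripper": 0.015}])

```text
time_s: 42.05
tcp_pos: [0.4166, -0.2572, 0.1018]
eef_rot: [-90.0, 0.1, -3.1]
contact_force: [-0.1, -1.1, 0.1]
gripper_width: 0.0262
```

```bash
python3 look.py side 270 110 380 210 7 s36; python3 -c "
from h import *
go(.417,-.2578,.1,-3)"
```

```text
42.1 [ 0.417  -0.2573  0.1022] [-9.001e+01  1.000e-02 -3.090e+00] 0.0264 [0.1 0.  0.1]
t 42.1 tcp [ 0.417  -0.2573  0.1022] rot [-9.001e+01  1.000e-02 -3.090e+00] w 0.0264 | tx ty tz [ 0.0001  0.0022 -0.0005] turn -0.0015
```

View pics/s36.png

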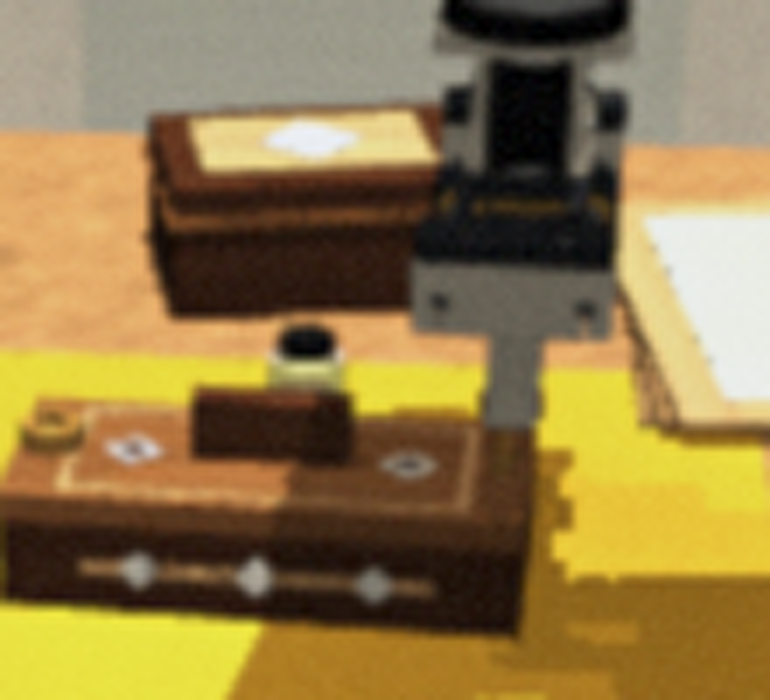

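apply_moves(deltas=[{"tx": 0.0012, "ty": 0.004, "tz": -0.0004, "turn": 0, "gripper": 0.015}, {"tx": 0.0012, "ty": 0.008, "tz": -0.0004, "turn": 0, "gripper": 0.015}, {"tx": 0.0012, "ty": 0.012, "tz": -0.0004, "turn": 0, "gripper": 0.015}, {"tx": 0.0012, "ty": 0.015, "tz": -0.0004, "turn": 0, "gripper": 0.015}, {"tx": 0.0012, "ty": 0.015, "tz": -0.0004, "turn": 0, "gripper": 0.015}])

```text
time_s: 42.6
tcp_pos: [0.4174, -0.2579, 0.0866]
eef_rot: [-90.0, 0.0, -3.1]
contact_force: [-0.7, 0.3, -0.5]
gripper_width: 0.026
```

apply_moves(deltas=[{"tx": 0, "ty": 0.003, "tz": 0, "turn": 0, "gripper": 0.015}, {"tx": 0, "ty": 0.006, "tz": 0, "turn": 0, "gripper": 0.015}, {"tx": 0, "ty": 0.006, "tz": 0, "turn": 0, "gripper": 0.015}])

```text
time_s: 42.9
tcp_pos: [0.4174, -0.2579, 0.0806]
eef_rot: [-90.0, 0.0, -3.1]
contact_force: [-0.4, -0.9, -0.4]
gripper_width: 0.0264
```

No contact force, so it is threading. Down the last few millimetres and release.

apply_moves(deltas=[{"tx": 0, "ty": 0.002, "tz": 0, "turn": 0, "gripper": 0.015}, {"tx": 0, "ty": 0.0035, "tz": 0, "turn": 0, "gripper": 0.015}, {"tx": 0, "ty": 0.0035, "tz": 0, "turn": 0, "gripper": 0.015}])

```text
time_s: 43.2
tcp_pos: [0.4176, -0.258, 0.0774]
eef_rot: [-90.0, 0.0, -3.1]
contact_force: [-0.5, 0.2, 0.0]
gripper_width: 0.0261
```

apply_moves(deltas=[{"tx": 0, "ty": 0, "tz": 0, "turn": 0, "gripper": 0.045}, {"tx": 0, "ty": 0, "tz": 0, "turn": 0, "gripper": 0.045}, {"tx": 0, "ty": 0, "tz": 0, "turn": 0, "gripper": 0.045}, {"tx": 0, "ty": -0.03, "tz": 0, "turn": 0, "gripper": 0.045}, {"tx": 0, "ty": -0.07, "tz": 0, "turn": 0, "gripper": 0.045}])

```text
time_s: 43.7
tcp_pos: [0.4162, -0.2576, 0.1468]
eef_rot: [-90.0, 0.3, -3.1]
contact_force: [0.8, 0.2, 1.3]
gripper_width: 0.0446
```

apply_moves(deltas=[{"tx": 0.05, "ty": -0.02, "tz": 0.05, "turn": 0, "gripper": 0.045}, {"tx": 0.05, "ty": -0.04, "tz": 0.1, "turn": 0, "gripper": 0.045}, {"tx": 0.05, "ty": -0.04, "tz": 0.15, "turn": 0, "gripper": 0.045}, {"tx": 0.05, "ty": -0.04, "tz": 0.2, "turn": 0, "gripper": 0.045}, {"tx": 0.05, "ty": -0.04, "tz": 0.24, "turn": 0, "gripper": 0.045}])

```text
time_s: 44.2
tcp_pos: [0.4802, -0.0303, 0.1881]
eef_rot: [-90.0, -0.1, -3.2]
contact_force: [1.1, 0.2, 0.3]
gripper_width: 0.0452
```

apply_moves(deltas=[{"tx": 0, "ty": 0, "tz": 0.05, "turn": 0, "gripper": 0.045}, {"tx": 0, "ty": 0, "tz": 0.1, "turn": 0, "gripper": 0.045}, {"tx": 0, "ty": 0, "tz": 0.1, "turn": 0, "gripper": 0.045}])

```text
time_s: 44.5
tcp_pos: [0.4862, 0.0725, 0.1878]
eef_rot: [-89.9, -0.1, -2.8]
contact_force: [-0.2, -1.0, -0.3]
gripper_width: 0.0452
```

```bash
python3 look.py side 245 140 365 220 6 s37; python3 look.py top 330 170 410 280 7 t37
python3 - <<'E'
from h import *
for n in("top","side"):
    p,d=capture(n); cv2.imwrite(f"pics/{n}_end.png",p[:,:,::-1])
E
```

```text
44.55 [0.4857 0.0703 0.1875] [-8.999e+01 -2.000e-02 -2.860e+00] 0.0451 [-0.1 -1.  -0.1]
44.6 [0.4854 0.0688 0.1874] [-9.00e+01  1.00e-02 -2.96e+00] 0.0447 [-0.8 -0.6 -0.7]
```

View pics/s37.png

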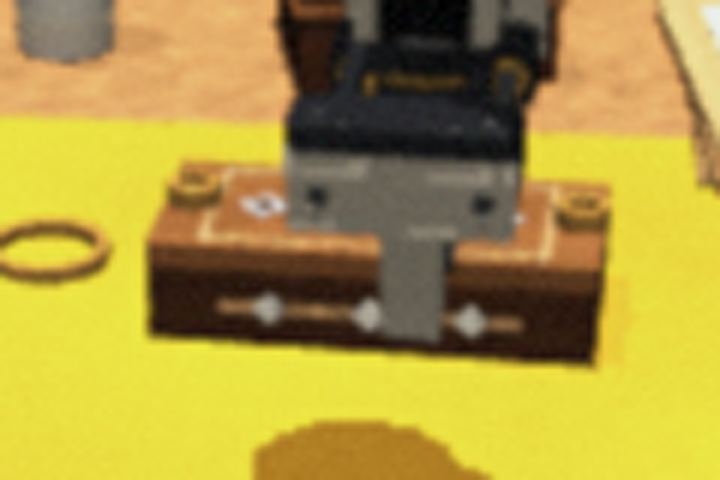

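View pics/t37.png

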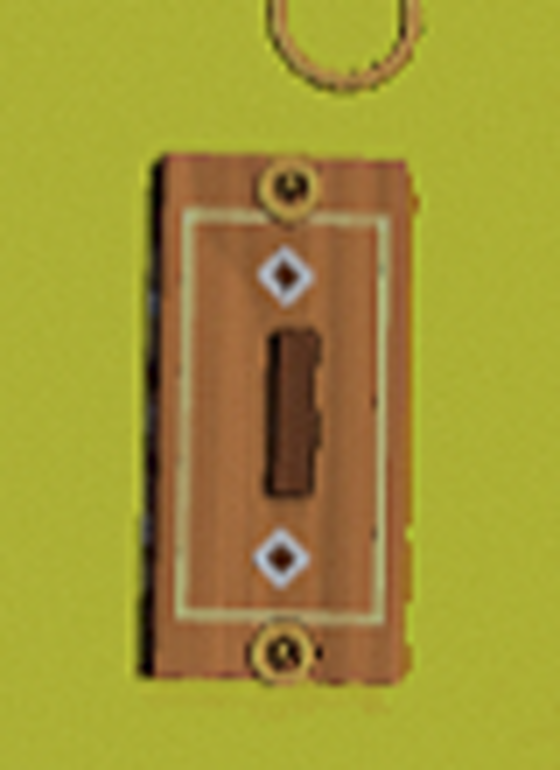

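View pics/side_end.png

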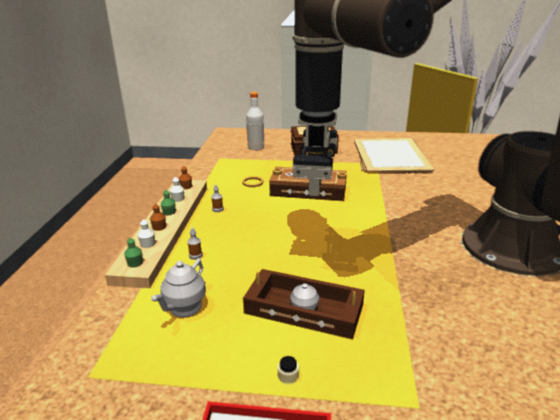

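View pics/top_end.png

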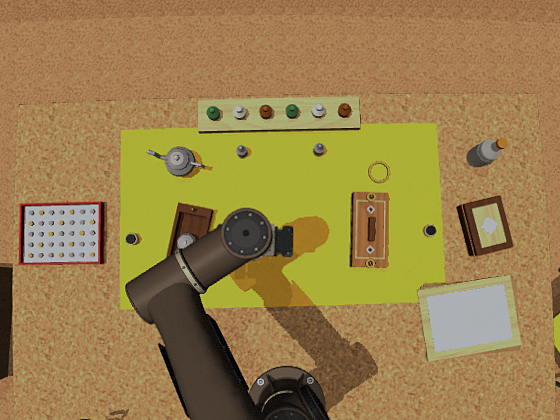

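Run:
```python
from h import *
t=np.load("t37.npz");P=pc("top",t["d"])
def at(x,y,nm):
    m=(abs(x-(P[...,0]))<.016)&(abs(y-P[...,1])<.016)&(P[...,2]>.03)
    print(nm,np.percentile(P[m][:,2],[20,50,80,100]).round(4))
for nm,uv in(("collar+",(371.3,196.5)),("collar-",(370.3,263))):
    u,v=map(int,uv); z=P[v-5:v+6,u-5:u+6,2]; print(nm,np.sort(z.ravel())[::-1][:40:5].round(3))
for nm,u,v in(("lid NW",356,200),("lid NE",384,200),("lid SW",356,255),("lid SE",384,255)):
    print(nm,P[v-5:v+6,u-2:u+3,2].mean().round(4))
```

```text
collar+ [1.59  0.07  0.07  0.068 0.067 0.067 0.065 0.065]
collar- [0.075 0.07  0.069 0.068 0.067 0.066 0.065 0.065]
lid NW 0.0538
lid NE 0.0545
lid SW 0.0543
lid SE 0.0544
```

Lid top reads 54 mm at all four corners and both collars read about 66 mm, so everything is flush. Handing in.

```bash
python3 -c "
from plant import r
print(r.close_job(), r.get_state()['time_s'])"
```

```text
the job is handed in; nothing more can be done
the job is handed in; nothing more can be done
```

The job is done and handed in. All four trinket boxes that were out (three on the table, one on the lid) are in the free tray. The inlaid lid is on over both pins, and a brass collar lies round each pin.

- **Lid:** in the last depth check its top read 53.8–54.5 mm near all four corners, against 54 mm for a flush fit.
- **Collars:** both read about 65–70 mm on top, against 66 mm expected. The top and side pictures show them flat round the pins.
- **Other goods:** in the pictures the sugar pot stood in its tray, and the teapot, flasks, ink pots and bangle had not visibly moved. I did not measure their shifts.
- **At hand-in:** the arm was clear of everything, at about 45 s on the robot's clock.

Three things were not perfectly clean:
- **Shifted box:** the third box I put in turned up about 3 cm from where I released it, so I placed the last one beside it. All four were standing in the tray in the last view before the lid went on.
- **Side force:** the first collar met about 2–3 N of side force on its pin. The second went down freely.
- **Camera disagreement:** the two cameras differed by 3–5 mm in x, so I checked positions against the gripper before each fit.

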